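# Clear the deburring plate and chuck up the next bit

## Task

Get the station ready for the next job: first wipe every loose brass chip off the grey plate into its red catch tray with the scraper block (never with the fingers), and leave the scraper back on the middle of its blue mat, standing upright along it. Once the plate is clear, open the chuck with its sleeve, lift the bit up and off its forked hook and stand it upright on the middle of the chuck's face, then turn the sleeve clockwise until all three jaws hold the bit firmly, and let go. Leave the other things on the bench alone.

Things in the scene. Friction and masses are not known exactly. Their poses are not given: they have to be found in the camera images.
- chuck: upright fixture chuck bolted to the bench, fixed; 120 mm square blue base. Origin on the bench under the chuck's vertical axis, z up. Round steel sleeve (100 mm in diameter, 32 to 64 mm above the bench) round a 86 mm wide body; the flat top face is 75 mm above the bench
- chuck_face (a point): centre of the chuck's flat top face, 75 mm above the bench, where the bit's foot stands; there is no hole
- sleeve (a joint): angle of the chuck's sleeve: 0 = jaws fully open, grows clockwise seen from above, to 3.2 rad (turn it in several grips). Stiff (0.3 N m), stays where left. Jaw tips stand 24 mm from the axis at 0 and come in 5 mm per rad, all together, so they meet the 28 mm bit at about 2.0 rad; it starts closed further than that, with no bit in it
- knob_a (a point): top of one of the two yellow upright posts by which the sleeve is turned: 18 mm in diameter, 95 mm from the axis, free from 54 mm to 95 mm above the bench (below that is its radial bar)
- knob_b (a point): top of the other yellow post, across from the first on the sleeve
- jaw0: one of three aluminium jaws, 14 mm wide, from 75 to 107 mm above the bench, sliding radially on the chuck's top face, moved by the sleeve; origin on the bench under the chuck's axis (shifts with the jaw's travel)
- jaw1: one of three aluminium jaws, 14 mm wide, from 75 to 107 mm above the bench, sliding radially on the chuck's top face, moved by the sleeve; origin on the bench under the chuck's axis (shifts with the jaw's travel)
- jaw2: one of three aluminium jaws, 14 mm wide, from 75 to 107 mm above the bench, sliding radially on the chuck's top face, moved by the sleeve; origin on the bench under the chuck's axis (shifts with the jaw's travel)
- plate: grey deburring plate with red catch tray, fixed. Origin on the bench under the centre of the plate's flat top: 180 x 180 mm, 35 mm high. Lips (6 mm thick, 15 mm above the top) on its far (+x) and both y sides; at the near side (own x = -90 mm) it drops without lip into the red tray: own x -90 to -171 mm, 184 mm wide, floor 4 mm, rim 26 mm above the bench
- chip0: brass zigzag chip, 38 x 20 mm, 8 mm thick, loose on the plate; origin at the centre of its underside. Two to five chips are there, the others absent
- chip1: brass zigzag chip, 38 x 20 mm, 8 mm thick, loose on the plate; origin at the centre of its underside. Two to five chips are there, the others absent
- chip2: brass zigzag chip, 38 x 20 mm, 8 mm thick, loose on the plate; origin at the centre of its underside. Two to five chips are there, the others absent
- chip3: brass zigzag chip, 38 x 20 mm, 8 mm thick, loose on the plate; origin at the centre of its underside. Two to five chips are there, the others absent
- chip4: brass zigzag chip, 38 x 20 mm, 8 mm thick, loose on the plate; origin at the centre of its underside. Two to five chips are there, the others absent
- scraper: scraper block standing on its mat: yellow foot 120 mm (own x) x 46 mm (own y) x 22 mm high, and on it a wooden grip 60 mm (x) x 22 mm (y) up to 75 mm above its underside; origin at the centre of its underside; 0.2 kg
- mat: blue mat, 180 mm (own x) x 100 mm (own y), 1 mm thin, fixed on the bench, the scraper's place; origin at its centre, the scraper's long side lies along its x
- rack: small stand with a forked hook, fixed. Origin on the bench under the place where the bit hangs. Two steel prongs 34 mm apart run from the post at the back (own +x) to upturned tips at own x = -46 mm; prong tops are 140 mm above the bench, the tips stand 10 mm higher; the post is no taller than the prongs
- bit: tool bit hanging upright in the fork by its red collar: steel shank 28 mm in diameter and 90 mm long, collar 52 mm in diameter (90 to 96 mm above the foot), orange head 26 mm in diameter (96 to 146 mm above the foot); origin at the centre of its foot, z up along it; about 0.35 kg
- seal_cup: red plastic seal cup, a ring 84 mm in diameter, 34 mm high; a bystander, to be left alone; origin at the centre of its underside
- oil_bottle: blue bottle 64 mm in diameter, 170 mm high; a bystander, to be left alone; origin at the centre of its underside
- grease_can: yellow can 72 mm in diameter, 100 mm high; a bystander, to be left alone; origin at the centre of its underside
- flange: dark steel flange, 90 mm in diameter, 40 mm high; a bystander, to be left alone; origin at the centre of its underside
- parts_box: cardboard box 110 x 80 x 50 mm; a bystander, to be left alone; origin at the centre of its underside
Not all that is in view belongs to the job. What is shaped like the scraper but purple is not meant. What is shaped like the chuck but orange is not meant.

How it is judged:
By the outcome, as a careful person would: the job done as asked, in the order asked, and still so for the second after the job is handed in, with the robot touching nothing.
Of chip0, chip1, chip2, chip3, chip4 only 2 to 5 are there at a start; the rules pass over those that are not, and their reading is None.
At some moment in a run one of scraper may be knocked a few centimetres aside while the robot is not near it.
Once in a run the grip may slacken for a moment while it holds something.
It also fails if it takes over 208 s, if anything falls off the work surface, if the arm or the gripper's body presses on something with over 40 N, if the wrist force passes 120 N, or if a joint passes its speed limit or range.

## Robot

A 6-joint arm with a two-finger parallel gripper is mounted at the origin on the work surface. World frame = base frame: x ahead of the robot, y to its left, z up, the work surface at z = 0. Lengths are in mm, angles in rad, forces in N, time in s.
With the tool pointing down it reaches from about 350 to 975 mm from the base axis. Payload 7.1 kg.
Tool frame: the origin (TCP) lies at the very end of the fingers, on their centre line; the grasp point (between the pads) lies 19 mm behind it; z points along the fingers, x is the direction in which the jaws open and shut, and the axes are right-handed (so a half turn about z gives the same grasp; the last joint's range is limited). The gripper opens to 88 mm and grips with 3 to 60 N. Pads are 20 mm wide; open, the fingers measure 115 mm over their backs; the gripper's body (75 mm by 178 mm) begins 61 mm behind the grasp point.
Start: joints at [-1.186, 0.423, 1.63, -0, 1.089, -0.019], TCP at [245.588, -574.71, 222.675] pointing down, gripper open.
Joint ranges: [-3, 3], [-0.9, 2.11], [0.09, 2.58], [-1.31, 4.45], [0.11, 2.69], [-2.54, 2.54]. Speed limits (rad/s): [2.39, 2.39, 3.01, 3.14, 3.14, 3.14].

## Interface

Orientations are given as a rotation vector (axis times angle).
In Python, from workcell import ctrl gives the robot as it stands. The module is installed in compiled form; this text tells all that it offers.
- The arm moves only by the tool move_arm, never from a script. Its argument "motion" is a list of rows, each a list of 2 entries, a list of its own where there are three numbers: the shift along the tool's x, y, z normalised to -1 to 1, where 1 is 150 mm, then the turn, a rotation vector about the tool's x, y, z normalised to -1 to 1, where 1 is 60 degrees. In form: [[[x, y, z], [rx, ry, rz]], ...]. A call has exactly 5 rows; each row is the pose to reach, as a shift and turn from the pose commanded when the call began, along the tool's axes at that moment; what a row does not reach only later rows make up. A row lasts 1/8 s, in which the tool goes at most 62.5 mm and 10.7 degrees, less where a joint would pass 70% of its speed; a pose out of reach is approached as far as the arm can. A call with a number of a shift or a turn outside -1 to 1 is refused whole. A call with a gripper value outside its range is refused whole. "gripper" is the opening, from 0 (shut) to 1 (fully open), set as the call begins (left out, the last holds). The fingers move at their own pace and stop on an object; the grip force is fixed at half the most. Time passes only in rows, so rows that repeat a pose let the fingers close, or fill a call up. It gives the time, the measured TCP pose, the force and the opening at its end, in the units of the state.
- ctrl.get_obs(): the state, without advancing time (a new reading comes with each control period).
- ctrl.get_image(name): name is "scene" or "side" or "wrist"; returns a dict with "pixels" (384x512x3 uint8, red, green, blue), "camera_matrix" (3x3 intrinsics, pixels), "R" (3x3) and "t" (3): a world point X has camera coordinates R X + t; the wrist camera has in their place "mount" (4x4, takes a point from camera to tool coordinates, whose origin is the TCP and whose axes are the tool frame's). Camera axes: x right, y down, z forward; pixel columns grow to the right and rows downward; lengths in mm; the calibration is good to about 2 mm. A picture is of the moment at which its call begins: read the wrist's pose just before it. There is no depth.
- ctrl.close_job(): hands the job in, once; it reports no verdict.
Trained networks look in the newest picture that a camera, given by its name, has taken for a name from the list of things; names that differ only in an ending like _2 or _b are one class to them, and where a whole thing is asked for, a point or a joint stands for the part that bears it (a point fixed in the world has none). Each returns a list of dicts, best first, with "p" (0 to 1); they miss things now and then, are a little off and sometimes report something else, mostly with a low value. They report only what shows in the picture. A call takes as long as a camera call. They do not tell look-alikes from the thing itself.
- ctrl.boxes_of(camera, name): "location" ([x, y, z] in mm, in world coordinates, good to about 4 mm: the middle of the surface that is visible of it).
- ctrl.regions_of(camera, name): "mask" (384x512 bool, what is visible of it).
- ctrl.pinpoint(camera, name): "location" ([x, y, z] in mm, in world coordinates, good to about 4 mm: a listed point, or the origin of a listed thing).
The state is a dict: "t": time; "qpos": joint angles; "qvel": joint speeds; "joint_torque": joint torques, N m; "ee_pos": TCP position; "orientation": TCP orientation; "ft_force": force on the tool from outside, world axes, zero at the start; "moment": the same for the moment, N m; "width": finger opening in mm.
Only numpy, scipy, OpenCV 4.12 (cv2) and the standard library are available. Lean on these libraries where they do the work, as an engineer would, in place of code of your own. Each camera call takes 0.05 s, during which the arm holds its last target.

## Working session

There is one attempt and no reset: what is moved stays moved. The work goes in short steps, Python scripts to look and compute and a tool call to move; the robot and the scene stay as the last step left them, time stands still between calls to the robot, and variables do not carry over. Pictures are saved under pics/ and viewed, and the job is handed in when it is done.

Besides the shell and the picture viewer there is one more tool, called after "Emit:" as name(argument=value, ...) on one line, values as JSON. move_arm: Moves the arm, as the interface text tells. Its arguments: {"type":"object","properties":{"motion":{"type":"array","items":{"type":"array"}},"gripper":{"type":"number"}},"required":["motion"]}

```bash
mkdir -p pics
cat > h.py <<'E'
import numpy as np, cv2
from workcell import ctrl
from scipy.spatial.transform import Rotation as Ro
def snap(cam,fn=None,scale=1.5):
    im=ctrl.get_image(cam)
    if fn:
        p=cv2.cvtColor(im["pixels"],cv2.COLOR_RGB2BGR)
        p=cv2.resize(p,None,fx=scale,fy=scale,interpolation=cv2.INTER_CUBIC)
        cv2.imwrite("pics/"+fn,p)
    return im
E
python3 - <<'E'
from h import *
o=ctrl.get_obs()
print({k:np.round(v,3).tolist() for k,v in o.items()})
for c in ["scene","side","wrist"]:
    snap(c,c+"0.png")
for c in ["scene","side"]:
  for n in ["chuck","chuck_face","knob_a","jaw0","plate","chip0","scraper","mat","rack","bit","seal_cup","oil_bottle","grease_can","flange","parts_box"]:
    print(c,n,[(round(float(d["p"]),2),np.round(d["location"]).tolist()) for d in ctrl.pinpoint(c,n)])
E
```

```text
{'t': 0.0, 'qpos': [-1.186, 0.424, 1.631, -0.0, 1.089, -0.019], 'qvel': [-0.002, -0.0, 0.001, 0.0, -0.002, -0.001], 'joint_torque': [0.002, -54.461, -27.367, 0.064, 0.023, -0.0], 'ee_pos': [245.414, -574.219, 221.898], 'orientation': [-2.621, 1.73, 0.002], 'ft_force': [0.555, 1.118, -0.315], 'moment': [-0.062, 0.03, -0.041], 'width': 87.848}
scene chuck [(0.92, [558.0, -163.0, -0.0]), (0.6, [314.0, -226.0, 4.0])]
scene chuck_face [(0.75, [557.0, -163.0, 74.0]), (0.69, [780.0, -8.0, -0.0]), (0.64, [314.0, -228.0, 76.0])]
scene knob_a [(0.86, [649.0, -125.0, 94.0]), (0.8, [216.0, -246.0, 102.0]), (0.74, [404.0, -206.0, 92.0]), (0.63, [477.0, -205.0, 96.0]), (0.3, [501.0, -408.0, 49.0])]
scene jaw0 [(0.55, [530.0, 78.0, 35.0]), (0.49, [552.0, -170.0, -2.0])]
scene plate [(0.86, [579.0, 138.0, -2.0])]
scene chip0 [(0.57, [532.0, 76.0, 36.0]), (0.49, [578.0, 138.0, 2.0]), (0.47, [578.0, 171.0, 32.0]), (0.42, [529.0, 194.0, 33.0]), (0.38, [580.0, 103.0, 35.0]), (0.36, [521.0, 137.0, 36.0])]
scene scraper [(0.74, [666.0, 542.0, 3.0]), (0.67, [491.0, 429.0, -2.0]), (0.62, [313.0, 384.0, 2.0]
[... 1035 characters left out ...]
)]
side scraper [(0.88, [310.0, 385.0, 3.0]), (0.73, [486.0, 425.0, 3.0]), (0.56, [668.0, 538.0, 1.0]), (0.24, [678.0, -423.0, -5.0])]
side mat [(0.74, [777.0, -238.0, -1.0]), (0.69, [503.0, 417.0, -2.0])]
side rack [(0.94, [499.0, -410.0, 6.0]), (0.56, [778.0, -241.0, -1.0]), (0.2, [529.0, 189.0, 36.0])]
side bit [(0.71, [500.0, -405.0, 50.0]), (0.27, [558.0, -166.0, 77.0])]
side seal_cup [(0.58, [560.0, -159.0, 0.0]), (0.56, [781.0, -10.0, -2.0]), (0.15, [680.0, -424.0, -5.0])]
side oil_bottle [(0.57, [769.0, 190.0, -1.0]), (0.52, [678.0, -421.0, -3.0])]
side grease_can [(0.69, [779.0, -237.0, -3.0])]
side flange [(0.65, [663.0, 377.0, -1.0])]
side parts_box [(0.74, [678.0, -424.0, -2.0])]
```

View pics/scene0.png

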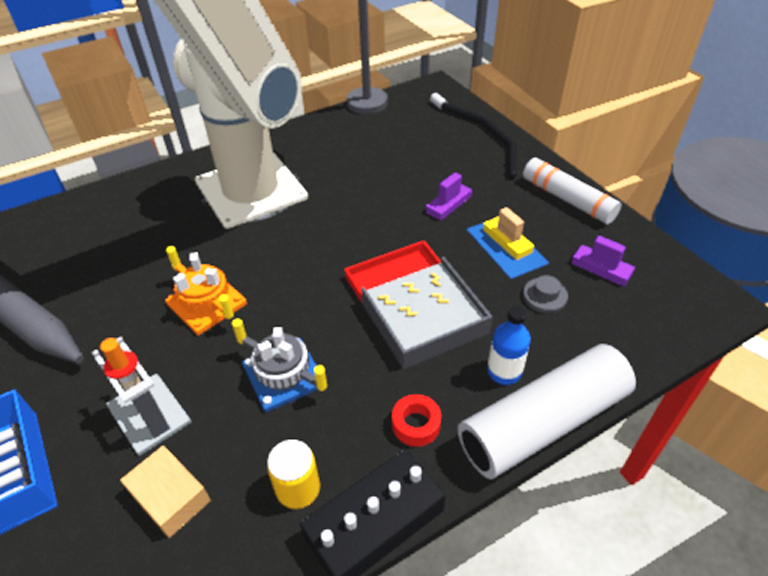

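View pics/side0.png

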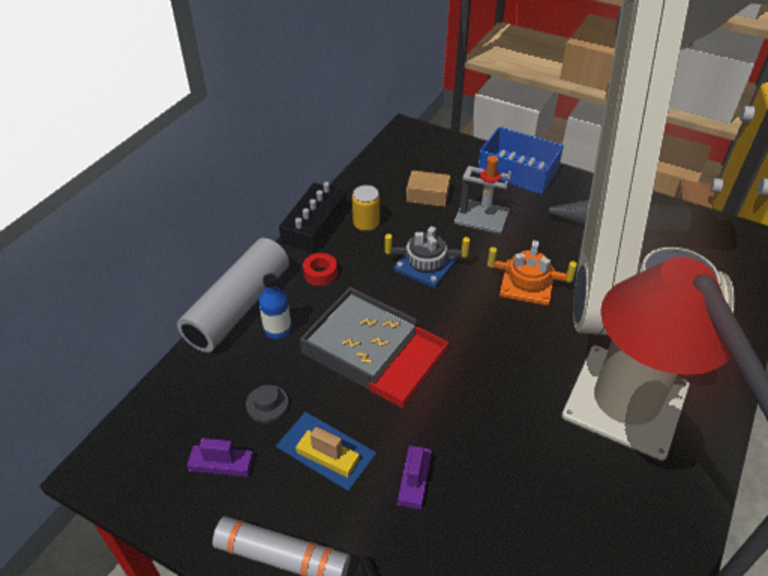

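View pics/wrist0.png

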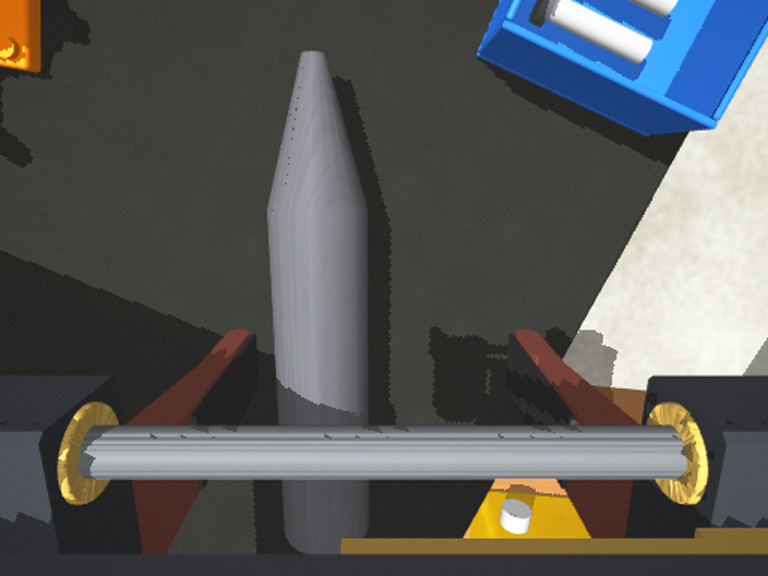

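```bash
cat >> h.py <<'E'
def unproj(im,uv,z):
    uv=np.atleast_2d(np.asarray(uv,float)); K=im["camera_matrix"];R=im["R"];t=im["t"]
    d=np.c_[uv,np.ones(len(uv))]@np.linalg.inv(K).T@R
    c=-R.T@t
    return c+d*((z-c[2])/d[:,2])[:,None]
def proj(im,X):
    Y=np.atleast_2d(X)@im["R"].T+im["t"]; p=Y@im["camera_matrix"].T
    return p[:,:2]/p[:,2:]
def pick(dets,xy):
    return min(dets,key=lambda d:np.hypot(*(np.array(d["location"])[:2]-xy)))
E
python3 - <<'E'
from h import *
for c in ["scene","side"]:
    im=snap(c); hsv=cv2.cvtColor(im["pixels"],cv2.COLOR_RGB2HSV)
    def rect(mask,z,name):
        n,l,s,_=cv2.connectedComponentsWithStats(mask.astype(np.uint8))
        if n<2: print(name,"none");return
        m=l==1+np.argmax(s[1:,4])
        v,u=np.nonzero(m); X=unproj(im,np.c_[u,v],z)[:,:2].astype(np.float32)
        r=cv2.minAreaRect(X); print(c,name,len(u),np.round(r[0],1),np.round(r[1],1),round(r[2],1))
    H,S,V=[hsv[...,i].astype(int) for i in range(3)]
    def near(z,xy,r):
        vv,uu=np.mgrid[0:384,0:512]; X=unproj(im,np.c_[uu.ravel(),vv.ravel()],z)
        return (np.hypot(X[:,0]-xy[0],X[:,1]-xy[1])<r).reshape(384,512)
    a=near(1,(500,410),130)
    yel=(H>22)&(H<35)&(S>150)&(V>90)&a
    blue=(H>95)&(H<125)&(S>100)&a
    rect(yel,13,"scraper"); rect(blue|yel,1,"mat"); rect(blue,1,"matonly")
    red=((H<6)|(H>174))&(S>150)&near(26,(460,138),140)
    rect(red,26,"tray")
    grey=(S<40)&(V>110)&near(35,(579,138),125)
    rect(cv2.morphologyEx(grey.astype(np.uint8),cv2.MORPH_CLOSE,np.ones((7,7)))>0,35,"plate")
    gb=(H>95)&(H<125)&(S>100)&near(10,(558,-164),100)
    rect(gb,10,"chuckbase")
    for n in ["chip0","chip1","chip2","chip3","chip4","knob_a","knob_b","mat","plate","scraper","rack","bit","chuck_face"]:
      print(c,n,[(round(float(d["p"]),2),np.round(d["location"]).tolist()) for d in ctrl.pinpoint(c,n)])
E
```

```text
scene scraper 359 [486.5 424.6] [136.8  64.2] 1.4
scene mat 996 [499.6 415. ] [108.8 188.3] 85.8
scene matonly 637 [500.5 412.2] [103.4 186.2] 85.8
scene tray 1122 [449.9 145.3] [205.2 102.8] 85.7
scene plate 2830 [576.1 145.6] [193.7 175.3] 85.4
scene chuckbase 531 [ 561.2 -174.5] [101.4 130.7] 87.5
scene chip0 [(0.6, [579.0, 169.0, 34.0]), (0.59, [532.0, 79.0, 38.0]), (0.57, [518.0, 139.0, 37.0]), (0.47, [531.0, 192.0, 32.0]), (0.46, [579.0, 103.0, 34.0])]
scene chip1 [(0.6, [579.0, 169.0, 34.0]), (0.59, [532.0, 79.0, 38.0]), (0.57, [518.0, 139.0, 37.0]), (0.47, [531.0, 192.0, 32.0]), (0.46, [579.0, 103.0, 34.0])]
scene chip2 [(0.6, [579.0, 169.0, 34.0]), (0.59, [532.0, 79.0, 38.0]), (0.57, [518.0, 139.0, 37.0]), (0.47, [531.0, 192.0, 32.0]), (0.46, [579.0, 103.0, 34.0])]
scene chip3 [(0.6, [579.0, 169.0, 34.0]), (0.59, [532.0, 79.0, 38.0]), (0.57, [518.0, 139.0, 37.0]), (0.47, [531.0, 192.0, 32.0]), (0.46, [579.0, 103.0, 34.0])]
scene chip4 [(0.6, [579.0, 169.0, 34.0]), (0.59, [532.0, 79.0, 38.0]), (0.57, [518.0, 139.0, 37.0]), (0.47, [531.0, 192.0, 32.0]), (0.46, [579.0, 103.0, 3
[... 1981 characters left out ...]
0, 98.0]), (0.59, [644.0, -125.0, 97.0]), (0.47, [580.0, 100.0, 37.0])]
side knob_b [(0.84, [477.0, -203.0, 93.0]), (0.69, [218.0, -248.0, 95.0]), (0.62, [403.0, -210.0, 98.0]), (0.59, [644.0, -125.0, 97.0]), (0.47, [580.0, 100.0, 37.0])]
side mat [(0.76, [500.0, 413.0, -2.0])]
side plate [(0.7, [580.0, 136.0, 3.0])]
side scraper [(0.92, [312.0, 384.0, -1.0]), (0.77, [666.0, 539.0, 5.0]), (0.64, [491.0, 425.0, 4.0]), (0.44, [646.0, -123.0, 96.0])]
side rack [(0.6, [501.0, -410.0, 3.0])]
side bit [(0.67, [502.0, -403.0, 48.0])]
side chuck_face [(0.83, [311.0, -225.0, 71.0]), (0.64, [559.0, -166.0, 79.0]), (0.58, [677.0, -423.0, -4.0]), (0.56, [562.0, -160.0, 1.0]), (0.2, [488.0, 424.0, 2.0])]
```

Run:
```python
from h import *
for c,(x,y,z) in {"scene":(530,-285,60),"side":(530,-285,60)}.items():
    im=snap(c); u,v=proj(im,[[x,y,z]])[0].astype(int)
    p=im["pixels"][max(0,v-70):v+70,max(0,u-90):u+90,::-1]
    cv2.imwrite(f"pics/{c}_chuck.png",cv2.resize(p,None,fx=4.2,fy=4.2,interpolation=cv2.INTER_CUBIC)); print(u,v)
    u,v=proj(im,[[560,138,40]])[0].astype(int)
    p=im["pixels"][max(0,v-50):v+50,max(0,u-65):u+65,::-1]
    cv2.imwrite(f"pics/{c}_plate.png",cv2.resize(p,None,fx=5,fy=5,interpolation=cv2.INTER_CUBIC))
```

```text
139 248
304 148
```

View pics/scene_chuck.png

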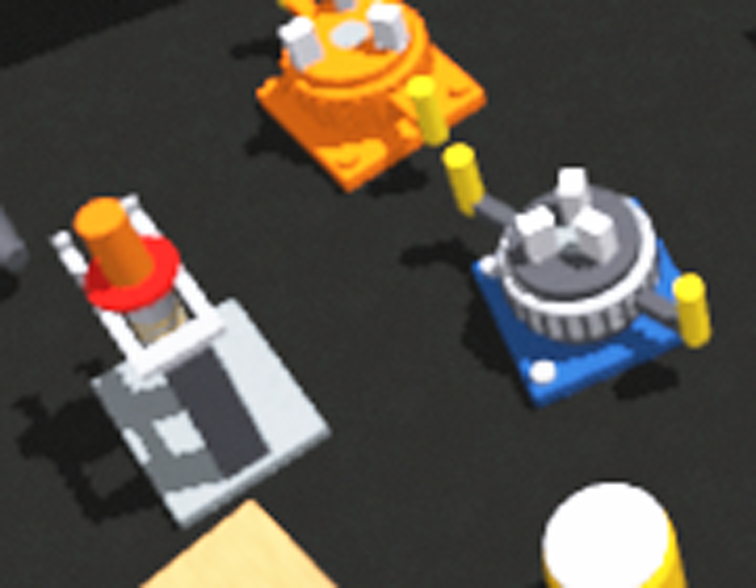

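View pics/side_chuck.png

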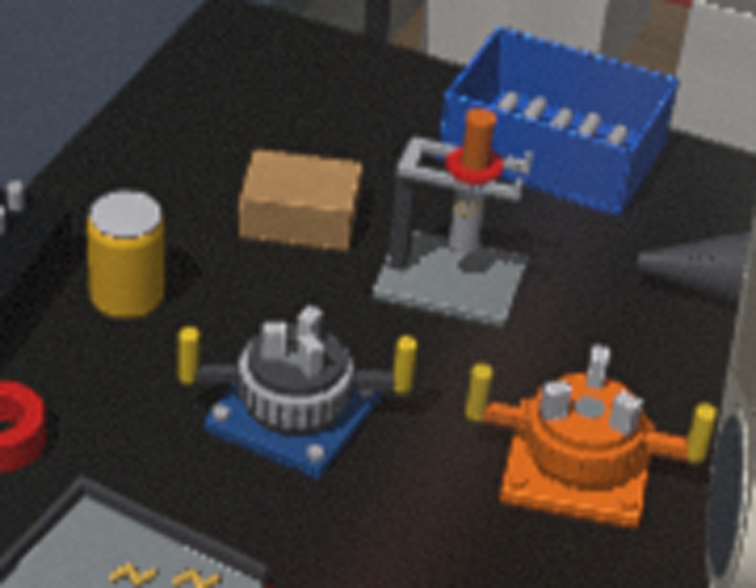

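View pics/scene_plate.png

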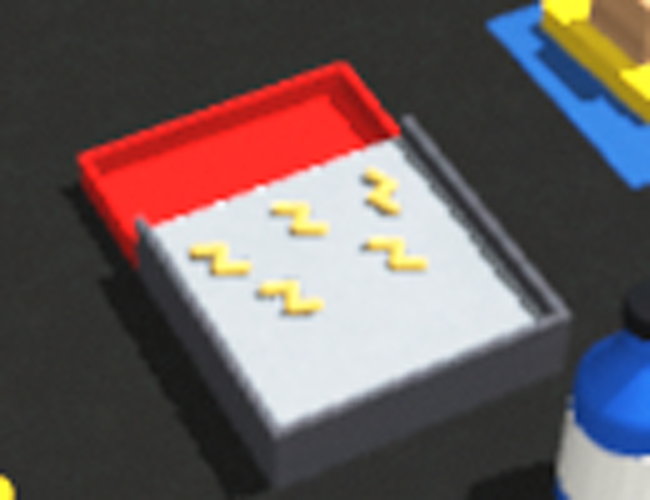

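```bash
cat >> h.py <<'E'
def Rd(yaw):
    c,s=np.cos(np.radians(yaw)),np.sin(np.radians(yaw))
    return np.array([[c,s,0],[s,-c,0],[0,0,-1.]])
def cur():
    o=ctrl.get_obs(); return np.array(o["ee_pos"]),Ro.from_rotvec(o["orientation"]).as_matrix(),o
def yawof(R): return np.degrees(np.arctan2(R[1,0],R[0,0]))
def plan(*wps,start=None):
    """wps: (x,y,z,yaw). one call each; prints final normalised shift/turn"""
    p,R,o=cur(); print("at",np.round(p,1),"yaw",round(yawof(R),1),"t",round(o["t"],2),"F",np.round(o["ft_force"],1),"w",round(o["width"],1))
    for w in wps:
        pt=np.array(w[:3],float);Rt=Rd(w[3])
        s=R.T@(pt-p)/150; r=Ro.from_matrix(R.T@Rt).as_rotvec()/np.radians(60)
        f="" if max(abs(s).max(),abs(r).max()*60/53)<=1 and np.linalg.norm(s)*150<=310 else "  TOO FAR"
        q=np.degrees(np.arctan2(pt[1],pt[0]))-w[3]; q=(q+180)%360-180
        print("  ",np.round(s,3).tolist(),np.round(r,3).tolist(),"q6~",round(q),f)
        p,R=pt,Rt
E
python3 - <<'E'
from h import *
plan((315,-480,290,-40),(400,-360,290,-10),(460,-235,290,20),(490,-95,290,50),(500,55,290,75),(500,205,290,91),(494,325,260,91.2))
E
```

```text
at [ 245.6 -574.7  222.7] yaw -66.9 t 3.15 F [0.1 0.6 0.6] w 87.7
   [-0.399, -0.674, -0.449] [0.0, 0.0, -0.448] q6~ -17 
   [-0.08, -0.977, 0.0] [0.0, 0.0, -0.5] q6~ -32 
   [0.249, -0.89, 0.0] [0.0, 0.0, -0.5] q6~ -47 
   [0.507, -0.809, 0.0] [0.0, 0.0, -0.5] q6~ -61 
   [0.809, -0.592, 0.0] [0.0, 0.0, -0.417] q6~ -69 
   [0.966, -0.259, 0.0] [0.0, 0.0, -0.267] q6~ -69 
   [0.801, -0.026, 0.2] [0.0, 0.0, -0.003] q6~ -58
```

Emit:
move_arm(motion=[[[-0.08, -0.135, -0.09], [0, 0, -0.09]], [[-0.16, -0.27, -0.18], [0, 0, -0.18]], [[-0.24, -0.405, -0.27], [0, 0, -0.27]], [[-0.32, -0.54, -0.36], [0, 0, -0.36]], [[-0.4, -0.674, -0.45], [0, 0, -0.448]]], gripper=1)

```text
t: 3.78
ee_pos: [315.4, -479.2, 290.7]
orientation: [2.954, -1.07, 0.0]
ft_force: [-0.5, 0.1, 1.0]
width: 87.6
```

Emit:
move_arm(motion=[[[-0.016, -0.195, 0], [0, 0, -0.1]], [[-0.032, -0.39, 0], [0, 0, -0.2]], [[-0.048, -0.585, 0], [0, 0, -0.3]], [[-0.064, -0.78, 0], [0, 0, -0.4]], [[-0.08, -0.977, 0], [0, 0, -0.5]]])

```text
t: 4.4
ee_pos: [400.4, -359.0, 290.3]
orientation: [3.13, -0.268, 0.0]
ft_force: [0.8, 0.1, 0.5]
width: 87.8
```

Emit:
move_arm(motion=[[[0.05, -0.178, 0], [0, 0, -0.1]], [[0.1, -0.356, 0], [0, 0, -0.2]], [[0.15, -0.534, 0], [0, 0, -0.3]], [[0.2, -0.712, 0], [0, 0, -0.4]], [[0.249, -0.89, 0], [0, 0, -0.5]]])

```text
t: 5.03
ee_pos: [460.3, -234.0, 290.3]
orientation: [3.093, 0.551, 0.0]
ft_force: [1.5, 0.5, -0.2]
width: 88.1
```

Emit:
move_arm(motion=[[[0.1, -0.162, 0], [0, 0, -0.1]], [[0.2, -0.324, 0], [0, 0, -0.2]], [[0.3, -0.486, 0], [0, 0, -0.3]], [[0.4, -0.648, 0], [0, 0, -0.4]], [[0.507, -0.809, 0], [0, 0, -0.5]]])

```text
t: 5.65
ee_pos: [489.9, -93.8, 290.3]
orientation: [2.845, 1.333, 0.0]
ft_force: [0.1, 0.2, 0.6]
width: 87.8
```

Emit:
move_arm(motion=[[[0.162, -0.118, 0], [0, 0, -0.083]], [[0.324, -0.236, 0], [0, 0, -0.167]], [[0.486, -0.354, 0], [0, 0, -0.25]], [[0.648, -0.472, 0], [0, 0, -0.333]], [[0.809, -0.592, 0], [0, 0, -0.417]]])

```text
t: 6.28
ee_pos: [499.8, 56.3, 290.3]
orientation: [2.489, 1.917, 0.0]
ft_force: [-0.4, -0.2, -0.8]
width: 87.8
```

Emit:
move_arm(motion=[[[0.193, -0.052, 0], [0, 0, -0.053]], [[0.386, -0.104, 0], [0, 0, -0.107]], [[0.58, -0.156, 0], [0, 0, -0.16]], [[0.773, -0.208, 0], [0, 0, -0.213]], [[0.966, -0.259, 0], [0, 0, -0.267]]])

```text
t: 6.9
ee_pos: [499.6, 206.3, 290.3]
orientation: [2.199, 2.244, 0.0]
ft_force: [0.2, -0.9, 0.3]
width: 87.9
```

Emit:
move_arm(motion=[[[0.16, -0.005, 0.04], [0, 0, 0]], [[0.32, -0.01, 0.08], [0, 0, 0]], [[0.48, -0.015, 0.12], [0, 0, 0]], [[0.64, -0.02, 0.16], [0, 0, 0]], [[0.8, -0.026, 0.2], [0, 0, 0]]])

```text
t: 7.52
ee_pos: [493.5, 326.1, 260.0]
orientation: [2.201, 2.242, 0.0]
ft_force: [0.8, -0.3, -0.0]
width: 87.8
```

```bash
cat >> h.py <<'E'
def wsnap(fn=None):
    p,R,o=cur(); im=snap("wrist",fn); M=np.array(im["mount"])
    T=np.eye(4);T[:3,:3]=R;T[:3,3]=p; C=np.linalg.inv(T@M)
    im["R"],im["t"]=C[:3,:3],C[:3,3]; return im
E
python3 - <<'E'
from h import *
im=wsnap("w1.png"); print(np.round(im["mount"],2).tolist())
for n in ["scraper","mat"]:
    print(n,[(round(float(d["p"]),2),np.round(d["location"],1).tolist()) for d in ctrl.pinpoint("wrist",n)])
hsv=cv2.cvtColor(im["pixels"],cv2.COLOR_RGB2HSV);H,S,V=[hsv[...,i].astype(int) for i in range(3)]
yel=((H>22)&(H<35)&(S>150)&(V>90)).astype(np.uint8)
for m,z,nm in((yel,23,"yel"),(((H>95)&(H<125)&(S>100)).astype(np.uint8),1,"blue")):
    n,l,s,_=cv2.connectedComponentsWithStats(m)
    for i in range(1,n):
        if s[i,4]>400:
            v,u=np.nonzero(l==i); r=cv2.minAreaRect(unproj(im,np.c_[u,v],z)[:,:2].astype(np.float32)); print(nm,s[i,4],[np.round(a,1) for a in r], v.min(),v.max(),u.min(),u.max())
E
```

```text
[[1.0, 0.0, -0.0, 0.52], [-0.0, 0.97, 0.25, -68.49], [0.0, -0.25, 0.97, -161.96], [0.0, 0.0, 0.0, 1.0]]
scraper [(0.83, [486.2, 422.6, 1.9]), (0.58, [312.9, 381.0, 0.8]), (0.57, [665.4, 541.6, -3.3])]
mat [(0.9, [500.9, 411.5, -3.7])]
yel 2364 [array([488.4, 420.8]), array([118.1,  48.3]), np.float64(0.9)] 111 207 311 355
blue 6476 [array([500.2, 412.2]), array([101. , 180.5]), np.float64(85.6)] 91 234 275 371
```

View pics/w1.png

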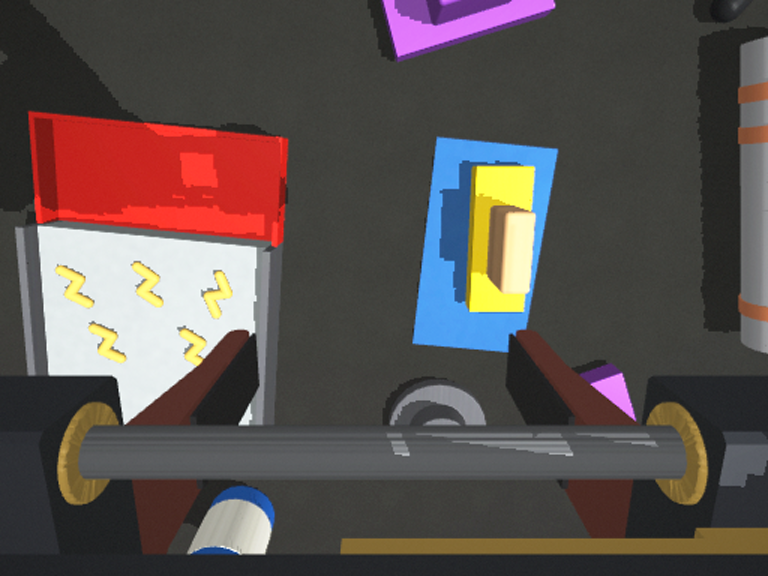

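Run:
```python
from h import *
plan((488,422.5,150,90.9),(488,422.5,30,90.9))
```

```text
at [493.2 326.  259.7] yaw 91.2 t 7.67 F [-0.4 -0.5  0.9] w 87.8
   [0.644, -0.021, 0.731] [-0.001, 0.0, 0.004] q6~ -50 
   [0.0, 0.0, 0.8] [0.0, 0.0, 0.0] q6~ -50
```

Emit:
move_arm(motion=[[[0.13, -0.005, 0.146], [0, 0, 0]], [[0.26, -0.01, 0.292], [0, 0, 0]], [[0.39, -0.014, 0.438], [0, 0, 0]], [[0.52, -0.018, 0.585], [0, 0, 0]], [[0.644, -0.021, 0.731], [0, 0, 0.004]]])

```text
t: 8.3
ee_pos: [489.0, 421.7, 150.2]
orientation: [2.206, 2.236, 0.0]
ft_force: [0.8, -0.4, -0.2]
width: 87.8
```

Emit:
move_arm(motion=[[[0, 0, 0.2], [0, 0, 0]], [[0, 0, 0.4], [0, 0, 0]], [[0, 0, 0.6], [0, 0, 0]], [[0, 0, 0.76], [0, 0, 0]], [[0, 0, 0.8], [0, 0, 0]]])

```text
t: 8.93
ee_pos: [488.1, 420.5, 29.2]
orientation: [-2.206, -2.237, 0.004]
ft_force: [-0.3, 0.0, 0.2]
width: 88.0
```

Emit:
move_arm(motion=[[[0, 0, 0], [0, 0, 0]], [[0, 0, 0], [0, 0, 0]], [[0, 0, 0], [0, 0, 0]], [[0, 0, 0], [0, 0, 0]], [[0, 0, 0], [0, 0, 0]]], gripper=0)

```text
t: 9.55
ee_pos: [488.7, 421.8, 30.8]
orientation: [2.206, 2.237, 0.001]
ft_force: [0.1, 0.1, -0.4]
width: 41.3
```

Emit:
move_arm(motion=[[[0, 0, 0], [0, 0, 0]], [[0, 0, 0], [0, 0, 0]], [[0, 0, 0], [0, 0, 0]], [[0, 0, 0], [0, 0, 0]], [[0, 0, 0], [0, 0, 0]]])

```text
t: 10.18
ee_pos: [488.6, 421.8, 30.5]
orientation: [-2.206, -2.237, -0.0]
ft_force: [0.1, 0.7, -0.6]
width: 21.5
```

Run:
```python
from h import *
c=np.array([579,138.]);a=np.radians(-4.5);ex=np.array([np.cos(a),np.sin(a)]);ey=np.array([-np.sin(a),np.cos(a)])
for s in (28,-28): 
  for x in (52,-95): print(s,x,np.round(c+ex*x+ey*s,1))
p1=c+ex*52+ey*28
plan((489,422,150,90.9),(515,330,170,60),(575,240,170,25),(*p1,170,-4.5),(*p1,100,-4.5))
```

```text
28 52 [633.  161.8]
28 -95 [486.5 173.4]
-28 52 [628.6 106. ]
-28 -95 [482.1 117.5]
at [488.6 421.8  30.5] yaw 90.8 t 10.18 F [ 0.1  0.7 -0.6] w 21.5
   [0.001, 0.003, -0.797] [0.0, -0.0, -0.001] q6~ -50 
   [-0.616, 0.164, -0.133] [0.0, 0.0, 0.515] q6~ -27 
   [-0.32, 0.646, 0.0] [0.0, 0.0, 0.583] q6~ -2 
   [0.13, 0.636, 0.0] [0.0, 0.0, 0.492] q6~ 19 
   [0.0, 0.0, 0.467] [0.0, 0.0, 0.0] q6~ 19
```

Emit:
move_arm(motion=[[[0, 0, -0.1], [0, 0, 0]], [[0, 0, -0.25], [0, 0, 0]], [[0, 0, -0.42], [0, 0, 0]], [[0, 0, -0.6], [0, 0, 0]], [[0, 0, -0.8], [0, 0, 0]]])

```text
t: 10.8
ee_pos: [488.7, 421.7, 153.1]
orientation: [2.205, 2.237, 0.002]
ft_force: [0.4, 0.6, -2.3]
width: 21.9
```

Emit:
move_arm(motion=[[[-0.123, 0.033, -0.027], [0, 0, 0.1]], [[-0.246, 0.066, -0.053], [0, 0, 0.2]], [[-0.37, 0.1, -0.08], [0, 0, 0.3]], [[-0.493, 0.131, -0.107], [0, 0, 0.4]], [[-0.616, 0.164, -0.133], [0, 0, 0.515]]])

```text
t: 11.42
ee_pos: [514.8, 329.2, 172.5]
orientation: [2.725, 1.564, 0.003]
ft_force: [0.2, -0.6, -1.9]
width: 22.3
```

Emit:
move_arm(motion=[[[-0.064, 0.13, 0], [0, 0, 0.117]], [[-0.128, 0.26, 0], [0, 0, 0.233]], [[-0.192, 0.388, 0], [0, 0, 0.35]], [[-0.256, 0.517, 0], [0, 0, 0.467]], [[-0.32, 0.646, 0], [0, 0, 0.583]]])

```text
t: 12.05
ee_pos: [574.9, 239.0, 172.4]
orientation: [-3.069, -0.672, -0.003]
ft_force: [0.0, -0.2, -1.5]
width: 21.9
```

Emit:
move_arm(motion=[[[0.026, 0.127, 0], [0, 0, 0.1]], [[0.052, 0.254, 0], [0, 0, 0.2]], [[0.078, 0.382, 0], [0, 0, 0.3]], [[0.104, 0.51, 0], [0, 0, 0.4]], [[0.13, 0.636, 0], [0, 0, 0.492]]])

```text
t: 12.68
ee_pos: [632.7, 160.8, 172.4]
orientation: [-3.138, 0.131, -0.002]
ft_force: [0.7, 0.5, -1.4]
width: 21.9
```

Run:
```python
from h import *
im=wsnap("w2.png")
plan((633,162,80,-4.5),(633,162,66,-4.5),(486.5,173.4,66,-4.5))
```

```text
at [634.2 159.1 172.5] yaw -5.0 t 12.72 F [ 0.9 -0.7 -1. ] w 21.9
   [-0.011, -0.019, 0.617] [0.0, -0.003, -0.009] q6~ 19 
   [0.0, 0.0, 0.093] [0.0, 0.0, 0.0] q6~ 19 
   [-0.98, 0.001, 0.0] [0.0, 0.0, 0.0] q6~ 24
```

View pics/w2.png

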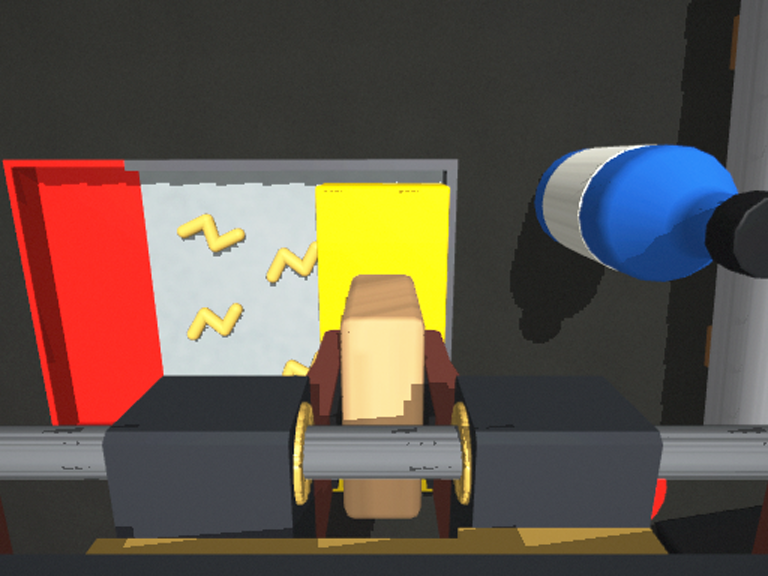

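Run:
```python
from h import *
im=wsnap()
c=np.array([579,138.]);a=np.radians(-4.5);ex=np.array([np.cos(a),np.sin(a)]);ey=np.array([-np.sin(a),np.cos(a)])
for uv in [(150,184),(310,184),(143,190),(160,370)]:
    X=unproj(im,np.array(uv)/1.5,35)[0,:2]; print(uv,np.round(X,1),"own",np.round([(X-c)@ex,(X-c)@ey],1))
for n in["scene","side"]:
    im=snap(n)
    for x,y in [(90,90),(90,-90),(-90,90),(-90,-90)]:
        pass
    g=im["pixels"][...,::-1].copy(); g=cv2.resize(g,None,fx=4,fy=4)
    for b in(90,84):
      q=[[*(c+ex*x+ey*y),35] for x,y in [(b,b),(b,-b),(-90,-b),(-90,b)]]
      cv2.polylines(g,[np.round(proj(im,q)*4).astype(int)],True,(0,0,255) if b==90 else (0,255,0),1)
    u,v=(proj(im,[[560,138,40]])[0]*4).astype(int)
    cv2.imwrite(f"pics/{n}_ov.png",g[v-230:v+230,u-280:u+280])
```

```text
(150, 184) [502.5 225.2] own [-83.1  80.9]
(310, 184) [596.9 216.9] own [11.6 80. ]
(143, 190) [497.7 222.1] own [-87.7  77.5]
(160, 370) [484.6 107.3] own [-91.7 -38. ]
```

View pics/side_ov.png

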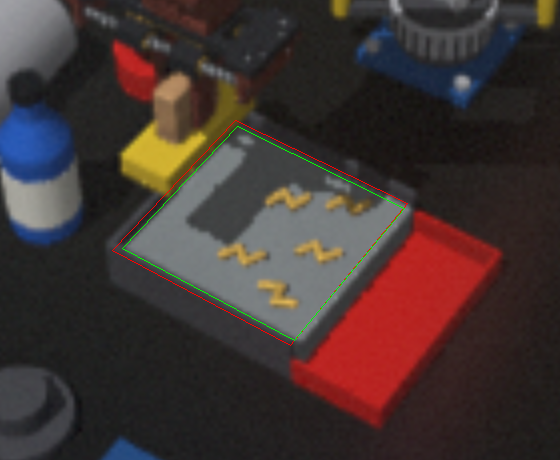

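View pics/scene_ov.png

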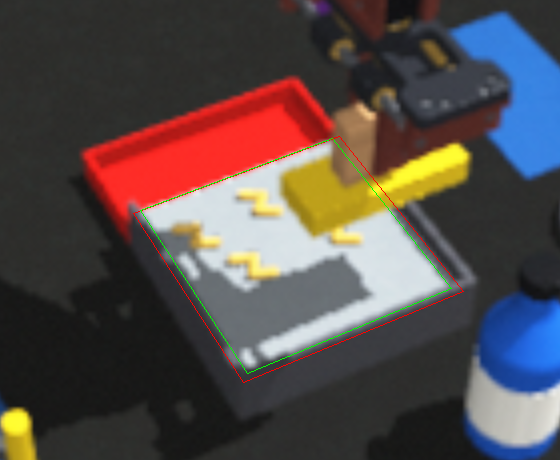

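Run:
```python
from h import *
plan((632.3,151.9,75,-4.5),(632.3,151.9,66,-4.5),(485.7,163.4,66,-4.5))
```

```text
at [632.1 161.3 171.6] yaw -4.5 t 12.88 F [ 0.3  0.1 -2.2] w 22.2
   [0.005, 0.063, 0.644] [-0.0, -0.001, -0.0] q6~ 18 
   [0.0, 0.0, 0.06] [0.0, 0.0, 0.0] q6~ 18 
   [-0.98, 0.0, 0.0] [0.0, 0.0, 0.0] q6~ 23
```

Emit:
move_arm(motion=[[[0, 0.03, 0.15], [0, 0, 0]], [[0.003, 0.063, 0.32], [0, 0, 0]], [[0.005, 0.063, 0.48], [0, 0, 0]], [[0.005, 0.063, 0.6], [0, 0, 0]], [[0.005, 0.063, 0.64], [0, 0, 0]]])

```text
t: 13.5
ee_pos: [631.4, 152.3, 73.6]
orientation: [3.139, -0.124, -0.002]
ft_force: [-0.8, 0.1, -2.6]
width: 21.9
```

Run:
```python
from h import *
plan((632.3,151.9,66,-4.5),(485.7,163.4,66,-4.5))
im=wsnap("w3.png")
```

```text
at [631.4 152.3  73.6] yaw -4.5 t 13.5 F [-0.8  0.1 -2.6] w 21.9
   [0.007, 0.002, 0.051] [0.0, 0.001, -0.0] q6~ 18 
   [-0.98, 0.0, 0.0] [0.0, 0.0, 0.0] q6~ 23
```

View pics/w3.png

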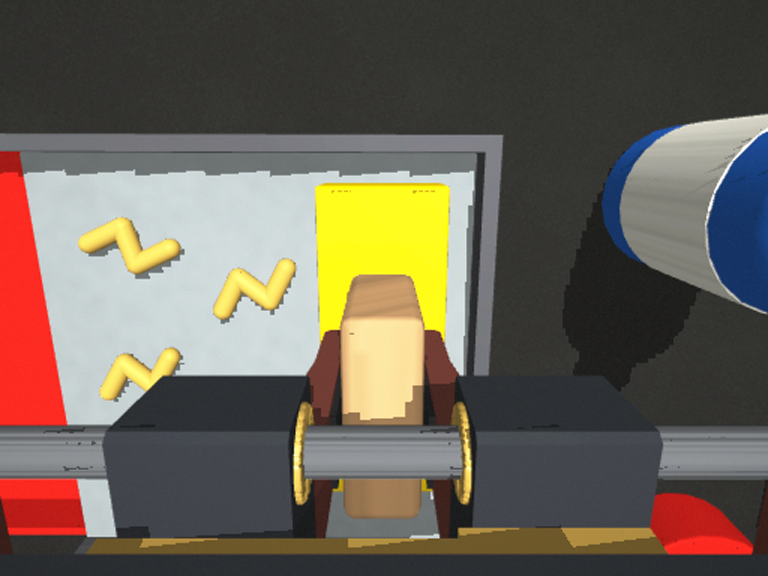

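Emit:
move_arm(motion=[[[0, 0, 0.03], [0, 0, 0]], [[0, 0, 0.053], [0, 0, 0]], [[-0.1, 0, 0.053], [0, 0, 0]], [[-0.23, 0, 0.053], [0, 0, 0]], [[-0.36, 0, 0.053], [0, 0, 0]]])

```text
t: 14.18
ee_pos: [576.9, 156.1, 66.8]
orientation: [-3.139, 0.126, 0.0]
ft_force: [0.4, -0.4, -2.1]
width: 21.7
```

Emit:
move_arm(motion=[[[-0.13, 0, 0], [0, 0, 0]], [[-0.26, 0, 0], [0, 0, 0]], [[-0.39, 0, 0], [0, 0, 0]], [[-0.52, 0, 0], [0, 0, 0]], [[-0.62, 0, 0], [0, 0, 0]]])

```text
t: 14.8
ee_pos: [484.1, 163.5, 66.9]
orientation: [3.139, -0.125, -0.0]
ft_force: [-0.3, -0.0, -1.7]
width: 21.8
```

Run:
```python
from h import *
plan((483,163.4,90,-4.5))
im=wsnap("w4.png"); snap("side","s4.png")
```

```text
at [484.1 163.5  66.9] yaw -4.6 t 14.8 F [-0.3 -0.  -1.7] w 21.8
   [-0.007, 0.002, -0.154] [0.0, 0.0, -0.001] q6~ 23
```

View pics/w4.png

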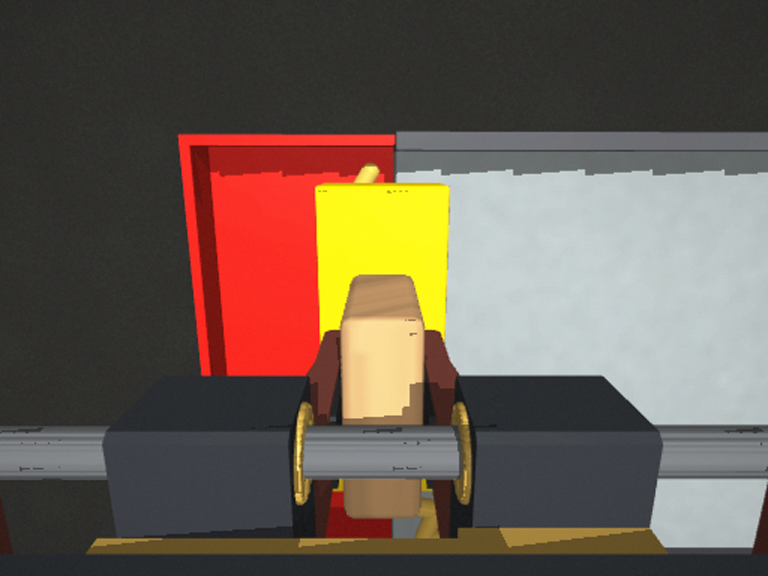

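View pics/s4.png

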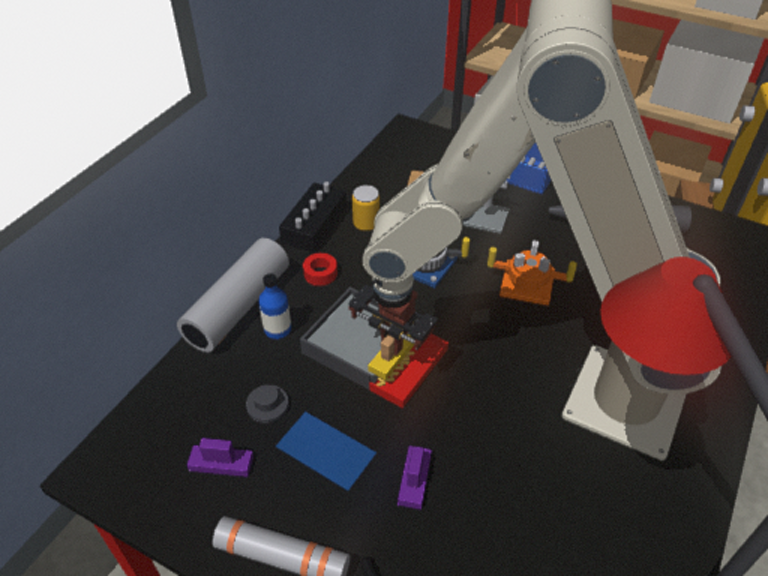

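Run:
```python
from h import *
plan((484,163,95,-4.5),(620,125,95,-4.5),(629.4,116,67,-4.5))
```

```text
at [483.6 163.5  66.6] yaw -4.5 t 14.9 F [ 0.5 -0.2 -1.2] w 21.8
   [0.003, 0.003, -0.189] [0.001, 0.001, -0.001] q6~ 23 
   [0.924, 0.181, 0.0] [0.0, 0.0, 0.0] q6~ 16 
   [0.067, 0.055, 0.187] [0.0, 0.0, 0.0] q6~ 15
```

Emit:
move_arm(motion=[[[0, 0, -0.1], [0, 0, 0]], [[0, 0, -0.2], [0, 0, 0]], [[0.12, 0.02, -0.2], [0, 0, 0]], [[0.32, 0.06, -0.2], [0, 0, 0]], [[0.52, 0.1, -0.2], [0, 0, 0]]])

```text
t: 15.52
ee_pos: [564.6, 141.8, 96.8]
orientation: [-3.139, 0.126, -0.002]
ft_force: [0.0, 0.2, -2.0]
width: 21.8
```

Run:
```python
from h import *
im=wsnap("w5.png"); snap("scene","s5.png")
plan((629.4,116,95,-4.5),(629.4,116,67,-4.5))
```

```text
at [567.  141.5  97.1] yaw -4.7 t 15.62 F [-0.5  0.7 -1.6] w 21.6
   [0.429, 0.136, 0.016] [-0.001, -0.004, -0.003] q6~ 15 
   [0.0, 0.0, 0.187] [0.0, 0.0, 0.0] q6~ 15
```

View pics/w5.png

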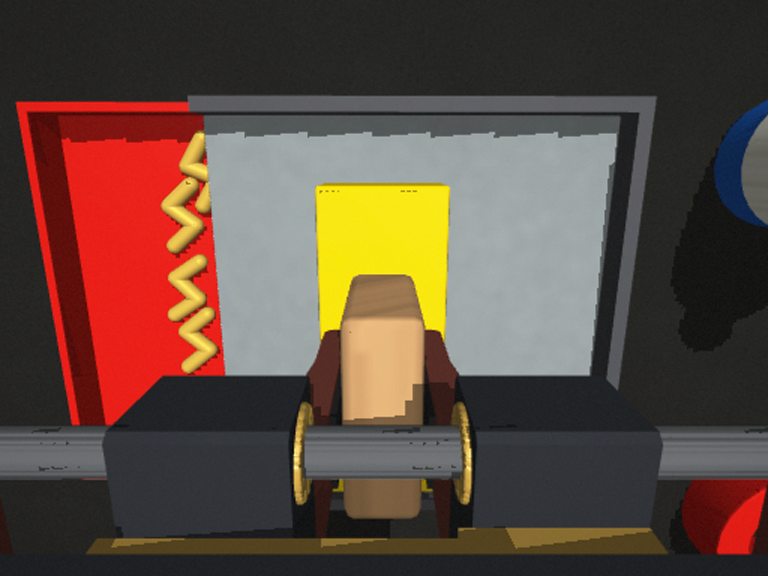

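View pics/s5.png

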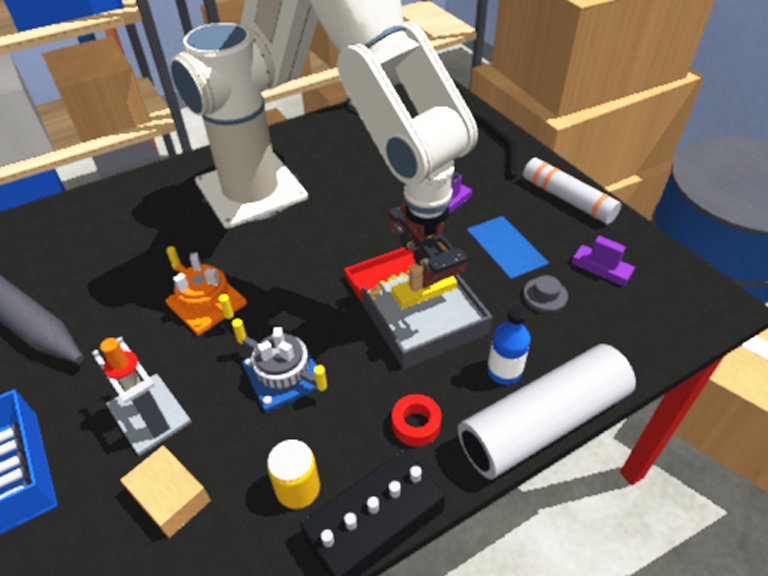

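Emit:
move_arm(motion=[[[0.15, 0.05, 0], [0, 0, 0]], [[0.3, 0.1, 0], [0, 0, 0]], [[0.43, 0.136, 0], [0, 0, 0]], [[0.43, 0.136, 0.1], [0, 0, 0]], [[0.43, 0.136, 0.195], [0, 0, 0]]])

```text
t: 16.25
ee_pos: [623.6, 116.8, 65.6]
orientation: [3.139, -0.126, -0.003]
ft_force: [-0.9, 0.3, -1.9]
width: 22.0
```

Emit:
move_arm(motion=[[[0, 0, 0], [0, 0, 0]], [[-0.12, 0, 0], [0, 0, 0]], [[-0.25, 0, 0], [0, 0, 0]], [[-0.38, 0, 0], [0, 0, 0]], [[-0.51, 0, 0], [0, 0, 0]]])

```text
t: 16.88
ee_pos: [546.8, 123.2, 66.7]
orientation: [3.139, -0.125, -0.002]
ft_force: [-0.3, -0.8, -1.4]
width: 21.5
```

Emit:
move_arm(motion=[[[-0.13, 0, 0], [0, 0, 0]], [[-0.26, 0, 0], [0, 0, 0]], [[-0.39, 0, 0], [0, 0, 0]], [[-0.47, 0, 0], [0, 0, 0]], [[-0.48, 0, 0], [0, 0, 0]]])

```text
t: 17.5
ee_pos: [475.9, 128.9, 67.1]
orientation: [3.139, -0.125, -0.001]
ft_force: [-0.1, 0.2, -1.1]
width: 21.9
```

Emit:
move_arm(motion=[[[0, 0, -0.2], [0, 0, 0]], [[0, -0.05, -0.4], [0, 0, 0]], [[0, -0.2, -0.6], [0, 0, 0]], [[0, -0.4, -0.7], [0, 0, 0]], [[0, -0.6, -0.7], [0, 0, 0]]])

```text
t: 18.12
ee_pos: [485.7, 219.8, 174.0]
orientation: [-3.137, 0.126, -0.006]
ft_force: [0.3, 0.2, -2.1]
width: 22.1
```

Run:
```python
from h import *
im=wsnap("w6.png"); s=snap("scene"); u,v=proj(s,[[540,138,30]])[0].astype(int)
d=snap("side"); u2,v2=proj(d,[[540,138,30]])[0].astype(int)
a=cv2.resize(s["pixels"][v-60:v+60,u-80:u+80,::-1],None,fx=4,fy=4);b=cv2.resize(d["pixels"][v2-60:v2+60,u2-80:u2+80,::-1],None,fx=4,fy=4)
cv2.imwrite("pics/s6.png",cv2.resize(np.hstack([a,b]),(800,300)))
plan((482,135,95,-4.5))
```

```text
at [484.6 219.6 172.4] yaw -4.5 t 18.27 F [-0.1 -0.3 -1.9] w 22.0
   [0.026, 0.564, 0.516] [-0.0, -0.001, 0.001] q6~ 20
```

View pics/w6.png

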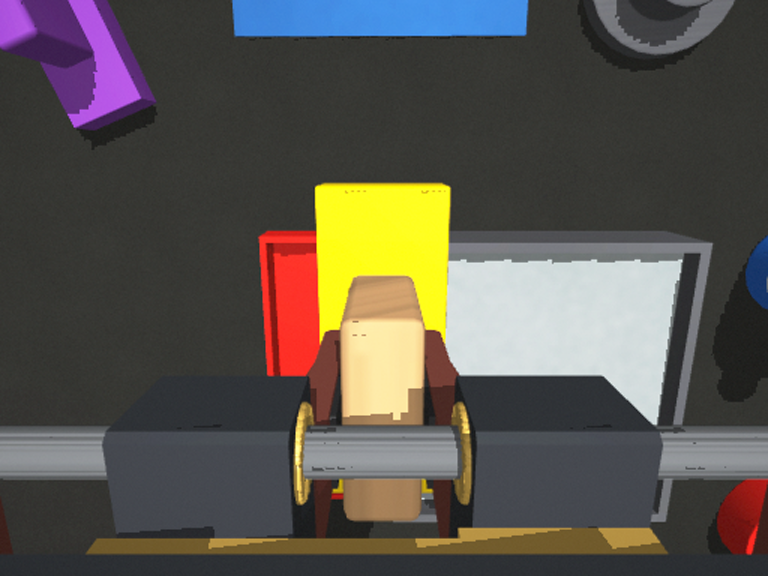

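View pics/s6.png

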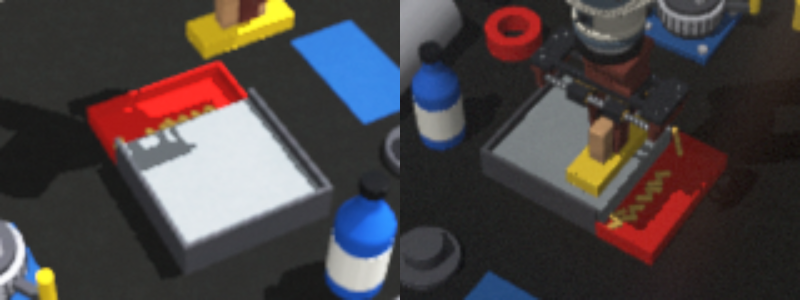

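Run:
```python
from h import *
plan((500,320,172,40),(500,412.3,172,85.7),(500,412.3,60,85.7))
```

```text
at [484.6 219.6 172.4] yaw -4.5 t 18.27 F [-0.1 -0.3 -1.9] w 22.0
   [0.05, -0.676, 0.003] [-0.0, -0.001, -0.741] q6~ -7 
   [0.396, -0.471, 0.0] [0.0, 0.0, -0.762] q6~ -46 
   [0.0, 0.0, 0.747] [0.0, 0.0, 0.0] q6~ -46
```

Emit:
move_arm(motion=[[[0.01, -0.135, 0], [0, 0, -0.148]], [[0.02, -0.27, 0], [0, 0, -0.296]], [[0.03, -0.405, 0], [0, 0, -0.444]], [[0.04, -0.54, 0], [0, 0, -0.592]], [[0.05, -0.676, 0], [0, 0, -0.741]]])

```text
t: 18.9
ee_pos: [499.8, 318.4, 171.8]
orientation: [2.95, 1.078, -0.002]
ft_force: [-1.0, -1.0, -1.2]
width: 21.9
```

Run:
```python
from h import *
im=wsnap("w7.png"); s=snap("scene"); u,v=proj(s,[[500,138,30]])[0].astype(int)
d=snap("side"); u2,v2=proj(d,[[500,138,30]])[0].astype(int)
a=cv2.resize(s["pixels"][v-38:v+38,u-50:u+50,::-1],(400,300),interpolation=2);b=cv2.resize(d["pixels"][v2-38:v2+38,u2-50:u2+50,::-1],(400,300),interpolation=2)
cv2.imwrite("pics/s7.png",np.hstack([a,b]))
for c in("scene","side"):print([(round(float(q["p"]),2),np.round(q["location"]).tolist()) for q in ctrl.pinpoint(c,"chip0")])
plan((500,412.3,172,85.7),(500,412.3,60,85.7))
```

```text
[(0.39, [462.0, 150.0, 13.0])]
[(0.58, [468.0, 186.0, 12.0]), (0.53, [464.0, 60.0, 16.0]), (0.49, [464.0, 155.0, 13.0]), (0.45, [781.0, -7.0, 1.0]), (0.42, [463.0, 122.0, 13.0]), (0.35, [478.0, 206.0, 14.0])]
at [499.4 317.7 171.9] yaw 39.7 t 19.15 F [ 0.4  0.3 -1.6] w 22.0
   [0.406, -0.482, -0.002] [-0.0, 0.001, -0.767] q6~ -46 
   [0.0, 0.0, 0.747] [0.0, 0.0, 0.0] q6~ -46
```

View pics/w7.png

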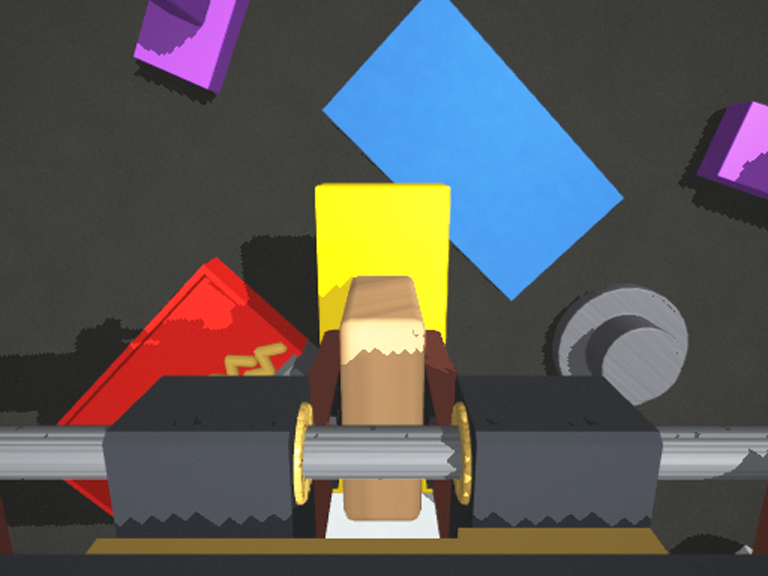

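View pics/s7.png

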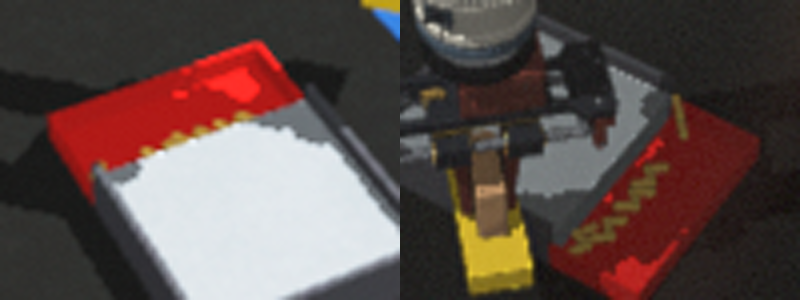

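Run:
```python
from h import *
plan((535,200,230,84),)
```

```text
at [499.4 317.7 171.9] yaw 39.7 t 19.15 F [ 0.4  0.3 -1.6] w 22.0
   [-0.319, 0.756, -0.387] [-0.0, 0.001, -0.739] q6~ -64
```

Emit:
move_arm(motion=[[[-0.064, 0.151, -0.077], [0, 0, -0.148]], [[-0.128, 0.302, -0.155], [0, 0, -0.296]], [[-0.191, 0.454, -0.232], [0, 0, -0.444]], [[-0.255, 0.605, -0.31], [0, 0, -0.592]], [[-0.319, 0.756, -0.387], [0, 0, -0.739]]])

```text
t: 19.77
ee_pos: [535.3, 199.2, 230.6]
orientation: [-2.329, -2.109, 0.001]
ft_force: [0.1, -0.2, -1.8]
width: 21.8
```

Emit:
move_arm(motion=[[[-0.15, 0, 0], [0, 0, 0]], [[-0.3, 0, 0], [0, 0, 0]], [[-0.45, 0, 0], [0, 0, 0]], [[-0.5, 0, 0], [0, 0, 0]], [[-0.5, 0, 0], [0, 0, 0]]])

```text
t: 20.4
ee_pos: [527.7, 126.2, 230.1]
orientation: [-2.333, -2.104, 0.0]
ft_force: [0.6, -0.6, -2.4]
width: 21.7
```

Run:
```python
from h import *
im=wsnap("w8.png")
plan((535,200,230,84),)
```

```text
at [527.9 126.7 230.2] yaw 84.1 t 20.45 F [ 0.4  0.2 -1.8] w 21.7
   [0.491, -0.003, 0.001] [-0.0, -0.0, 0.002] q6~ -64
```

View pics/w8.png

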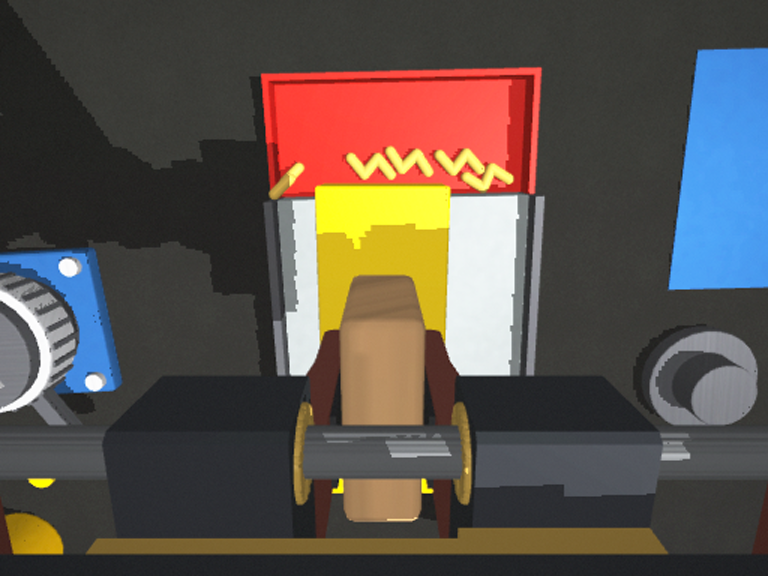

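Run:
```python
from h import *
im=wsnap()
c=np.array([579,138.]);a=np.radians(-4.5);ex=np.array([np.cos(a),np.sin(a)]);ey=np.array([-np.sin(a),np.cos(a)])
def own(X): return np.round([(X[:2]-c)@ex,(X[:2]-c)@ey],1)
for uv,z in [((275,195),30),((275,195),38),((300,166),8),((270,195),26),((264,75),26),((275,193),35)]:
    X=unproj(im,np.array(uv)/1.5,z)[0]; print(uv,z,np.round(X,1),own(X))
p=im["pixels"][85:150,160:230,::-1]; cv2.imwrite("pics/w8z.png",cv2.resize(p,None,fx=8,fy=8,interpolation=2))
d=snap("side"); u2,v2=proj(d,[[475,60,20]])[0].astype(int)
s=snap("scene"); u,v=proj(s,[[475,60,20]])[0].astype(int)
f=lambda i,u,v:cv2.resize(i["pixels"][v-25:v+25,u-25:u+25,::-1],(400,400),interpolation=2)
cv2.imwrite("pics/s8.png",np.hstack([f(s,u,v),f(d,u2,v2)]))
```

```text
(275, 195) 30 [477.2  55.   30. ] [-94.9 -90.8]
(275, 195) 38 [476.8  56.7  38. ] [-95.5 -89. ]
(300, 166) 8 [458.9  72.3   8. ] [-114.6  -74.9]
(270, 195) 26 [477.   50.5  26. ] [-94.8 -95.3]
(264, 75) 26 [396.2  59.3  26. ] [-176.1  -92.8]
(275, 193) 35 [475.6  56.3  35. ] [-96.7 -89.6]
```

View pics/w8z.png

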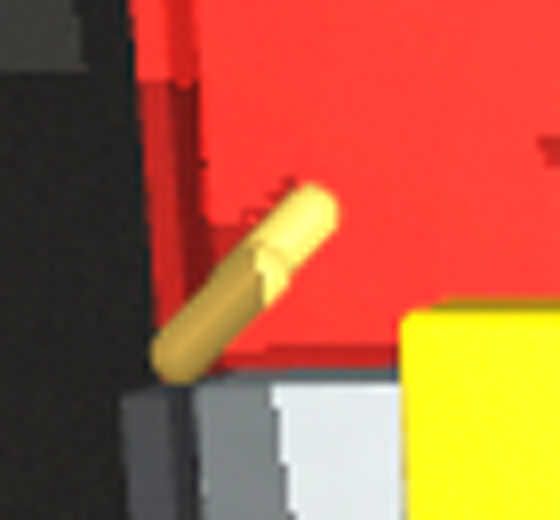

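View pics/s8.png

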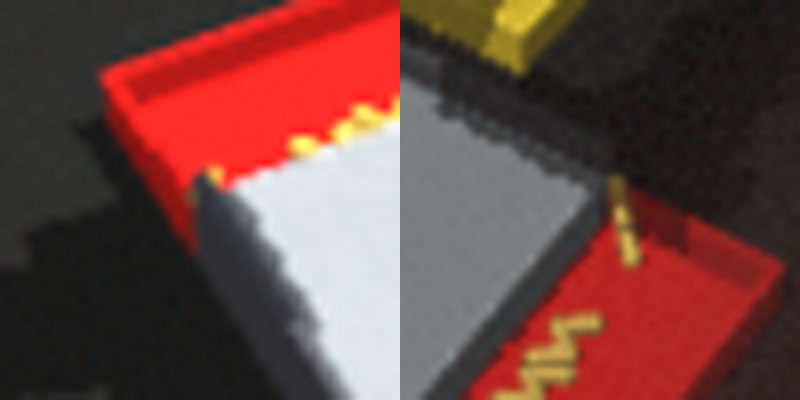

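Run:
```python
from h import *
plan((415,18,150,85.5),(415,18,57.5,85.5),(417.8,52,57.5,85.5))
```

```text
at [528.1 127.2 230.2] yaw 84.2 t 20.6 F [-0.1 -0.1 -2. ] w 21.8
   [-0.8, -0.677, 0.535] [-0.0, -0.0, -0.021] q6~ -83 
   [0.0, 0.0, 0.617] [0.0, 0.0, 0.0] q6~ -83 
   [0.227, 0.001, 0.0] [0.0, 0.0, 0.0] q6~ -78
```

Emit:
move_arm(motion=[[[-0.16, -0.135, 0.1], [0, 0, 0]], [[-0.32, -0.27, 0.2], [0, 0, -0.01]], [[-0.48, -0.405, 0.32], [0, 0, -0.021]], [[-0.64, -0.54, 0.43], [0, 0, -0.021]], [[-0.8, -0.677, 0.535], [0, 0, -0.021]]])

```text
t: 21.22
ee_pos: [414.5, 17.4, 149.7]
orientation: [2.306, 2.133, 0.001]
ft_force: [0.4, -0.7, -2.5]
width: 21.8
```

Emit:
move_arm(motion=[[[0, 0, 0.1], [0, 0, 0]], [[0, 0, 0.2], [0, 0, 0]], [[0, 0, 0.3], [0, 0, 0]], [[0, 0, 0.4], [0, 0, 0]], [[0, 0, 0.4], [0, 0, 0]]])

```text
t: 21.85
ee_pos: [414.5, 17.9, 89.4]
orientation: [-2.306, -2.132, 0.002]
ft_force: [-0.0, 0.3, -1.4]
width: 21.7
```

Run:
```python
from h import *
wsnap("w9.png");d=snap("side"); u2,v2=proj(d,[[450,50,30]])[0].astype(int)
s=snap("scene"); u,v=proj(s,[[450,50,30]])[0].astype(int)
f=lambda i,u,v:cv2.resize(i["pixels"][v-35:v+35,u-35:u+35,::-1],(400,400),interpolation=2)
cv2.imwrite("pics/s9.png",np.hstack([f(s,u,v),f(d,u2,v2)]))
plan((415,18,57.5,85.5),(417.8,52,57.5,85.5))
```

```text
at [415.4  17.7  90.5] yaw 85.5 t 22.0 F [ 0.6 -0.  -2. ] w 21.8
   [0.002, -0.003, 0.22] [0.001, -0.0, -0.0] q6~ -83 
   [0.227, 0.001, 0.0] [0.0, 0.0, 0.0] q6~ -78
```

View pics/s9.png

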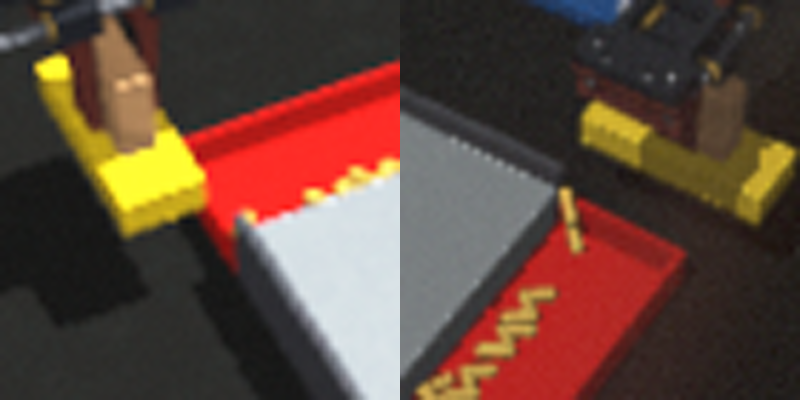

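Scraper is beside the tray, above rim height. Lower it and push inward to tip the leaning chip.

Emit:
move_arm(motion=[[[0, 0, 0.1], [0, 0, 0]], [[0, 0, 0.2], [0, 0, 0]], [[0, 0, 0.22], [0, 0, 0]], [[0.03, 0, 0.22], [0, 0, 0]], [[0.06, 0, 0.22], [0, 0, 0]]])

```text
t: 22.62
ee_pos: [416.2, 26.8, 57.7]
orientation: [2.307, 2.131, 0.001]
ft_force: [0.7, -0.0, -2.5]
width: 22.2
```

Emit:
move_arm(motion=[[[0.04, 0, 0], [0, 0, 0]], [[0.08, 0, 0], [0, 0, 0]], [[0.12, 0, 0], [0, 0, 0]], [[0.15, 0, 0], [0, 0, 0]], [[0.18, 0, 0], [0, 0, 0]]])

```text
t: 23.25
ee_pos: [417.7, 53.7, 57.1]
orientation: [-2.307, -2.132, 0.0]
ft_force: [0.7, 0.5, -2.2]
width: 21.9
```

Emit:
move_arm(motion=[[[0, 0, 0], [0, 0, 0]], [[0, 0, -0.2], [0, 0, 0]], [[0, 0, -0.4], [0, 0, 0]], [[0, 0, -0.6], [0, 0, 0]], [[0, 0, -0.8], [0, 0, 0]]])

```text
t: 23.88
ee_pos: [417.4, 53.2, 178.0]
orientation: [-2.307, -2.132, 0.0]
ft_force: [-0.3, -0.2, -2.8]
width: 22.1
```

Run:
```python
from h import *
d=snap("side"); u2,v2=proj(d,[[450,80,30]])[0].astype(int)
s=snap("scene"); u,v=proj(s,[[450,80,30]])[0].astype(int)
f=lambda i,u,v:cv2.resize(i["pixels"][v-35:v+35,u-35:u+35,::-1],(400,400),interpolation=2)
cv2.imwrite("pics/s10.png",np.hstack([f(s,u,v),f(d,u2,v2)]))
plan((450,160,172,85.5),(480,300,172,85.7),(500,412.3,172,85.7))
```

```text
at [419.6  53.4 179.5] yaw 85.5 t 23.98 F [ 0.3  0.2 -1.2] w 21.7
   [0.724, 0.146, 0.052] [0.005, -0.001, -0.001] q6~ -66 
   [0.946, 0.126, 0.0] [0.0, 0.0, -0.003] q6~ -54 
   [0.757, 0.077, 0.0] [0.0, 0.0, 0.0] q6~ -46
```

View pics/s10.png

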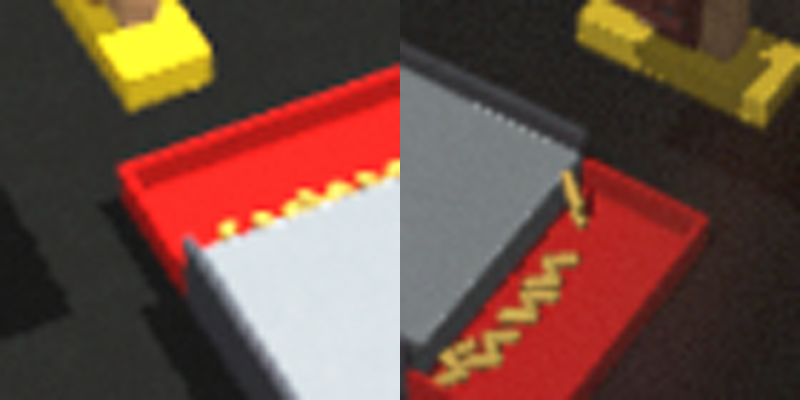

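Emit:
move_arm(motion=[[[0.11, -0.12, -0.07], [0, 0, 0]], [[0.23, 0.02, -0.15], [0, 0, 0]], [[0.35, 0.24, -0.24], [0, 0, 0]], [[0.47, 0.46, -0.32], [0, 0, 0]], [[0.57, 0.67, -0.34], [0, 0, 0]]])

```text
t: 24.6
ee_pos: [525.7, 131.2, 227.4]
orientation: [-2.307, -2.132, 0.0]
ft_force: [0.4, -0.0, -2.6]
width: 21.8
```

Run:
```python
from h import *
im=wsnap()
p=im["pixels"][30:150,150:390,::-1]; cv2.imwrite("pics/w11.png",cv2.resize(p,None,fx=3.3,fy=3.3,interpolation=2))
plan((510,270,172,85.7),(500,412.3,172,85.7),(500,412.3,50,85.7))
```

```text
at [529.9 132.5 227.9] yaw 85.5 t 24.65 F [ 3.8  2.6 -1. ] w 21.9
   [0.903, -0.206, 0.373] [0.004, -0.001, -0.004] q6~ -58 
   [0.941, -0.138, 0.0] [0.0, 0.0, 0.0] q6~ -46 
   [0.0, 0.0, 0.813] [0.0, 0.0, 0.0] q6~ -46
```

View pics/w11.png

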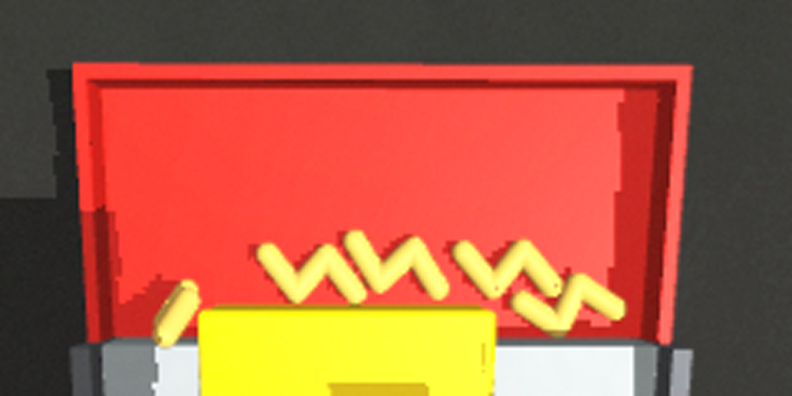

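Run:
```python
from h import *
plan((540,118,150,40),(537.1,116.2,110,-4.5),(537.1,116.2,66,-4.5),(455.4,122.7,66,-4.5))
```

```text
at [529.9 132.5 227.9] yaw 85.5 t 24.65 F [ 3.8  2.6 -1. ] w 21.9
   [-0.092, 0.073, 0.52] [0.003, -0.003, 0.758] q6~ -28 
   [-0.023, -0.003, 0.267] [0.0, 0.0, 0.742] q6~ 17 
   [0.0, 0.0, 0.293] [0.0, 0.0, 0.0] q6~ 17 
   [-0.546, -0.0, 0.0] [0.0, 0.0, 0.0] q6~ 20
```

Emit:
move_arm(motion=[[[-0.02, 0.015, 0.1], [0, 0, 0.15]], [[-0.04, 0.03, 0.2], [0, 0, 0.3]], [[-0.055, 0.044, 0.31], [0, 0, 0.45]], [[-0.07, 0.06, 0.41], [0, 0, 0.6]], [[-0.092, 0.073, 0.52], [0, 0, 0.758]]])

```text
t: 25.28
ee_pos: [533.7, 115.7, 148.1]
orientation: [-2.955, -1.066, 0.003]
ft_force: [-0.2, 0.8, -1.8]
width: 21.9
```

Emit:
move_arm(motion=[[[0, 0, 0.05], [0, 0, 0.15]], [[-0.01, 0, 0.1], [0, 0, 0.3]], [[-0.015, 0, 0.16], [0, 0, 0.45]], [[-0.02, 0, 0.22], [0, 0, 0.6]], [[-0.023, -0.003, 0.26], [0, 0, 0.742]]])

```text
t: 25.9
ee_pos: [530.3, 113.7, 109.2]
orientation: [3.138, -0.132, -0.004]
ft_force: [-0.3, 0.6, -2.0]
width: 21.7
```

Run:
```python
from h import *
plan((537.1,116.2,65.7,-4.5),(455.4,122.7,66,-4.5))
```

```text
at [530.3 113.7 109.2] yaw -4.8 t 25.9 F [-0.3  0.6 -2. ] w 21.7
   [0.044, -0.02, 0.29] [0.001, 0.002, -0.005] q6~ 17 
   [-0.546, -0.0, -0.002] [0.0, 0.0, 0.0] q6~ 20
```

Emit:
move_arm(motion=[[[0.044, -0.02, 0.07], [0, 0, -0.005]], [[0.044, -0.02, 0.15], [0, 0, -0.005]], [[0.044, -0.02, 0.24], [0, 0, -0.005]], [[0.044, -0.02, 0.285], [0, 0, -0.005]], [[0.044, -0.02, 0.285], [0, 0, -0.005]]])

```text
t: 26.52
ee_pos: [537.9, 116.5, 67.6]
orientation: [3.139, -0.115, -0.002]
ft_force: [0.4, 0.5, -2.1]
width: 21.9
```

Emit:
move_arm(motion=[[[-0.08, 0, 0], [0, 0, 0]], [[-0.2, 0, 0], [0, 0, 0]], [[-0.32, 0, 0], [0, 0, 0]], [[-0.44, 0, 0], [0, 0, 0]], [[-0.54, 0, 0], [0, 0, 0]]])

```text
t: 27.15
ee_pos: [456.3, 122.7, 68.5]
orientation: [-3.139, 0.115, -0.0]
ft_force: [-0.2, 0.1, -1.9]
width: 22.0
```

Run:
```python
from h import *
f=lambda i,u,v:cv2.resize(i["pixels"][v-35:v+35,u-35:u+35,::-1],(400,400),interpolation=2)
d=snap("side"); u2,v2=proj(d,[[450,80,30]])[0].astype(int)
s=snap("scene"); u,v=proj(s,[[450,80,30]])[0].astype(int)
cv2.imwrite("pics/s12.png",np.hstack([f(s,u,v),f(d,u2,v2)]))
plan((455.4,122.7,66,-4.5))
```

```text
at [455.5 122.6  68.3] yaw -4.2 t 27.25 F [-0.2 -0.4 -2.5] w 21.8
   [-0.001, -0.001, 0.015] [0.0, 0.002, 0.005] q6~ 20
```

View pics/s12.png

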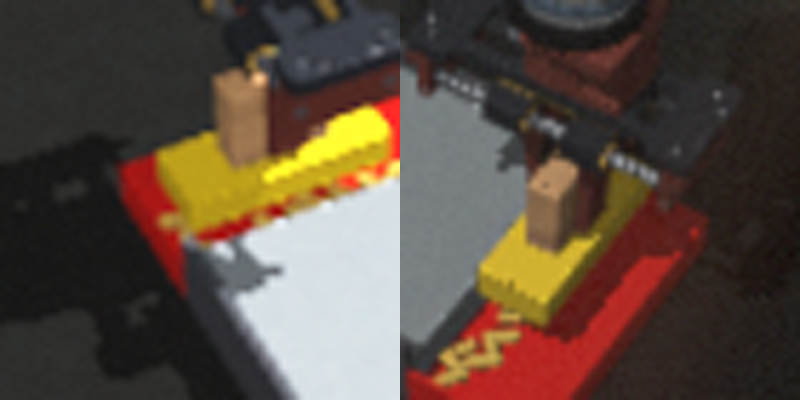

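Emit:
move_arm(motion=[[[0, 0, -0.2], [0, 0, 0]], [[0, -0.05, -0.4], [0, 0, 0]], [[0, -0.2, -0.55], [0, 0, 0]], [[0, -0.45, -0.65], [0, 0, 0]], [[0, -0.7, -0.7], [0, 0, 0]]])

```text
t: 27.88
ee_pos: [466.4, 228.6, 174.7]
orientation: [-3.138, 0.117, -0.004]
ft_force: [0.8, -0.5, -2.4]
width: 21.7
```

Run:
```python
from h import *
f=lambda i,u,v:cv2.resize(i["pixels"][v-35:v+35,u-35:u+35,::-1],(400,400),interpolation=2)
d=snap("side"); u2,v2=proj(d,[[450,80,30]])[0].astype(int)
s=snap("scene"); u,v=proj(s,[[450,80,30]])[0].astype(int)
cv2.imwrite("pics/s13.png",np.hstack([f(s,u,v),f(d,u2,v2)]))
plan((455.4,122.7,66,-4.5))
```

```text
at [467.2 230.6 174.8] yaw -4.1 t 27.98 F [-0.1  0.1 -1.2] w 21.8
   [-0.03, 0.725, 0.723] [-0.003, -0.004, 0.007] q6~ 20
```

View pics/s13.png

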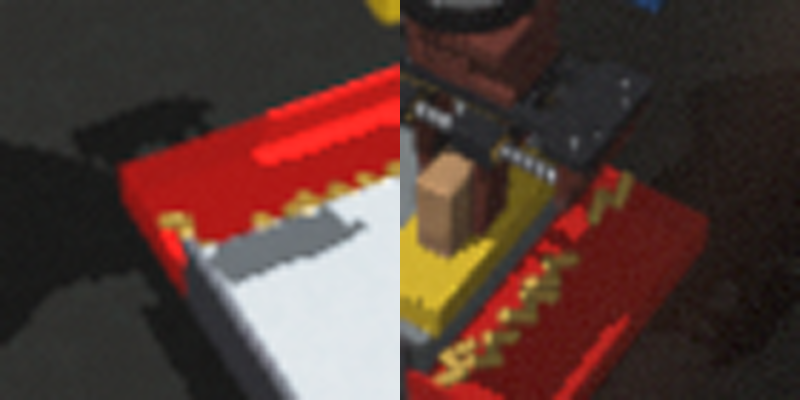

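Run:
```python
from h import *
plan((500,180,225,40),(528,127,228,85.5))
```

```text
at [467.2 230.6 174.8] yaw -4.1 t 27.98 F [-0.1  0.1 -1.2] w 21.8
   [0.244, 0.32, -0.335] [-0.001, -0.004, -0.735] q6~ -20 
   [-0.084, 0.391, -0.02] [0.0, 0.0, -0.758] q6~ -72
```

Emit:
move_arm(motion=[[[0.05, 0.06, -0.07], [0, 0, -0.147]], [[0.1, 0.13, -0.14], [0, 0, -0.294]], [[0.15, 0.19, -0.2], [0, 0, -0.441]], [[0.2, 0.26, -0.27], [0, 0, -0.588]], [[0.244, 0.32, -0.335], [0, 0, -0.735]]])

```text
t: 28.6
ee_pos: [498.5, 175.6, 223.6]
orientation: [2.951, 1.078, -0.001]
ft_force: [-0.4, 0.8, -0.6]
width: 21.8
```

Emit:
move_arm(motion=[[[-0.02, 0.08, 0], [0, 0, -0.15]], [[-0.04, 0.16, 0], [0, 0, -0.3]], [[-0.06, 0.24, -0.01], [0, 0, -0.45]], [[-0.07, 0.32, -0.02], [0, 0, -0.6]], [[-0.084, 0.391, -0.02], [0, 0, -0.758]]])

```text
t: 29.22
ee_pos: [526.4, 122.5, 226.3]
orientation: [-2.304, -2.135, 0.001]
ft_force: [-0.1, 0.3, -1.3]
width: 22.1
```

Run:
```python
from h import *
im=wsnap()
p=im["pixels"][30:150,150:390,::-1]; cv2.imwrite("pics/w14.png",cv2.resize(p,None,fx=3.3,fy=3.3,interpolation=2))
print([(round(float(q["p"]),2),np.round(q["location"]).tolist()) for q in ctrl.pinpoint("wrist","chip0")])
plan((415,18,150,85.5),(415,18,57.5,85.5),(417.8,52,57.5,85.5))
```

```text
[(0.89, [481.0, 208.0, 14.0]), (0.88, [468.0, 152.0, 13.0]), (0.84, [462.0, 126.0, 12.0]), (0.69, [468.0, 192.0, 10.0]), (0.67, [454.0, 65.0, 15.0]), (0.67, [525.0, 124.0, 197.0])]
at [526.5 122.3 226.2] yaw 85.3 t 29.32 F [ 0.   0.1 -1.5] w 21.9
   [-0.753, -0.684, 0.509] [-0.0, 0.0, -0.003] q6~ -83 
   [0.0, 0.0, 0.617] [0.0, 0.0, 0.0] q6~ -83 
   [0.227, 0.001, 0.0] [0.0, 0.0, 0.0] q6~ -78
```

View pics/w14.png

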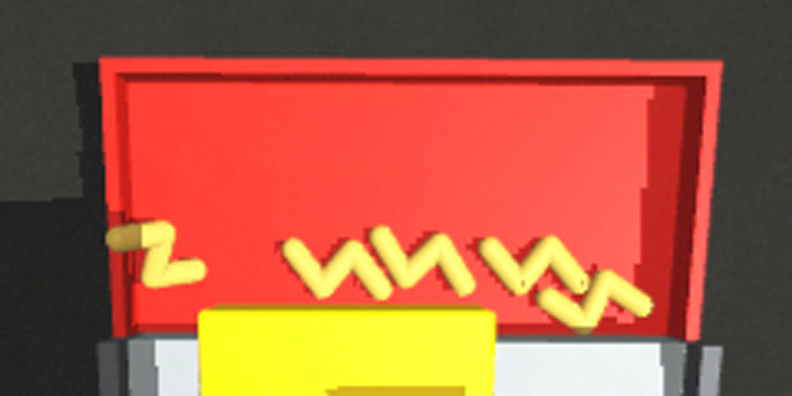

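Emit:
move_arm(motion=[[[-0.15, -0.135, 0.1], [0, 0, 0]], [[-0.3, -0.27, 0.2], [0, 0, 0]], [[-0.45, -0.41, 0.3], [0, 0, 0]], [[-0.6, -0.55, 0.4], [0, 0, 0]], [[-0.755, -0.684, 0.509], [0, 0, 0]]])

```text
t: 29.95
ee_pos: [413.9, 18.6, 149.8]
orientation: [2.314, 2.125, 0.0]
ft_force: [-0.5, -0.2, -2.3]
width: 22.0
```

Emit:
move_arm(motion=[[[0, 0, 0.13], [0, 0, 0]], [[0, 0, 0.26], [0, 0, 0]], [[0, 0, 0.4], [0, 0, 0]], [[0, 0, 0.54], [0, 0, 0]], [[0, 0, 0.6], [0, 0, 0]]])

```text
t: 30.58
ee_pos: [414.2, 19.1, 59.3]
orientation: [-2.312, -2.125, 0.002]
ft_force: [-0.3, -1.1, -1.5]
width: 21.7
```

Run:
```python
from h import *
plan((415,18,57.5,85.5),(417.8,52,57.5,85.5))
```

```text
at [414.2  19.1  59.3] yaw 85.2 t 30.57 F [-0.3 -1.1 -1.5] w 21.7
   [-0.007, 0.006, 0.012] [-0.002, 0.0, -0.005] q6~ -83 
   [0.227, 0.001, 0.0] [0.0, 0.0, 0.0] q6~ -78
```

Emit:
move_arm(motion=[[[0, 0, 0.012], [0, 0, 0]], [[0.05, 0, 0.012], [0, 0, 0]], [[0.1, 0, 0.012], [0, 0, 0]], [[0.15, 0, 0.012], [0, 0, 0]], [[0.2, 0, 0.012], [0, 0, 0]]])

```text
t: 31.2
ee_pos: [417.5, 49.7, 58.7]
orientation: [2.309, 2.13, 0.001]
ft_force: [-0.1, -0.6, -1.6]
width: 21.8
```

Emit:
move_arm(motion=[[[0.04, 0, 0], [0, 0, 0]], [[0.06, 0, 0], [0, 0, 0]], [[0.06, 0, -0.2], [0, 0, 0]], [[0.06, 0, -0.45], [0, 0, 0]], [[0.06, 0, -0.75], [0, 0, 0]]])

```text
t: 31.82
ee_pos: [417.2, 57.9, 171.6]
orientation: [-2.309, -2.129, 0.002]
ft_force: [0.2, -0.5, -1.0]
width: 22.0
```

Emit:
move_arm(motion=[[[0.12, -0.12, -0.07], [0, 0, 0]], [[0.24, 0.02, -0.15], [0, 0, 0]], [[0.38, 0.24, -0.24], [0, 0, 0]], [[0.5, 0.46, -0.32], [0, 0, 0]], [[0.6, 0.67, -0.34], [0, 0, 0]]])

```text
t: 32.45
ee_pos: [526.7, 140.3, 222.7]
orientation: [2.309, 2.13, 0.002]
ft_force: [-0.6, 0.2, -2.5]
width: 21.8
```

Run:
```python
from h import *
im=wsnap()
p=im["pixels"][30:150,150:390,::-1]; cv2.imwrite("pics/w15.png",cv2.resize(p,None,fx=3.3,fy=3.3,interpolation=2))
plan((510,270,172,85.7),(500,412.3,172,85.7),(500,412.3,50,85.7))
```

```text
at [530.9 141.6 223.2] yaw 85.4 t 32.5 F [ 4.7  1.9 -0.6] w 22.0
   [0.841, -0.21, 0.342] [0.005, -0.002, -0.006] q6~ -58 
   [0.941, -0.138, 0.0] [0.0, 0.0, 0.0] q6~ -46 
   [0.0, 0.0, 0.813] [0.0, 0.0, 0.0] q6~ -46
```

View pics/w15.png

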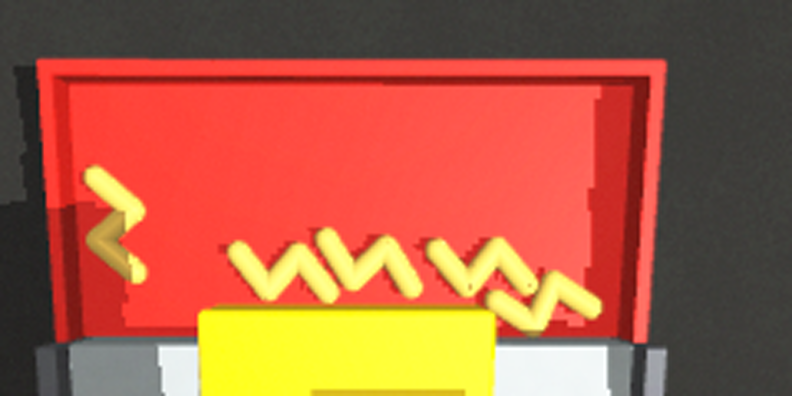

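Emit:
move_arm(motion=[[[0.17, -0.04, 0.07], [0, 0, 0]], [[0.34, -0.08, 0.14], [0, 0, 0]], [[0.5, -0.13, 0.2], [0, 0, 0]], [[0.67, -0.17, 0.27], [0, 0, 0]], [[0.84, -0.21, 0.34], [0, 0, -0.005]]])

```text
t: 33.12
ee_pos: [503.6, 268.2, 170.2]
orientation: [-2.304, -2.135, 0.001]
ft_force: [-0.5, -1.0, -1.8]
width: 22.2
```

Emit:
move_arm(motion=[[[0.19, -0.028, 0], [0, 0, 0]], [[0.38, -0.056, 0], [0, 0, 0]], [[0.57, -0.084, 0], [0, 0, 0]], [[0.76, -0.11, 0], [0, 0, 0]], [[0.94, -0.138, 0], [0, 0, 0]]])

```text
t: 33.75
ee_pos: [493.8, 410.7, 170.5]
orientation: [-2.304, -2.136, 0.001]
ft_force: [0.6, 0.1, -2.0]
width: 21.5
```

Emit:
move_arm(motion=[[[0, 0, 0.15], [0, 0, 0]], [[0, 0, 0.3], [0, 0, 0]], [[0, 0, 0.45], [0, 0, 0]], [[0, 0, 0.6], [0, 0, 0]], [[0, 0, 0.7], [0, 0, 0]]])

```text
t: 34.38
ee_pos: [493.7, 409.7, 64.6]
orientation: [-2.304, -2.136, 0.002]
ft_force: [0.4, -0.2, -2.0]
width: 22.1
```

Run:
```python
from h import *
for i in range(4): ctrl.get_image("wrist")
plan((500,412.3,31.5,85.7))
wsnap("w16.png")
```

```text
at [494.4 410.   66.1] yaw 85.7 t 34.58 F [ 0.2  0.1 -1.7] w 22.1
   [0.018, 0.036, 0.231] [0.0, -0.0, -0.001] q6~ -46
```

View pics/w16.png

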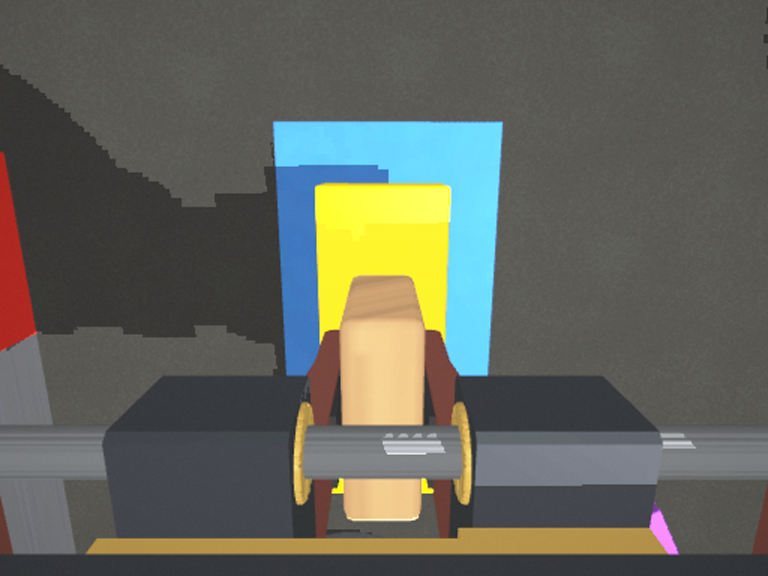

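Emit:
move_arm(motion=[[[0.018, 0.036, 0.03], [0, 0, 0]], [[0.018, 0.038, 0.09], [0, 0, 0]], [[0.018, 0.038, 0.16], [0, 0, 0]], [[0.018, 0.038, 0.21], [0, 0, 0]], [[0.018, 0.038, 0.225], [0, 0, 0]]])

```text
t: 35.25
ee_pos: [499.7, 411.7, 31.2]
orientation: [-2.304, -2.136, 0.002]
ft_force: [-0.2, -0.5, -1.6]
width: 21.8
```

Run:
```python
from h import *
plan((500.3,412.3,30.5,85.7))
```

```text
at [499.7 411.7  31.2] yaw 85.7 t 35.25 F [-0.2 -0.5 -1.6] w 21.8
   [0.004, 0.004, 0.004] [-0.001, 0.001, -0.001] q6~ -46
```

Emit:
move_arm(motion=[[[0.003, 0.003, 0.004], [0, 0, 0]], [[0.003, 0.003, 0.008], [0, 0, 0]], [[0.003, 0.003, 0.008], [0, 0, 0]], [[0.003, 0.003, 0.008], [0, 0, 0]], [[0.003, 0.003, 0.008], [0, 0, 0]]])

```text
t: 35.88
ee_pos: [500.7, 412.6, 31.1]
orientation: [2.304, 2.136, 0.0]
ft_force: [0.3, 0.0, -1.7]
width: 22.1
```

Emit:
move_arm(motion=[[[0, 0, 0], [0, 0, 0]], [[0, 0, 0], [0, 0, 0]], [[0, 0, 0], [0, 0, 0]], [[0, 0, 0], [0, 0, 0]], [[0, 0, 0], [0, 0, 0]]], gripper=1)

```text
t: 36.5
ee_pos: [500.7, 412.5, 31.0]
orientation: [2.304, 2.136, 0.0]
ft_force: [-0.6, -0.4, 0.3]
width: 68.5
```

Emit:
move_arm(motion=[[[0, 0, 0], [0, 0, 0]], [[0, 0, -0.1], [0, 0, 0]], [[0, 0, -0.3], [0, 0, 0]], [[0, 0, -0.6], [0, 0, 0]], [[0, 0, -1], [0, 0, 0]]])

```text
t: 37.12
ee_pos: [500.0, 412.0, 182.3]
orientation: [-2.304, -2.136, 0.003]
ft_force: [0.4, 1.5, 0.2]
width: 87.9
```

```bash
cat > sc.py <<'E'
from h import *
for c in ("scene","side"):
    im=snap(c); hsv=cv2.cvtColor(im["pixels"],cv2.COLOR_RGB2HSV);H,S,V=[hsv[...,i].astype(int) for i in range(3)]
    print(c,[(round(float(q["p"]),2),np.round(q["location"]).tolist()) for q in ctrl.pinpoint(c,"scraper")])
    vv,uu=np.mgrid[0:384,0:512]; X=unproj(im,np.c_[uu.ravel(),vv.ravel()],1)
    a=(np.hypot(X[:,0]-500,X[:,1]-412)<130).reshape(384,512)
    for m,z,n in(((H>22)&(H<35)&(S>150)&(V>90)&a,13,"foot"),((H>95)&(H<125)&(S>100)&a,1,"mat")):
        v,u=np.nonzero(m); print(n,[np.round(k,1) for k in cv2.minAreaRect(unproj(im,np.c_[u,v],z)[:,:2].astype(np.float32))])
    u,v=proj(im,[[500,412,20]])[0].astype(int); cv2.imwrite(f"pics/sc_{c}_{ctrl.get_obs()['t']:.1f}.png",cv2.resize(im["pixels"][v-40:v+40,u-50:u+50,::-1],None,fx=5,fy=5)); print(f"pics/sc_{c}_{ctrl.get_obs()['t']:.1f}.png")
E
python3 sc.py; python3 -c "
from h import *
plan((480,270,260,50),(480,130,270,20),(480,-10,270,-10),(480,-100,250,-40))"
```

```text
scene [(0.76, [499.0, 413.0, 1.0]), (0.6, [312.0, 382.0, -3.0])]
foot [array([501.5, 411. ]), array([ 55. , 131.8]), np.float64(88.0)]
mat [array([500.5, 413.2]), array([106. , 186.4]), np.float64(86.1)]
pics/sc_scene_37.2.png
side [(0.9, [501.0, 415.0, 6.0]), (0.63, [312.0, 385.0, -0.0]), (0.56, [667.0, 537.0, 4.0])]
foot [array([499.9, 414.3]), array([ 53.1, 123.1]), np.float64(86.8)]
mat [array([498.6, 412.9]), array([103.4, 182.7]), np.float64(85.6)]
pics/sc_side_37.3.png
at [501.4 413.1 183.5] yaw 85.7 t 37.33 F [-0.3 -0.9  0.2] w 87.9
   [-0.961, -0.068, -0.513] [0.002, -0.003, 0.594] q6~ -21 
   [-0.715, 0.6, -0.067] [0.0, 0.0, 0.5] q6~ -5 
   [-0.319, 0.877, 0.0] [0.0, 0.0, 0.5] q6~ 9 
   [0.104, 0.591, 0.133] [0.0, 0.0, 0.5] q6~ 28
```

Run:
```python
from h import *
plan((500,275,270,45),(500,135,280,5),(500,-10,280,-35),(490,-140,270,-65))
```

```text
at [501.4 413.1 183.5] yaw 85.7 t 37.33 F [-0.3 -0.9  0.2] w 87.9
   [-0.917, 0.062, -0.579] [0.002, -0.003, 0.678] q6~ -16 
   [-0.66, 0.66, -0.067] [0.0, 0.0, 0.667] q6~ 10 
   [-0.084, 0.963, 0.0] [0.0, 0.0, 0.667] q6~ 34 
   [0.442, 0.748, 0.067] [0.0, 0.0, 0.5] q6~ 49
```

Emit:
move_arm(motion=[[[-0.15, 0.01, -0.25], [0, 0, 0.1]], [[-0.35, 0.02, -0.5], [0, 0, 0.25]], [[-0.55, 0.04, -0.579], [0, 0, 0.4]], [[-0.74, 0.05, -0.579], [0, 0, 0.54]], [[-0.917, 0.062, -0.579], [0, 0, 0.678]]])

```text
t: 37.95
ee_pos: [498.6, 273.2, 266.5]
orientation: [2.905, 1.194, -0.004]
ft_force: [-0.4, -0.3, -0.3]
width: 87.9
```

Emit:
move_arm(motion=[[[-0.132, 0.132, -0.01], [0, 0, 0.133]], [[-0.264, 0.264, -0.03], [0, 0, 0.267]], [[-0.396, 0.396, -0.04], [0, 0, 0.4]], [[-0.528, 0.528, -0.06], [0, 0, 0.533]], [[-0.66, 0.66, -0.067], [0, 0, 0.667]]])

```text
t: 38.58
ee_pos: [498.5, 133.5, 276.6]
orientation: [3.138, 0.129, -0.004]
ft_force: [-0.1, 0.5, 0.0]
width: 87.8
```

Emit:
move_arm(motion=[[[-0.017, 0.193, 0], [0, 0, 0.133]], [[-0.034, 0.386, 0], [0, 0, 0.267]], [[-0.05, 0.578, 0], [0, 0, 0.4]], [[-0.067, 0.77, 0], [0, 0, 0.533]], [[-0.084, 0.963, 0], [0, 0, 0.667]]])

```text
t: 39.2
ee_pos: [498.3, -11.2, 276.4]
orientation: [2.993, -0.953, -0.004]
ft_force: [0.6, 0.1, 0.1]
width: 88.1
```

Emit:
move_arm(motion=[[[0.09, 0.15, 0.01], [0, 0, 0.1]], [[0.18, 0.3, 0.03], [0, 0, 0.2]], [[0.27, 0.45, 0.04], [0, 0, 0.3]], [[0.36, 0.6, 0.06], [0, 0, 0.4]], [[0.442, 0.748, 0.067], [0, 0, 0.5]]])

```text
t: 39.83
ee_pos: [488.0, -140.8, 266.2]
orientation: [2.645, -1.694, -0.005]
ft_force: [0.7, -0.8, 0.2]
width: 87.6
```

Run:
```python
from h import *
im=wsnap("w20.png")
for n in ["chuck_face","knob_a","chuck","jaw0"]:
    print(n,[(round(float(d["p"]),2),np.round(d["location"],1).tolist()) for d in ctrl.pinpoint("wrist",n)])
```

```text
chuck_face [(0.83, [561.8, -165.6, 73.7]), (0.56, [309.1, -222.8, 74.7])]
knob_a [(0.64, [473.6, -205.1, 90.7]), (0.58, [404.4, -205.8, 97.7]), (0.57, [647.9, -119.9, 96.9])]
chuck [(0.93, [561.7, -162.8, -2.6]), (0.67, [311.8, -229.4, 0.4])]
jaw0 [(0.89, [575.5, -177.7, -0.3]), (0.56, [471.6, -205.5, 93.1])]
```

View pics/w20.png

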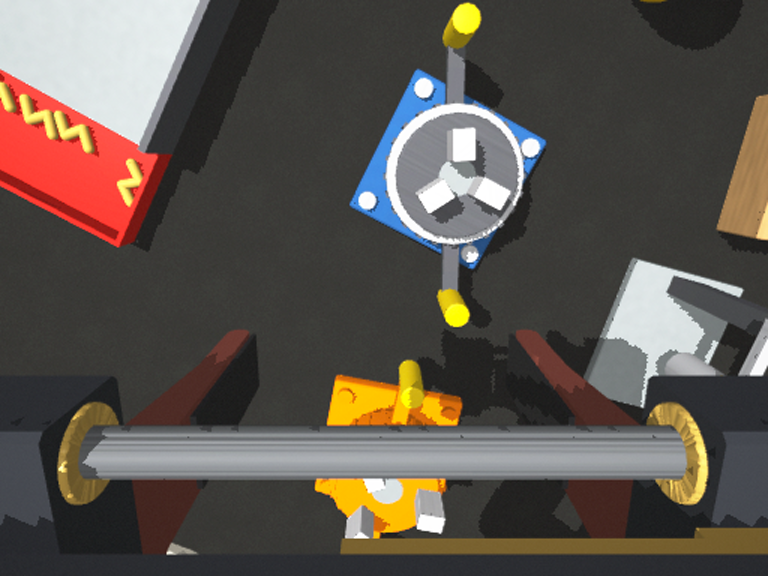

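Run:
```python
from h import *
im=wsnap()
for uv,z in [((466,18),95),((457,315),95),((455,173),64),((388,174),64),((523,172),64),((455,103),64),((455,243),64),((459,177),75)]:
    print(uv,z,np.round(unproj(im,np.array(uv)/1.5,z)[0],1))
hsv=cv2.cvtColor(im["pixels"],cv2.COLOR_RGB2HSV);H,S,V=[hsv[...,i].astype(int) for i in range(3)]
m=((S<50)&(V>190)).astype(np.uint8); m[:60]=0;m[170:]=0;m[:,:250]=0;m[:,355:]=0
# fit ring outer
vv,uu=np.nonzero(m); X=unproj(im,np.c_[uu,vv],64)[:,:2]; r=np.hypot(*(X-[560,-164]).T); k=(r>40)&(r<56); X=X[k]
for _ in range(3):
    A=np.c_[2*X,np.ones(len(X))]; b=(X**2).sum(1); s=np.linalg.lstsq(A,b,rcond=None)[0]; print(s[:2],np.sqrt(s[2]+s[0]**2+s[1]**2),len(X))
cv2.imwrite("pics/z.png",cv2.resize(im["pixels"][50:180,230:370,::-1],None,fx=4,fy=4,interpolation=2))
```

```text
(466, 18) 95 [ 647.3 -121.6   95. ]
(457, 315) 95 [ 475.7 -203.6   95. ]
(455, 173) 64 [ 563.4 -162.    64. ]
(388, 174) 64 [ 542.4 -118.7   64. ]
(523, 172) 64 [ 584.6 -205.9   64. ]
(455, 103) 64 [ 605.6 -140.4   64. ]
(455, 243) 64 [ 518.1 -185.2   64. ]
(459, 177) 75 [ 561.7 -164.2   75. ]
[ 560.6487438  -164.71467447] 46.90101950119941 1306
[ 560.6487438  -164.71467447] 46.90101950119941 1306
[ 560.6487438  -164.71467447] 46.90101950119941 1306
```

View pics/z.png

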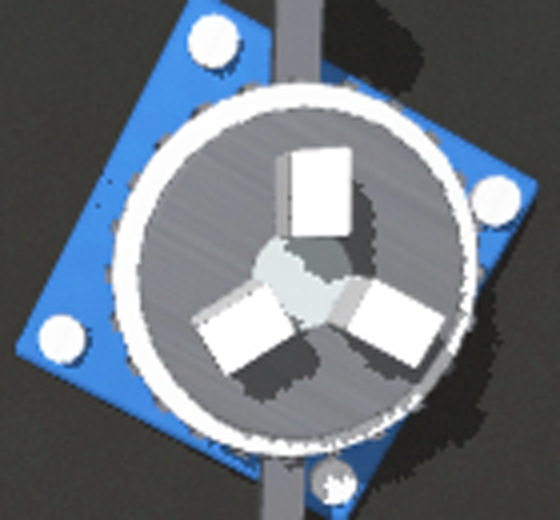

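Run:
```python
from h import *
plan((590,-130,200,-64.5),(647.2,-122,140,-64.5),(647.2,-122,61,-64.5))
```

```text
at [ 488.8 -139.5  267.3] yaw -65.0 t 40.12 F [ 0.5 -0.6 -0.4] w 87.7
   [0.228, -0.638, 0.448] [0.001, 0.001, -0.008] q6~ 52 
   [0.116, -0.367, 0.4] [0.0, 0.0, 0.0] q6~ 54 
   [0.0, 0.0, 0.527] [0.0, 0.0, 0.0] q6~ 54
```

Emit:
move_arm(motion=[[[0.046, -0.128, 0.07], [0, 0, 0]], [[0.09, -0.255, 0.14], [0, 0, 0]], [[0.137, -0.383, 0.22], [0, 0, -0.008]], [[0.182, -0.51, 0.34], [0, 0, -0.008]], [[0.228, -0.638, 0.448], [0, 0, -0.008]]])

```text
t: 40.75
ee_pos: [591.0, -129.7, 199.9]
orientation: [-2.658, 1.675, 0.001]
ft_force: [0.4, 0.6, 0.4]
width: 88.0
```

Emit:
move_arm(motion=[[[0.04, -0.12, 0.1], [0, 0, 0]], [[0.08, -0.24, 0.2], [0, 0, 0]], [[0.116, -0.367, 0.3], [0, 0, 0]], [[0.116, -0.367, 0.36], [0, 0, 0]], [[0.116, -0.367, 0.4], [0, 0, 0]]])

```text
t: 41.38
ee_pos: [646.6, -122.4, 139.9]
orientation: [2.656, -1.677, -0.002]
ft_force: [-0.0, 0.1, -0.6]
width: 87.8
```

Run:
```python
from h import *
plan((647.2,-122,61,-64.5))
wsnap("w21.png")
```

```text
at [ 646.6 -122.4  139.9] yaw -64.5 t 41.38 F [-0.   0.1 -0.6] w 87.8
   [-0.0, -0.005, 0.526] [0.001, 0.001, -0.0] q6~ 54
```

View pics/w21.png

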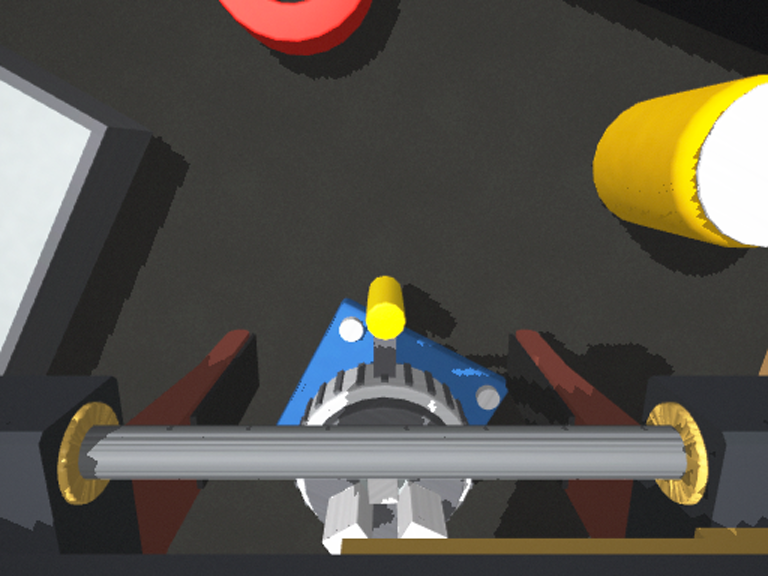

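Run:
```python
from h import *
im=wsnap(); print(unproj(im,np.array((386,320))/1.5,95)[0])
```

```text
[ 646.86715616 -123.67531298   95.        ]
```

Emit:
move_arm(motion=[[[0, 0, 0.12], [0, 0, 0]], [[0, -0.003, 0.25], [0, 0, 0]], [[0, -0.003, 0.38], [0, 0, 0]], [[0, -0.003, 0.5], [0, 0, 0]], [[0, -0.003, 0.526], [0, 0, 0]]], gripper=0.5)

```text
t: 42.1
ee_pos: [646.8, -122.6, 59.6]
orientation: [2.655, -1.678, -0.005]
ft_force: [0.7, 0.5, -0.4]
width: 44.3
```

Emit:
move_arm(motion=[[[0, 0, 0], [0, 0, 0]], [[0, 0, 0], [0, 0, 0]], [[0, 0, 0], [0, 0, 0]], [[0, 0, 0], [0, 0, 0]], [[0, 0, 0], [0, 0, 0]]], gripper=0)

```text
t: 42.72
ee_pos: [648.5, -123.0, 62.5]
orientation: [-2.655, 1.678, -0.002]
ft_force: [-0.3, 0.4, 3.7]
width: 17.4
```

```bash
cat >> h.py <<'E'
C=np.array([561.5,-163.0])
def arc(phi0,dphi,z,r=95.,yoff=-90,n=5):
    """rows for arc from current measured pose to phi0+dphi; prints 5 rows"""
    p,R,o=cur(); q=p[:2]-C
    print("at",np.round(p,1),"r",round(np.hypot(*q),1),"phi",round(np.degrees(np.arctan2(q[1],q[0])),1),"yaw",round(yawof(R),1),"F",np.round(o["ft_force"],1),"M",np.round(o["moment"],2),"w",round(o["width"],1),"t",round(o["t"],1))
    rows=[]
    for i in range(1,n+1):
        f=np.radians(phi0+dphi*i/n); pt=np.r_[C+r*np.array([np.cos(f),np.sin(f)]),z]; Rt=Rd(np.degrees(f)+yoff)
        s=R.T@(pt-p)/150; w=Ro.from_matrix(R.T@Rt).as_rotvec()/np.radians(60)
        rows.append([np.round(s,3).tolist(),[0,0,round(float(w[2]),3)]])
    print(rows)
E
python3 -c "
from h import *
arc(25.5,45,60)"
```

```text
at [ 648.5 -123.    62.5] r 95.8 phi 24.7 yaw -64.6 F [-0.3  0.4  3.7] M [-0.01  0.1   0.01] w 17.4 t 42.7
[[[-0.108, 0.013, 0.016], [0, 0, -0.151]], [[-0.204, 0.036, 0.016], [0, 0, -0.301]], [[-0.296, 0.075, 0.016], [0, 0, -0.451]], [[-0.381, 0.127, 0.016], [0, 0, -0.601]], [[-0.456, 0.191, 0.016], [0, 0, -0.751]]]
```

Emit:
move_arm(motion=[[[-0.1, 0.013, 0], [0, 0, -0.151]], [[-0.204, 0.036, 0], [0, 0, -0.301]], [[-0.296, 0.075, 0], [0, 0, -0.451]], [[-0.381, 0.127, 0], [0, 0, -0.601]], [[-0.456, 0.191, 0], [0, 0, -0.751]]])

```text
t: 43.35
ee_pos: [593.9, -73.0, 62.5]
orientation: [-3.097, 0.525, -0.005]
ft_force: [1.4, -1.0, 3.1]
width: 18.1
```

```bash
python3 -c "
from h import *
arc(70.5,45,61)"
```

```text
at [593.9 -73.   62.5] r 95.7 phi 70.2 yaw -19.2 F [ 1.4 -1.   3.1] M [-0.25 -0.21 -0.12] w 18.1 t 43.4
[[[-0.103, 0.012, 0.01], [0, 0, -0.146]], [[-0.199, 0.035, 0.009], [0, 0, -0.296]], [[-0.291, 0.072, 0.009], [0, 0, -0.446]], [[-0.376, 0.124, 0.009], [0, 0, -0.596]], [[-0.452, 0.188, 0.008], [0, 0, -0.746]]]
```

Emit:
move_arm(motion=[[[-0.103, 0.012, 0], [0, 0, -0.146]], [[-0.199, 0.035, 0], [0, 0, -0.296]], [[-0.291, 0.072, 0], [0, 0, -0.446]], [[-0.376, 0.124, 0], [0, 0, -0.596]], [[-0.452, 0.188, 0], [0, 0, -0.746]]])

```text
t: 43.98
ee_pos: [519.6, -76.1, 62.5]
orientation: [-3.063, -0.693, -0.002]
ft_force: [1.2, 3.6, 5.8]
width: 17.5
```

```bash
python3 -c "
from h import *
wsnap('w22.png')
arc(115.5,40,62)"
```

```text
at [518.  -76.9  62.4] r 96.5 phi 116.8 yaw 25.9 F [-5.2  4.7  9.9] M [0.87 0.73 0.04] w 17.5 t 44.0
[[[-0.074, 0.015, 0.003], [0, 0, -0.126]], [[-0.16, 0.033, 0.003], [0, 0, -0.26]], [[-0.244, 0.063, 0.003], [0, 0, -0.393]], [[-0.322, 0.104, 0.003], [0, 0, -0.526]], [[-0.394, 0.155, 0.003], [0, 0, -0.66]]]
```

View pics/w22.png

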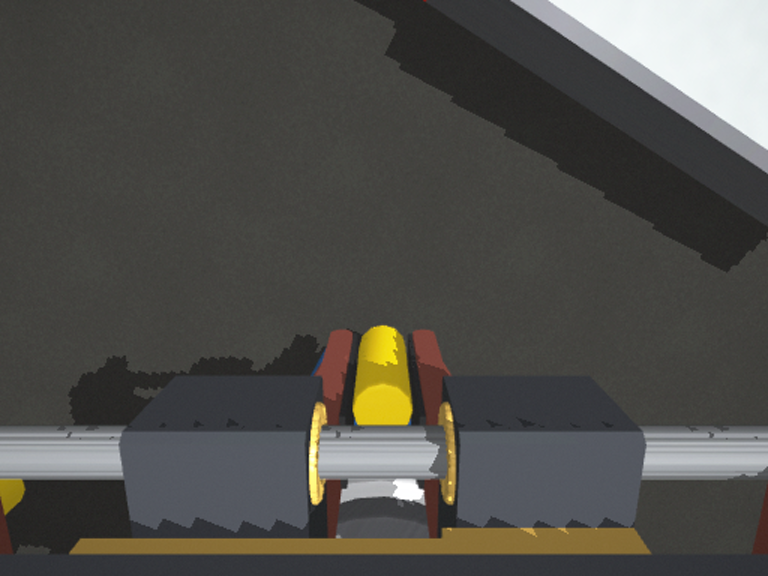

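Emit:
move_arm(motion=[[[-0.084, 0.015, -0.01], [0, 0, -0.126]], [[-0.165, 0.033, -0.012], [0, 0, -0.26]], [[-0.248, 0.063, -0.012], [0, 0, -0.393]], [[-0.326, 0.104, -0.012], [0, 0, -0.526]], [[-0.398, 0.155, -0.012], [0, 0, -0.66]]])

```text
t: 44.65
ee_pos: [472.5, -122.6, 62.5]
orientation: [-2.644, -1.688, 0.005]
ft_force: [-2.1, 3.4, -7.0]
width: 17.5
```

```bash
python3 -c "
from h import *
f=lambda i,u,v:cv2.resize(i['pixels'][v-35:v+35,u-45:u+45,::-1],(400,311),interpolation=2)
d=snap('side'); u2,v2=proj(d,[[560,-163,80]])[0].astype(int)
s=snap('scene'); u,v=proj(s,[[560,-163,80]])[0].astype(int)
cv2.imwrite('pics/s23.png',np.hstack([f(s,u,v),f(d,u2,v2)]))
arc(155.5,30,62)"
```

```text
at [ 472.2 -123.5   62.5] r 97.7 phi 156.1 yaw 64.9 F [-6.7  1.9 -4.5] M [0.26 0.75 0.17] w 17.2 t 44.8
[[[-0.059, 0.022, 0.004], [0, 0, -0.11]], [[-0.124, 0.033, 0.004], [0, 0, -0.21]], [[-0.188, 0.051, 0.004], [0, 0, -0.31]], [[-0.25, 0.075, 0.003], [0, 0, -0.41]], [[-0.308, 0.106, 0.003], [0, 0, -0.51]]]
```

View pics/s23.png

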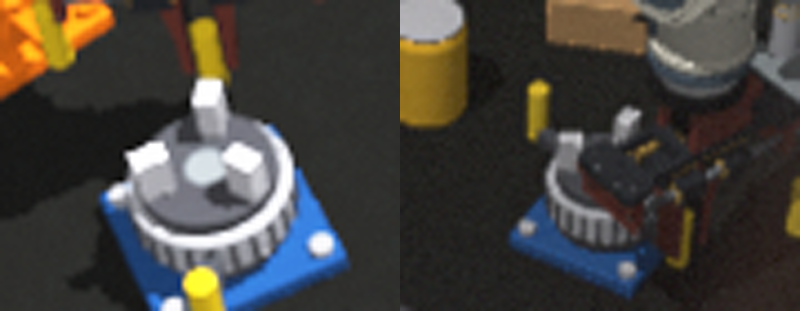

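```bash
sed -i 's/C=np.array(\[561.5,-163.0\])/C=np.array([560.,-163.0])/' h.py; python3 -c "
from h import *
arc(156,25,62.5,r=96)"
```

```text
at [ 472.2 -123.5   62.5] r 96.3 phi 155.8 yaw 64.9 F [-6.7  1.9 -4.5] M [0.26 0.75 0.17] w 17.2 t 44.8
[[[-0.058, 0.006, 0.0], [0, 0, -0.102]], [[-0.114, 0.014, 0.0], [0, 0, -0.185]], [[-0.168, 0.027, 0.0], [0, 0, -0.269]], [[-0.221, 0.045, 0.0], [0, 0, -0.352]], [[-0.272, 0.067, 0.0], [0, 0, -0.435]]]
```

Emit:
move_arm(motion=[[[-0.055, 0.004, 0.003], [0, 0, -0.08]], [[-0.11, 0.012, 0.003], [0, 0, -0.17]], [[-0.165, 0.025, 0.003], [0, 0, -0.255]], [[-0.218, 0.043, 0.003], [0, 0, -0.34]], [[-0.27, 0.065, 0.003], [0, 0, -0.42]]])

```text
t: 45.38
ee_pos: [463.3, -160.6, 62.3]
orientation: [-2.217, -2.211, 0.0]
ft_force: [5.1, 57.9, 9.9]
width: 17.4
```

```bash
python3 -c "
from h import *
f=lambda i,u,v:cv2.resize(i['pixels'][v-35:v+35,u-45:u+45,::-1],(400,311),interpolation=2)
s=snap('scene'); u,v=proj(s,[[560,-163,80]])[0].astype(int)
cv2.imwrite('pics/s24.png',f(s,u,v))
arc(181,15,62.5,r=96)"
```

```text
at [ 463.4 -160.2   62.4] r 96.6 phi 178.3 yaw 90.0 F [-5.4 23.7  8.4] M [ 3.79  0.48 -0.08] w 17.6 t 45.4
[[[-0.063, 0.005, -0.001], [0, 0, -0.067]], [[-0.097, 0.008, -0.002], [0, 0, -0.117]], [[-0.13, 0.013, -0.002], [0, 0, -0.167]], [[-0.163, 0.02, -0.002], [0, 0, -0.217]], [[-0.195, 0.028, -0.003], [0, 0, -0.267]]]
```

View pics/s24.png

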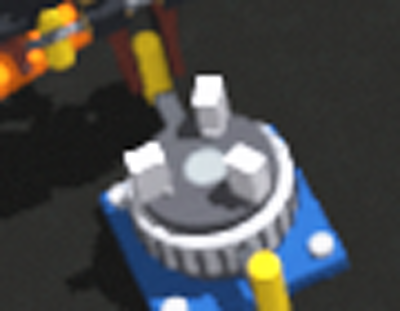

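Emit:
move_arm(motion=[[[0.02, 0, 0], [0, 0, 0.03]], [[0.04, 0, 0], [0, 0, 0.05]], [[0.05, 0, 0], [0, 0, 0.06]], [[0.05, 0, 0], [0, 0, 0.06]], [[0.05, 0, 0], [0, 0, 0.06]]])

```text
t: 46.05
ee_pos: [464.0, -156.1, 62.4]
orientation: [-2.288, -2.145, 0.005]
ft_force: [-7.4, -0.0, 1.1]
width: 17.5
```

Emit:
move_arm(motion=[[[0, 0, 0], [0, 0, 0]], [[0, 0, 0], [0, 0, 0]], [[0, 0, 0], [0, 0, 0]], [[0, 0, 0], [0, 0, 0]], [[0, 0, 0], [0, 0, 0]]], gripper=1)

```text
t: 46.68
ee_pos: [467.1, -157.1, 63.2]
orientation: [2.289, 2.151, 0.0]
ft_force: [-0.6, 0.2, 0.8]
width: 63.8
```

```bash
python3 -c "
from h import *
plan((464,-160,210,87),(490,-290,270,60),(560,-420,280,60))"
```

```text
at [ 467.1 -157.1   63.2] yaw 86.4 t 46.67 F [-0.6  0.2  0.8] w 63.8
   [-0.021, -0.019, -0.979] [0.0, 0.0, -0.01] q6~ -106 
   [-0.856, 0.218, -0.4] [0.0, 0.0, 0.45] q6~ -91 
   [-0.517, 0.837, -0.067] [0.0, 0.0, 0.0] q6~ -97
```

Emit:
move_arm(motion=[[[0, 0, -0.1], [0, 0, 0]], [[0, 0, -0.3], [0, 0, 0]], [[0, 0, -0.55], [0, 0, 0]], [[0, 0, -0.8], [0, 0, 0]], [[-0.02, -0.02, -0.98], [0, 0, 0]]])

```text
t: 47.3
ee_pos: [464.2, -160.0, 212.9]
orientation: [2.288, 2.15, 0.002]
ft_force: [-0.0, 0.4, -0.6]
width: 87.6
```

Emit:
move_arm(motion=[[[-0.17, 0.044, -0.12], [0, 0, 0.09]], [[-0.34, 0.088, -0.25], [0, 0, 0.18]], [[-0.51, 0.13, -0.4], [0, 0, 0.27]], [[-0.68, 0.174, -0.4], [0, 0, 0.36]], [[-0.856, 0.218, -0.4], [0, 0, 0.45]]])

```text
t: 47.92
ee_pos: [488.5, -290.9, 271.7]
orientation: [2.73, 1.552, 0.001]
ft_force: [-0.2, 0.5, 0.7]
width: 87.8
```

Emit:
move_arm(motion=[[[-0.1, 0.167, -0.01], [0, 0, 0]], [[-0.2, 0.335, -0.03], [0, 0, 0]], [[-0.31, 0.5, -0.04], [0, 0, 0]], [[-0.41, 0.67, -0.06], [0, 0, 0]], [[-0.517, 0.837, -0.067], [0, 0, 0]]])

```text
t: 48.55
ee_pos: [557.3, -421.4, 281.5]
orientation: [2.728, 1.557, 0.001]
ft_force: [-0.4, 0.6, 0.8]
width: 88.0
```

```bash
python3 -c "
from h import *
wsnap('w25.png')
for c in ('wrist','scene','side'):
  for n in ('bit','rack'): print(c,n,[(round(float(d['p']),2),np.round(d['location'],1).tolist()) for d in ctrl.pinpoint(c,n)])
plan((560,-420,280,60))"
```

```text
wrist bit [(0.67, [501.5, -408.1, 49.3])]
wrist rack []
scene bit [(0.63, [499.9, -408.4, 49.9])]
scene rack [(0.46, [576.2, 140.0, 0.1])]
side bit [(0.69, [499.4, -404.7, 51.7])]
side rack [(0.58, [504.4, -408.7, 4.7])]
at [ 556.6 -419.6  280.5] yaw 59.5 t 48.9 F [ 0.7 -0.3  1.1] w 87.9
   [0.009, 0.021, 0.003] [-0.0, -0.0, -0.009] q6~ -97
```

View pics/w25.png

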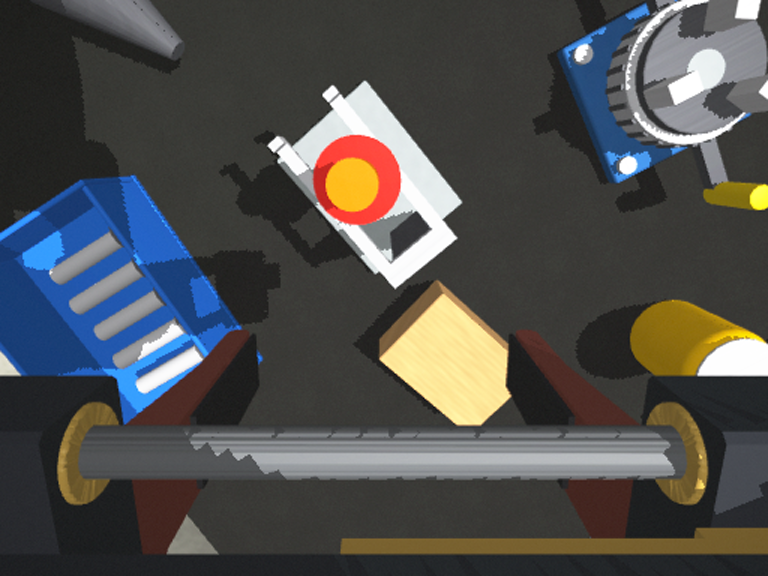

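```bash
python3 -c "
from h import *
im=wsnap()
for uv,z in [((352,186),196),((357,180),146)]: print(np.round(unproj(im,np.array(uv)/1.5,z)[0],1))
plan((501,-408,280,60),(501,-408,215,60),(501,-408,156,60))"
```

```text
[ 501.4 -403.5  196. ]
[ 500.7 -403.1  146. ]
at [ 556.7 -419.7  280.5] yaw 59.5 t 48.95 F [ 0.  -0.3 -0.2] w 88.2
   [-0.121, -0.36, 0.003] [-0.0, -0.0, -0.009] q6~ -99 
   [0.0, 0.0, 0.433] [0.0, 0.0, 0.0] q6~ -99 
   [0.0, 0.0, 0.393] [0.0, 0.0, 0.0] q6~ -99
```

Emit:
move_arm(motion=[[[-0.02, -0.07, 0], [0, 0, 0]], [[-0.045, -0.14, 0], [0, 0, 0]], [[-0.07, -0.215, 0], [0, 0, 0]], [[-0.09, -0.29, 0], [0, 0, -0.009]], [[-0.113, -0.352, 0.05], [0, 0, -0.009]]])

```text
t: 49.58
ee_pos: [502.4, -408.5, 273.1]
orientation: [2.72, 1.57, 0.001]
ft_force: [0.3, 0.3, 0.6]
width: 87.6
```

```bash
python3 -c "
from h import *
for _ in range(3): ctrl.get_image('side')
wsnap('w26.png')
plan((501,-405.5,215,60),(501,-405.5,156,60))"
```

```text
at [ 502.8 -408.4  272.4] yaw 60.0 t 49.77 F [-0.1 -0.4  0.1] w 88.0
   [0.011, -0.02, 0.383] [-0.0, -0.0, -0.001] q6~ -99 
   [0.0, 0.0, 0.393] [0.0, 0.0, 0.0] q6~ -99
```

View pics/w26.png

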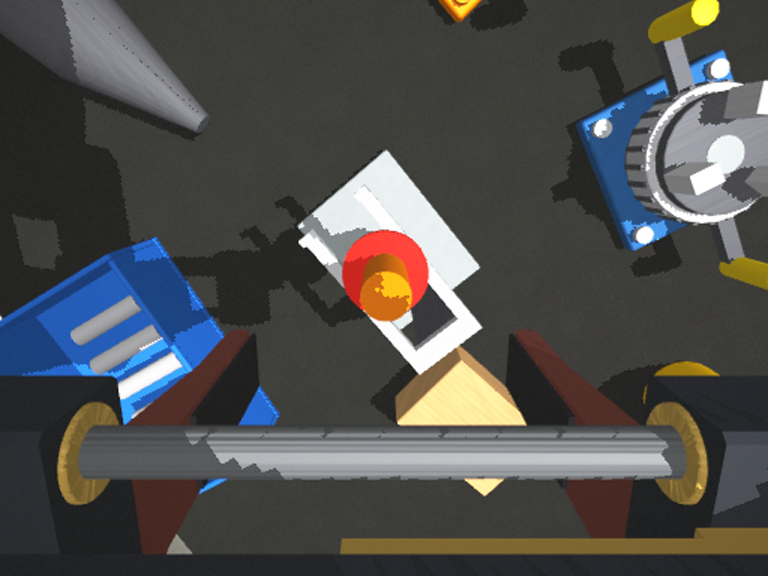

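```bash
python3 -c "
from h import *
im=wsnap()
for uv,z in [((387,297),196),((385,273),146)]: print(np.round(unproj(im,np.array(uv)/1.5,z)[0],1))"
```

```text
[ 502.8 -405.   196. ]
[ 501.7 -405.2  146. ]
```

Emit:
move_arm(motion=[[[0.003, -0.005, 0.08], [0, 0, 0]], [[0.006, -0.01, 0.16], [0, 0, 0]], [[0.01, -0.015, 0.26], [0, 0, 0]], [[0.011, -0.02, 0.34], [0, 0, 0]], [[0.011, -0.02, 0.38], [0, 0, 0]]])

```text
t: 50.45
ee_pos: [500.8, -405.1, 214.3]
orientation: [-2.72, -1.57, 0.001]
ft_force: [-1.2, -0.5, 1.1]
width: 88.3
```

Emit:
move_arm(motion=[[[0, 0, 0.08], [0, 0, 0]], [[0, 0, 0.16], [0, 0, 0]], [[0, 0, 0.26], [0, 0, 0]], [[0, 0, 0.36], [0, 0, 0]], [[0, 0, 0.39], [0, 0, 0]]])

```text
t: 51.08
ee_pos: [500.6, -405.0, 155.5]
orientation: [-2.719, -1.569, 0.001]
ft_force: [0.9, 0.9, -0.0]
width: 88.1
```

```bash
python3 -c "
from h import *
wsnap('w27.png')
plan((501,-405.5,156,60))"
```

```text
at [ 500.7 -405.1  155.6] yaw 60.0 t 51.12 F [ 0.4  0.3 -0.7] w 87.8
   [-0.002, 0.003, -0.003] [-0.002, -0.0, -0.0] q6~ -99
```

View pics/w27.png

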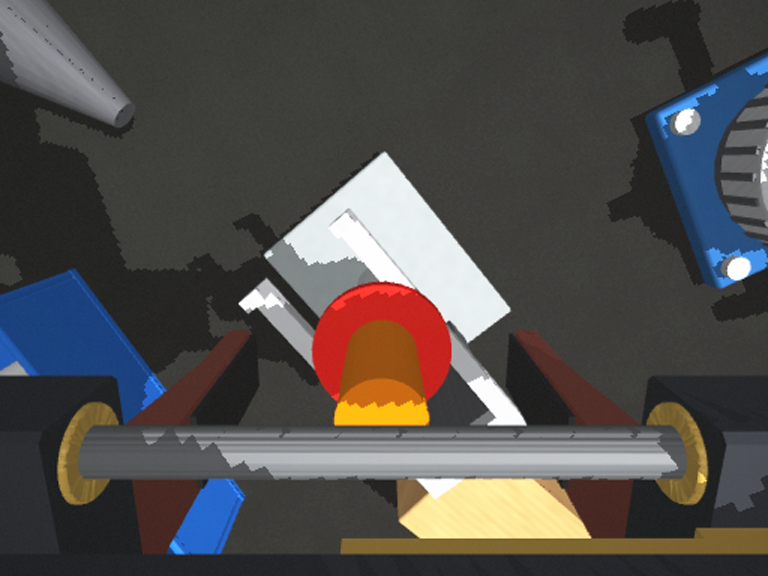

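Centred between the fingers. Close.

Emit:
move_arm(motion=[[[0, 0, 0], [0, 0, 0]], [[0, 0, 0], [0, 0, 0]], [[0, 0, 0], [0, 0, 0]], [[0, 0, 0], [0, 0, 0]], [[0, 0, 0], [0, 0, 0]]], gripper=0)

```text
t: 51.75
ee_pos: [501.2, -405.5, 157.2]
orientation: [2.721, 1.57, 0.0]
ft_force: [-0.5, -0.2, -0.2]
width: 41.1
```

Emit:
move_arm(motion=[[[0, 0, 0], [0, 0, 0]], [[0, 0, 0], [0, 0, 0]], [[0, 0, 0], [0, 0, 0]], [[0, 0, 0], [0, 0, 0]], [[0, 0, 0], [0, 0, 0]]])

```text
t: 52.38
ee_pos: [501.2, -405.5, 157.2]
orientation: [2.721, 1.57, -0.0]
ft_force: [-0.5, -0.3, -0.0]
width: 25.2
```

Emit:
move_arm(motion=[[[0, 0, -0.05], [0, 0, 0]], [[0, 0, -0.12], [0, 0, 0]], [[0, 0, -0.22], [0, 0, 0]], [[0, 0, -0.32], [0, 0, 0]], [[0, 0, -0.42], [0, 0, 0]]])

```text
t: 53.0
ee_pos: [501.3, -405.6, 221.6]
orientation: [2.72, 1.57, 0.0]
ft_force: [-0.0, 0.3, -2.7]
width: 25.5
```

Emit:
move_arm(motion=[[[0, 0, -0.1], [0, 0, 0]], [[0, 0, -0.2], [0, 0, 0]], [[0, 0, -0.3], [0, 0, 0]], [[0, 0, -0.4], [0, 0, 0]], [[0, 0, -0.48], [0, 0, 0]]])

```text
t: 53.62
ee_pos: [501.3, -405.6, 293.2]
orientation: [2.721, 1.57, 0.0]
ft_force: [-0.0, -0.0, -4.1]
width: 25.5
```

```bash
python3 -c "
from h import *
snap('side','s28.png')
plan((530,-285,291,60),(560,-163,291,60))"
```

```text
at [ 501.9 -406.   294.9] yaw 60.0 t 53.67 F [ 0.9 -1.6 -2.4] w 25.5
   [0.792, -0.241, 0.025] [0.003, 0.0, -0.0] q6~ -88 
   [0.804, -0.233, 0.0] [0.0, 0.0, 0.0] q6~ -76
```

View pics/s28.png

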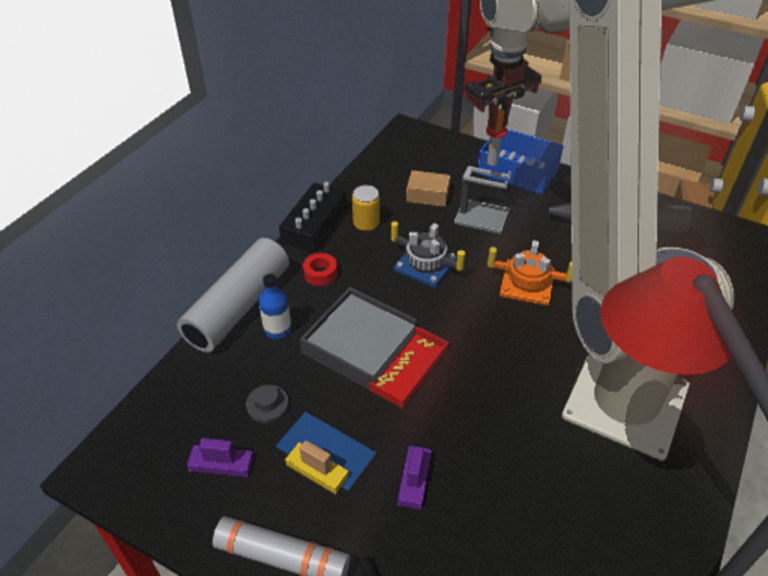

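Emit:
move_arm(motion=[[[0.12, -0.04, 0], [0, 0, 0]], [[0.28, -0.09, 0], [0, 0, 0]], [[0.45, -0.14, 0], [0, 0, 0]], [[0.62, -0.19, 0], [0, 0, 0]], [[0.79, -0.24, 0], [0, 0, 0]]])

```text
t: 54.3
ee_pos: [529.3, -282.0, 291.4]
orientation: [-2.719, -1.571, 0.001]
ft_force: [0.4, 0.3, -3.7]
width: 25.5
```

Emit:
move_arm(motion=[[[0.17, -0.05, 0], [0, 0, 0]], [[0.34, -0.1, 0], [0, 0, 0]], [[0.52, -0.15, 0.02], [0, 0, 0]], [[0.68, -0.2, 0.06], [0, 0, 0]], [[0.8, -0.23, 0.1], [0, 0, 0]]])

```text
t: 54.92
ee_pos: [559.2, -161.1, 276.5]
orientation: [-2.719, -1.572, 0.001]
ft_force: [0.0, -0.6, -4.5]
width: 25.6
```

```bash
python3 -c "
from h import *
for _ in range(3): ctrl.get_image('side')
wsnap('w29.png');snap('scene','s29.png')
plan((560,-163.5,240,60),(560,-163.5,183,60))"
```

```text
at [ 559.5 -163.7  277.1] yaw 60.0 t 55.17 F [-0.1 -0.1 -3.5] w 25.3
   [0.003, 0.002, 0.247] [-0.0, 0.0, 0.0] q6~ -76 
   [0.0, 0.0, 0.38] [0.0, 0.0, 0.0] q6~ -76
```

View pics/w29.png

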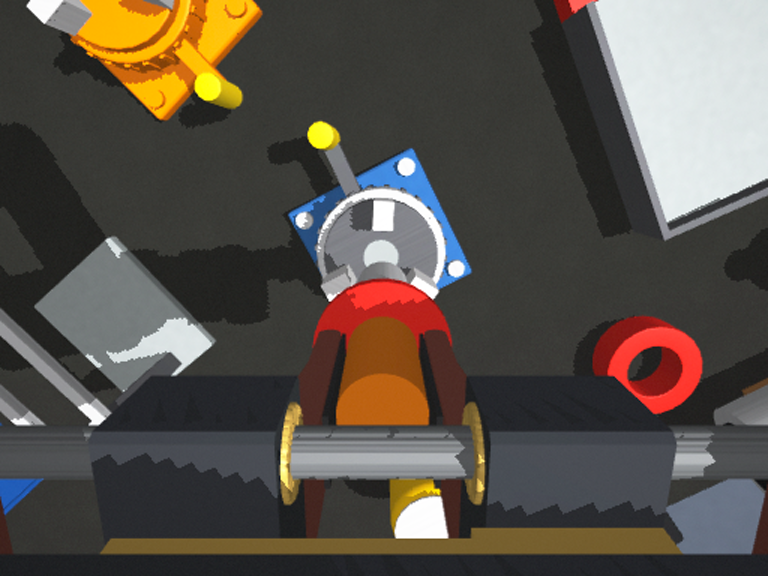

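View pics/s29.png

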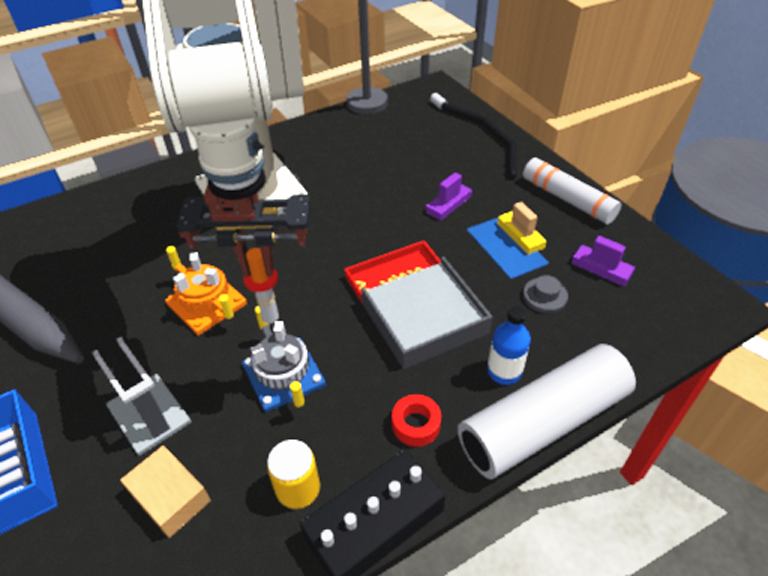

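```bash
python3 -c "
from h import *
im=wsnap()
print(unproj(im,np.array((381,256))/1.5,75)[0])
E=im['pixels'][150:200,200:310,::-1];cv2.imwrite('pics/z2.png',cv2.resize(E,None,fx=6,fy=6,interpolation=2))"
```

```text
[ 560.89414826 -164.87570272   75.        ]
```

Emit:
move_arm(motion=[[[0, 0, 0.08], [0, 0, 0]], [[0.003, 0.002, 0.16], [0, 0, 0]], [[0.003, 0.002, 0.24], [0, 0, 0]], [[0.003, 0.002, 0.3], [0, 0, 0]], [[0.003, 0.002, 0.34], [0, 0, 0]]])

```text
t: 55.85
ee_pos: [559.8, -163.5, 225.2]
orientation: [-2.721, -1.57, 0.001]
ft_force: [-0.1, 0.1, -4.8]
width: 25.7
```

```bash
python3 -c "
from h import *
for _ in range(2): ctrl.get_image('side')
im=wsnap('w30.png')
f=lambda i,u,v:cv2.resize(i['pixels'][v-45:v+35,u-50:u+50,::-1],(400,320),interpolation=2)
d=snap('side'); u2,v2=proj(d,[[560,-163,110]])[0].astype(int)
s=snap('scene'); u,v=proj(s,[[560,-163,110]])[0].astype(int)
cv2.imwrite('pics/s30.png',np.hstack([f(s,u,v),f(d,u2,v2)]))
plan((560,-163.5,183,60))
"
```

```text
at [ 560.3 -163.5  226.5] yaw 60.0 t 56.1 F [-0.1 -0.2 -3.8] w 25.8
   [-0.001, -0.002, 0.29] [0.001, -0.0, -0.0] q6~ -76
```

View pics/s30.png

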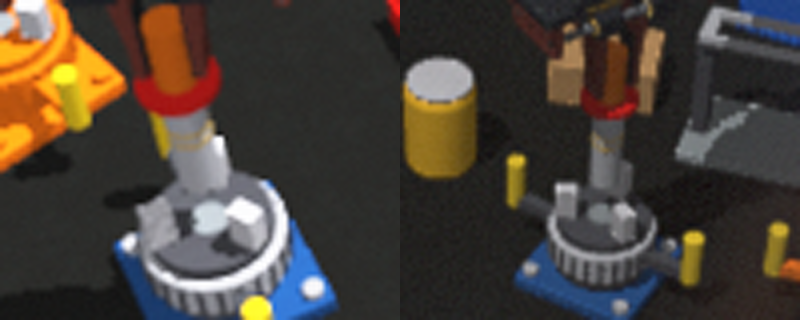

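View pics/w30.png

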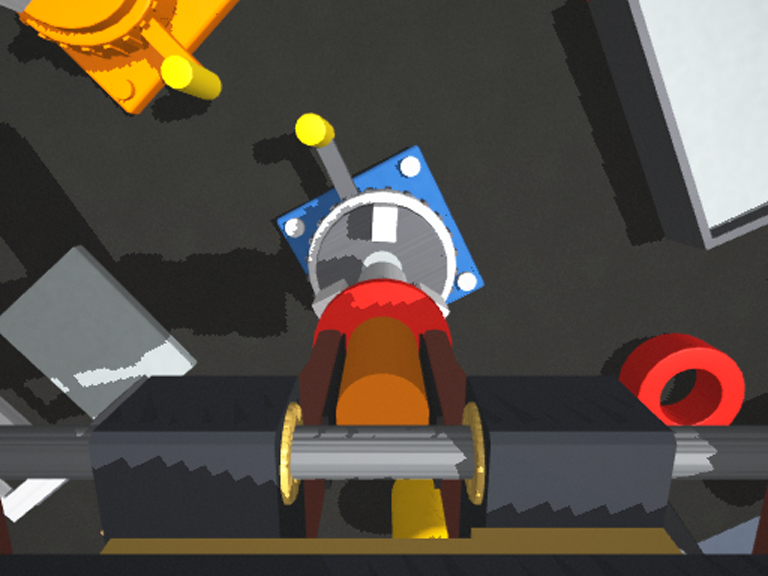

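Emit:
move_arm(motion=[[[0, 0, 0.07], [0, 0, 0]], [[0, 0, 0.14], [0, 0, 0]], [[0, 0, 0.2], [0, 0, 0]], [[0, 0, 0.25], [0, 0, 0]], [[0, 0, 0.275], [0, 0, 0]]])

```text
t: 56.72
ee_pos: [559.8, -163.4, 184.1]
orientation: [-2.72, -1.57, 0.001]
ft_force: [-0.1, 0.0, -4.1]
width: 25.4
```

Emit:
move_arm(motion=[[[0, 0, 0.005], [0, 0, 0]], [[0, 0, 0.01], [0, 0, 0]], [[0, 0, 0.014], [0, 0, 0]], [[0, 0, 0.016], [0, 0, 0]], [[0, 0, 0.016], [0, 0, 0]]])

```text
t: 57.35
ee_pos: [560.0, -163.5, 182.6]
orientation: [2.721, 1.57, 0.0]
ft_force: [-0.5, -0.7, -4.3]
width: 25.3
```

Emit:
move_arm(motion=[[[0, 0, 0.003], [0, 0, 0]], [[0, 0, 0.006], [0, 0, 0]], [[0, 0, 0.008], [0, 0, 0]], [[0, 0, 0.01], [0, 0, 0]], [[0, 0, 0.01], [0, 0, 0]]])

```text
t: 57.98
ee_pos: [560.4, -163.7, 182.1]
orientation: [2.72, 1.57, 0.001]
ft_force: [-2.0, 1.4, 7.8]
width: 25.8
```

Emit:
move_arm(motion=[[[0, 0, -0.002], [0, 0, 0]], [[0, 0, -0.005], [0, 0, 0]], [[0, 0, -0.005], [0, 0, 0]], [[0, 0, -0.005], [0, 0, 0]], [[0, 0, -0.005], [0, 0, 0]]])

```text
t: 58.6
ee_pos: [560.3, -163.6, 182.1]
orientation: [2.721, 1.57, 0.001]
ft_force: [-1.1, -0.2, 6.3]
width: 25.6
```

Emit:
move_arm(motion=[[[0, 0, 0], [0, 0, 0]], [[0, 0, 0], [0, 0, 0]], [[0, 0, 0], [0, 0, 0]], [[0, 0, 0], [0, 0, 0]], [[0, 0, 0], [0, 0, 0]]], gripper=1)

```text
t: 59.22
ee_pos: [560.0, -163.4, 181.7]
orientation: [-2.721, -1.57, 0.0]
ft_force: [0.0, 0.1, 0.2]
width: 72.4
```

Emit:
move_arm(motion=[[[0, 0, 0], [0, 0, 0]], [[0, 0, 0], [0, 0, 0]], [[0, 0, -0.1], [0, 0, 0]], [[0, 0, -0.3], [0, 0, 0]], [[0, 0, -0.6], [0, 0, 0]]])

```text
t: 59.85
ee_pos: [559.4, -163.3, 272.6]
orientation: [-2.72, -1.57, 0.002]
ft_force: [0.8, -0.0, 0.3]
width: 88.0
```

```bash
python3 -c "
from h import *
im=wsnap('w31.png')
f=lambda i,u,v:cv2.resize(i['pixels'][v-45:v+35,u-50:u+50,::-1],(400,320),interpolation=2)
d=snap('side'); u2,v2=proj(d,[[560,-163,110]])[0].astype(int)
s=snap('scene'); u,v=proj(s,[[560,-163,110]])[0].astype(int)
cv2.imwrite('pics/s31.png',np.hstack([f(s,u,v),f(d,u2,v2)]))
for c in ('wrist','scene','side'):
  for n in ('bit','knob_a'): print(c,n,[(round(float(k['p']),2),np.round(k['location'],1).tolist()) for k in ctrl.pinpoint(c,n)])
plan((560,-163.5,290,85))
"
```

```text
wrist bit [(0.88, [558.3, -166.5, 74.4])]
wrist knob_a [(0.92, [655.7, -170.7, 89.9]), (0.77, [465.9, -156.8, 97.7]), (0.73, [403.6, -204.3, 97.7])]
scene bit [(0.63, [557.7, -167.5, 75.8])]
scene knob_a [(0.72, [221.6, -246.5, 98.7]), (0.62, [403.4, -207.9, 97.6]), (0.57, [658.6, -173.9, 93.5])]
side bit [(0.62, [559.7, -160.9, 76.1])]
side knob_a [(0.98, [404.0, -204.2, 98.0]), (0.95, [466.1, -152.4, 92.5]), (0.73, [654.3, -169.4, 96.6])]
at [ 559.3 -163.3  270.5] yaw 60.0 t 60.3 F [0.1 0.4 0.3] w 87.8
   [0.001, 0.004, -0.13] [-0.002, 0.0, -0.417] q6~ -101
```

View pics/s31.png

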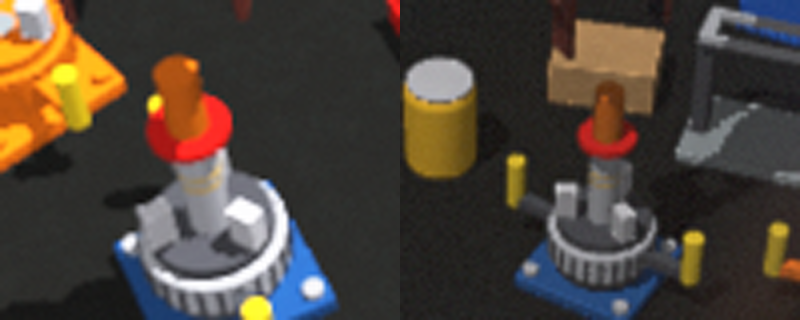

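```bash
python3 -c "
from h import *
plan((465.5,-156.5,270,86),(465.5,-156.5,150,86),(465.5,-156.5,63,86))
"
```

```text
at [ 559.3 -163.3  270.5] yaw 60.0 t 60.3 F [0.1 0.4 0.3] w 87.8
   [-0.274, -0.564, 0.005] [-0.002, -0.0, -0.434] q6~ -105 
   [0.0, 0.0, 0.8] [0.0, 0.0, 0.0] q6~ -105 
   [0.0, 0.0, 0.58] [0.0, 0.0, 0.0] q6~ -105
```

Emit:
move_arm(motion=[[[-0.055, -0.113, 0], [0, 0, -0.087]], [[-0.11, -0.226, 0], [0, 0, -0.174]], [[-0.165, -0.34, 0], [0, 0, -0.26]], [[-0.22, -0.45, 0], [0, 0, -0.347]], [[-0.274, -0.564, 0], [0, 0, -0.434]]])

```text
t: 60.92
ee_pos: [465.2, -156.5, 270.9]
orientation: [-2.293, -2.145, 0.001]
ft_force: [-0.4, 0.2, -0.6]
width: 87.5
```

Emit:
move_arm(motion=[[[0, 0, 0.12], [0, 0, 0]], [[0, 0, 0.3], [0, 0, 0]], [[0, 0, 0.5], [0, 0, 0]], [[0, 0, 0.7], [0, 0, 0]], [[0, 0, 0.8], [0, 0, 0]]])

```text
t: 61.55
ee_pos: [465.0, -156.3, 149.8]
orientation: [-2.295, -2.141, 0.002]
ft_force: [0.9, 0.0, 0.8]
width: 87.9
```

```bash
python3 -c "
from h import *
wsnap('w32.png')
plan((465.5,-156.5,63,86))
"
```

```text
at [ 464.6 -156.2  148.8] yaw 86.0 t 61.6 F [-0.  -0.5 -1.5] w 88.0
   [-0.002, 0.009, 0.572] [-0.004, -0.001, 0.0] q6~ -105
```

View pics/w32.png

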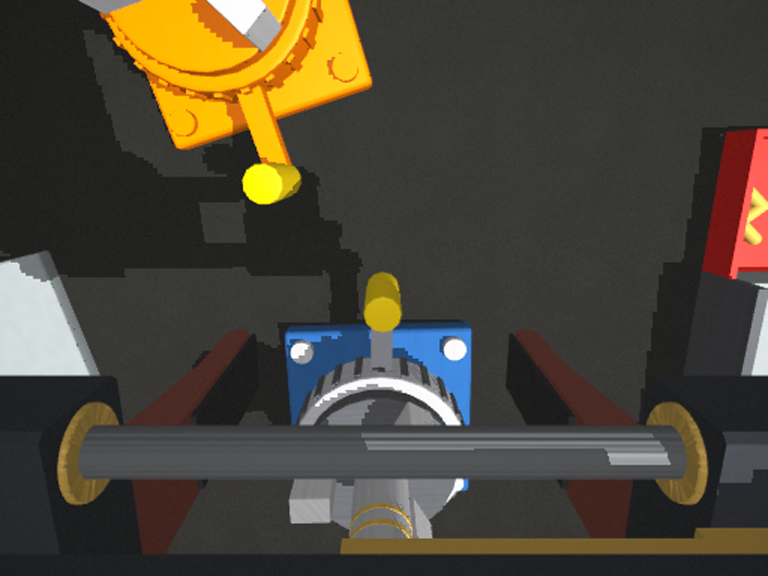

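Emit:
move_arm(motion=[[[0, 0, 0.12], [0, 0, 0]], [[0, 0, 0.26], [0, 0, 0]], [[0, 0, 0.4], [0, 0, 0]], [[0, 0, 0.53], [0, 0, 0]], [[0, 0.003, 0.565], [0, 0, 0]]], gripper=0.5)

```text
t: 62.22
ee_pos: [466.4, -156.7, 66.5]
orientation: [-2.296, -2.142, 0.001]
ft_force: [0.5, -0.8, -0.3]
width: 44.7
```

Emit:
move_arm(motion=[[[0, 0, 0], [0, 0, 0]], [[0, 0, 0], [0, 0, 0]], [[0, 0, 0], [0, 0, 0]], [[0, 0, 0], [0, 0, 0]], [[0, 0, 0], [0, 0, 0]]], gripper=0)

```text
t: 62.85
ee_pos: [467.1, -156.8, 67.6]
orientation: [2.297, 2.142, 0.001]
ft_force: [-0.5, 0.9, 7.3]
width: 17.7
```

```bash
python3 -c "
from h import *
arc(176,-45,64,r=95.5)
"
```

```text
at [ 467.1 -156.8   67.6] r 93.1 phi 176.2 yaw 86.0 F [-0.5  0.9  7.3] M [ 0.29 -0.04  0.  ] w 17.7 t 62.9
[[[0.102, -0.008, 0.024], [0, 0, 0.15]], [[0.199, 0.015, 0.024], [0, 0, 0.3]], [[0.291, 0.054, 0.024], [0, 0, 0.45]], [[0.376, 0.106, 0.024], [0, 0, 0.6]], [[0.452, 0.171, 0.024], [0, 0, 0.75]]]
```

Emit:
move_arm(motion=[[[0.1, 0.0, 0], [0, 0, 0.15]], [[0.197, 0.022, 0], [0, 0, 0.3]], [[0.288, 0.06, 0], [0, 0, 0.45]], [[0.373, 0.112, 0], [0, 0, 0.6]], [[0.448, 0.177, 0], [0, 0, 0.75]]])

```text
t: 63.48
ee_pos: [500.1, -92.6, 67.7]
orientation: [2.941, 1.093, 0.005]
ft_force: [4.7, -12.9, -3.7]
width: 17.2
```

```bash
python3 -c "
from h import *
arc(131,-40,66,r=95.5)
"
```

```text
at [500.1 -92.6  67.7] r 92.4 phi 130.4 yaw 40.8 F [  4.7 -12.9  -3.7] M [-2.01 -0.79 -0.01] w 17.2 t 63.5
[[[0.082, -0.015, 0.012], [0, 0, 0.13]], [[0.169, 0.003, 0.012], [0, 0, 0.263]], [[0.253, 0.033, 0.012], [0, 0, 0.396]], [[0.331, 0.075, 0.012], [0, 0, 0.53]], [[0.404, 0.127, 0.013], [0, 0, 0.663]]]
```

```bash
sed -i 's/C=np.array(\[560.,-163.0\])/C=np.array([561.4,-164.5])/' h.py; python3 -c "
from h import *
p,R,o=cur();q=p[:2]-C;ph=np.degrees(np.arctan2(q[1],q[0]))
arc(ph,-40,67.5,r=95)
"
```

```text
at [500.1 -92.6  67.7] r 94.5 phi 130.5 yaw 40.8 F [  4.7 -12.9  -3.7] M [-2.01 -0.79 -0.01] w 17.2 t 63.5
[[[0.088, 0.003, 0.002], [0, 0, 0.138]], [[0.174, 0.022, 0.002], [0, 0, 0.272]], [[0.257, 0.053, 0.002], [0, 0, 0.405]], [[0.335, 0.094, 0.002], [0, 0, 0.538]], [[0.406, 0.147, 0.003], [0, 0, 0.672]]]
```

Emit:
move_arm(motion=[[[0.085, 0.008, 0], [0, 0, 0.138]], [[0.172, 0.03, 0], [0, 0, 0.272]], [[0.255, 0.062, 0], [0, 0, 0.405]], [[0.333, 0.103, 0], [0, 0, 0.538]], [[0.404, 0.156, 0], [0, 0, 0.672]]])

```text
t: 64.1
ee_pos: [559.6, -70.6, 67.7]
orientation: [3.14, 0.014, 0.001]
ft_force: [-2.0, -9.0, 5.2]
width: 17.4
```

```bash
python3 -c "
from h import *
p,R,o=cur();q=p[:2]-C;ph=np.degrees(np.arctan2(q[1],q[0]))
f=lambda i,u,v:cv2.resize(i['pixels'][v-45:v+35,u-50:u+50,::-1],(400,320),interpolation=2)
d=snap('side'); u2,v2=proj(d,[[560,-163,110]])[0].astype(int)
s=snap('scene'); u,v=proj(s,[[560,-163,110]])[0].astype(int)
cv2.imwrite('pics/s33.png',np.hstack([f(s,u,v),f(d,u2,v2)]))
arc(ph,-20,67.5,r=95)
"
```

```text
at [561.1 -70.6  67.7] r 93.9 phi 90.2 yaw 0.6 F [ 2.4 -5.7  2.9] M [-0.99 -0.38 -0.03] w 17.6 t 64.2
[[[0.034, -0.006, 0.001], [0, 0, 0.057]], [[0.078, -0.002, 0.002], [0, 0, 0.124]], [[0.122, 0.005, 0.002], [0, 0, 0.191]], [[0.165, 0.015, 0.002], [0, 0, 0.257]], [[0.207, 0.029, 0.002], [0, 0, 0.324]]]
```

View pics/s33.png

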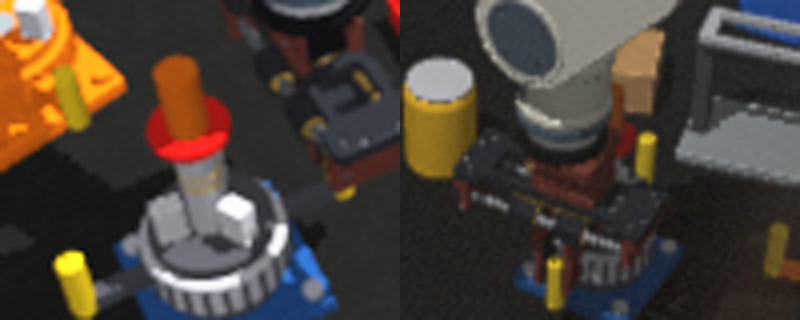

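Emit:
move_arm(motion=[[[0.044, 0.002, 0], [0, 0, 0.067]], [[0.088, 0.008, 0], [0, 0, 0.134]], [[0.13, 0.017, 0], [0, 0, 0.2]], [[0.172, 0.028, 0], [0, 0, 0.267]], [[0.213, 0.042, 0], [0, 0, 0.33]]])

```text
t: 64.82
ee_pos: [591.1, -75.8, 67.7]
orientation: [3.097, -0.524, 0.0]
ft_force: [-3.1, -0.7, 6.3]
width: 17.3
```

```bash
python3 -c "
from h import *
p,R,o=cur();q=p[:2]-C;ph=np.degrees(np.arctan2(q[1],q[0]))
arc(ph,-10,67.5,r=94.5)
"
```

```text
at [591.1 -75.8  67.7] r 93.5 phi 71.5 yaw -19.2 F [-3.1 -0.7  6.3] M [-0.32  0.33  0.19] w 17.3 t 64.8
[[[0.022, -0.006, 0.001], [0, 0, 0.021]], [[0.044, -0.005, 0.001], [0, 0, 0.055]], [[0.066, -0.004, 0.001], [0, 0, 0.088]], [[0.088, -0.001, 0.001], [0, 0, 0.121]], [[0.109, 0.002, 0.001], [0, 0, 0.155]]]
```

Emit:
move_arm(motion=[[[0.022, 0.001, 0], [0, 0, 0.033]], [[0.044, 0.003, 0], [0, 0, 0.067]], [[0.066, 0.006, 0], [0, 0, 0.1]], [[0.088, 0.01, 0], [0, 0, 0.133]], [[0.109, 0.013, 0], [0, 0, 0.165]]])

```text
t: 65.45
ee_pos: [605.8, -82.4, 67.7]
orientation: [-3.041, 0.788, -0.0]
ft_force: [-2.4, 1.2, 6.7]
width: 17.2
```

```bash
python3 -c "
from h import *
p,R,o=cur();q=p[:2]-C;ph=np.degrees(np.arctan2(q[1],q[0]))
arc(ph,-10,67.5,r=94.5)
"
```

```text
at [605.8 -82.4  67.7] r 93.3 phi 61.6 yaw -29.0 F [-2.4  1.2  6.7] M [0.23 0.31 0.12] w 17.2 t 65.5
[[[0.022, -0.008, 0.001], [0, 0, 0.023]], [[0.044, -0.007, 0.001], [0, 0, 0.057]], [[0.066, -0.005, 0.001], [0, 0, 0.09]], [[0.088, -0.003, 0.001], [0, 0, 0.123]], [[0.109, 0.001, 0.001], [0, 0, 0.157]]]
```

Emit:
move_arm(motion=[[[0.015, 0.001, 0], [0, 0, 0.022]], [[0.03, 0.003, 0], [0, 0, 0.044]], [[0.044, 0.005, 0], [0, 0, 0.067]], [[0.055, 0.006, 0], [0, 0, 0.083]], [[0.066, 0.007, 0], [0, 0, 0.1]]])

```text
t: 66.08
ee_pos: [613.5, -87.2, 67.6]
orientation: [-2.995, 0.945, 0.002]
ft_force: [-3.4, 6.8, 9.7]
width: 17.3
```

```bash
python3 -c "
from h import *
p,R,o=cur();q=p[:2]-C;ph=np.degrees(np.arctan2(q[1],q[0]))
f=lambda i,u,v:cv2.resize(i['pixels'][v-45:v+35,u-50:u+50,::-1],(400,320),interpolation=2)
s=snap('scene'); u,v=proj(s,[[560,-163,110]])[0].astype(int)
cv2.imwrite('pics/s34.png',f(s,u,v))
arc(ph,-10,67.5,r=94.5)
"
```

```text
at [613.6 -87.3  67.7] r 93.2 phi 55.9 yaw -35.1 F [-3.1  6.2  8.2] M [0.86 0.33 0.27] w 17.4 t 66.1
[[[0.021, -0.008, 0.001], [0, 0, 0.015]], [[0.043, -0.008, 0.001], [0, 0, 0.049]], [[0.065, -0.006, 0.001], [0, 0, 0.082]], [[0.086, -0.004, 0.001], [0, 0, 0.115]], [[0.108, -0.001, 0.001], [0, 0, 0.149]]]
```

View pics/s34.png

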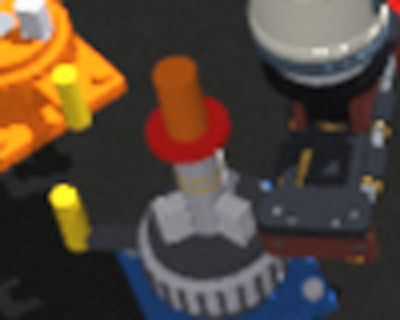

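Emit:
move_arm(motion=[[[0.01, 0.001, 0], [0, 0, 0.015]], [[0.02, 0.002, 0], [0, 0, 0.03]], [[0.03, 0.003, 0], [0, 0, 0.045]], [[0.037, 0.004, 0], [0, 0, 0.056]], [[0.044, 0.004, 0], [0, 0, 0.067]]])

```text
t: 66.75
ee_pos: [618.3, -90.7, 67.7]
orientation: [-2.96, 1.049, 0.003]
ft_force: [-3.6, 9.3, 8.5]
width: 17.5
```

```bash
python3 -c "
from h import *
p,R,o=cur();q=p[:2]-C;ph=np.degrees(np.arctan2(q[1],q[0]))
arc(ph,-10,67.5,r=94.5);print('tang N',R[:,0]@o['ft_force'])
"
```

```text
at [618.3 -90.7  67.7] r 93.2 phi 52.3 yaw -39.0 F [-3.6  9.3  8.5] M [1.46 0.62 0.32] w 17.5 t 66.8
[[[0.022, -0.009, 0.001], [0, 0, 0.011]], [[0.044, -0.008, 0.001], [0, 0, 0.044]], [[0.066, -0.007, 0.001], [0, 0, 0.077]], [[0.088, -0.005, 0.001], [0, 0, 0.111]], [[0.109, -0.002, 0.001], [0, 0, 0.144]]]
tang N -8.715135677375697
```

Emit:
move_arm(motion=[[[0.01, 0.001, 0], [0, 0, 0.015]], [[0.02, 0.002, 0], [0, 0, 0.03]], [[0.03, 0.003, 0], [0, 0, 0.045]], [[0.037, 0.004, 0], [0, 0, 0.056]], [[0.044, 0.004, 0], [0, 0, 0.067]]])

```text
t: 67.38
ee_pos: [622.3, -94.4, 67.6]
orientation: [-2.92, 1.152, 0.007]
ft_force: [-6.3, 15.0, 12.6]
width: 17.4
```

```bash
python3 -c "
from h import *
p,R,o=cur();q=p[:2]-C;ph=np.degrees(np.arctan2(q[1],q[0]))
arc(ph,-10,67.5,r=94.5);print('tang N',R[:,0]@o['ft_force'])
"
```

```text
at [622.3 -94.4  67.6] r 92.8 phi 49.0 yaw -43.1 F [-6.3 15.  12.6] M [2.33 0.9  0.13] w 17.4 t 67.4
[[[0.022, -0.012, 0.001], [0, 0, -0.001]], [[0.044, -0.011, 0.0], [0, 0, 0.032]], [[0.066, -0.01, 0.0], [0, 0, 0.066]], [[0.087, -0.008, 0.0], [0, 0, 0.099]], [[0.109, -0.006, 0.0], [0, 0, 0.132]]]
tang N -14.93956952771436
```

Emit:
move_arm(motion=[[[0.01, 0.001, 0], [0, 0, 0.005]], [[0.02, 0.002, 0], [0, 0, 0.01]], [[0.03, 0.003, 0], [0, 0, 0.02]], [[0.035, 0.004, 0], [0, 0, 0.025]], [[0.035, 0.004, 0], [0, 0, 0.025]]])

```text
t: 68.0
ee_pos: [625.3, -97.2, 67.6]
orientation: [-2.904, 1.191, 0.009]
ft_force: [-6.3, 19.5, 12.7]
width: 17.6
```

```bash
python3 -c "
from h import *
p,R,o=cur();q=p[:2]-C;ph=np.degrees(np.arctan2(q[1],q[0]))
f=lambda i,u,v:cv2.resize(i['pixels'][v-45:v+35,u-50:u+50,::-1],(400,320),interpolation=2)
d=snap('side'); u2,v2=proj(d,[[560,-163,110]])[0].astype(int)
s=snap('scene'); u,v=proj(s,[[560,-163,110]])[0].astype(int)
cv2.imwrite('pics/s35.png',np.hstack([f(s,u,v),f(d,u2,v2)]))
arc(ph,-10,67.5,r=94.5);print('tang N',R[:,0]@o['ft_force'])
"
```

```text
at [625.3 -97.3  67.6] r 92.8 phi 46.5 yaw -44.6 F [-7.  18.6 12.6] M [ 2.94  1.   -0.09] w 17.4 t 68.1
[[[0.022, -0.012, 0.001], [0, 0, 0.016]], [[0.044, -0.011, 0.0], [0, 0, 0.049]], [[0.066, -0.009, 0.0], [0, 0, 0.082]], [[0.087, -0.007, 0.0], [0, 0, 0.116]], [[0.109, -0.004, 0.0], [0, 0, 0.149]]]
tang N -18.2690216528397
```

View pics/s35.png

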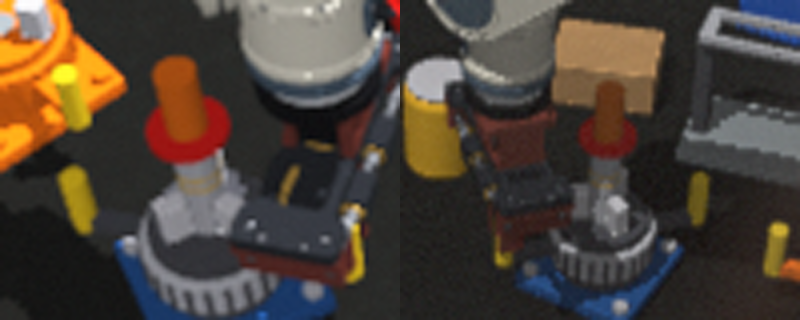

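Emit:
move_arm(motion=[[[0, 0, 0], [0, 0, 0]], [[0, 0, 0], [0, 0, 0]], [[0, 0, 0], [0, 0, 0]], [[0, 0, 0], [0, 0, 0]], [[0, 0, 0], [0, 0, 0]]], gripper=0.7)

```text
t: 68.72
ee_pos: [626.8, -101.3, 66.8]
orientation: [2.907, -1.191, -0.001]
ft_force: [-0.6, 1.3, -0.8]
width: 60.7
```

Emit:
move_arm(motion=[[[0, 0, 0], [0, 0, 0]], [[0, 0, -0.15], [0, 0, 0]], [[0, 0, -0.4], [0, 0, 0]], [[0, 0, -0.7], [0, 0, 0]], [[0, 0, -1], [0, 0, 0]]])

```text
t: 69.35
ee_pos: [627.7, -101.4, 218.6]
orientation: [-2.907, 1.191, -0.002]
ft_force: [0.5, 0.2, 0.1]
width: 61.5
```

Emit:
move_arm(motion=[[[0, 0, -0.15], [0, 0, 0]], [[0, 0, -0.3], [0, 0, 0]], [[0, 0, -0.4], [0, 0, 0]], [[0, 0, -0.4], [0, 0, 0]], [[0, 0, -0.4], [0, 0, 0]]], gripper=1)

```text
t: 69.97
ee_pos: [626.7, -101.2, 276.0]
orientation: [2.907, -1.191, -0.002]
ft_force: [-0.1, 0.5, -0.5]
width: 87.9
```

```bash
python3 -c "
from h import *
for c in ('scene','side'):
  for n in ('bit','knob_a'): print(c,n,[(round(float(k['p']),2),np.round(k['location'],1).tolist()) for k in ctrl.pinpoint(c,n)])
f=lambda i,u,v:cv2.resize(i['pixels'][v-45:v+35,u-50:u+50,::-1],(400,320),interpolation=2)
d=snap('side'); u2,v2=proj(d,[[560,-163,110]])[0].astype(int)
s=snap('scene'); u,v=proj(s,[[560,-163,110]])[0].astype(int)
cv2.imwrite('pics/s36.png',np.hstack([f(s,u,v),f(d,u2,v2)]))
plan((570,10,280,10))
"; python3 sc.py
```

```text
scene bit [(0.61, [560.2, -169.3, 77.4]), (0.49, [460.4, 149.3, 13.1])]
scene knob_a [(0.9, [217.1, -244.4, 97.6]), (0.77, [408.2, -207.1, 95.5]), (0.76, [498.1, -230.0, 93.5]), (0.63, [626.8, -95.4, 90.0])]
side bit [(0.77, [555.1, -160.6, 74.9]), (0.33, [500.4, 413.7, -3.0])]
side knob_a [(0.9, [495.5, -231.0, 97.0]), (0.82, [217.5, -249.8, 95.5]), (0.72, [405.3, -205.5, 98.5]), (0.71, [626.4, -94.7, 95.0])]
at [ 626.9 -101.2  276.3] yaw -44.5 t 70.28 F [-0.5  0.1  0.3] w 87.7
   [-0.79, -0.262, -0.024] [0.0, 0.001, -0.909] q6~ -9   TOO FAR
scene [(0.8, [313.0, 383.0, 1.0]), (0.73, [489.0, 464.0, 0.0]), (0.71, [668.0, 545.0, -1.0])]
foot [array([490. , 462.1]), array([ 62.7, 142.5]), np.float64(86.9)]
mat [array([500.4, 411.8]), array([103.2, 186.6]), np.float64(86.1)]
pics/sc_scene_70.4.png
side [(0.92, [490.0, 461.0, 3.0]), (0.64, [665.0, 538.0, 3.0]), (0.63, [311.0, 385.0, -2.0]), (0.28, [462.0, 156.0, 14.0])]
foot [array([489.2, 461.7]), array([ 55. , 126.5]), np.float64(86.4)]
mat [array([498.6, 412.9]), array([103.7, 182.9]), np.float64(85.8)]
pics/sc_side_70.5.png
```

View pics/s36.png

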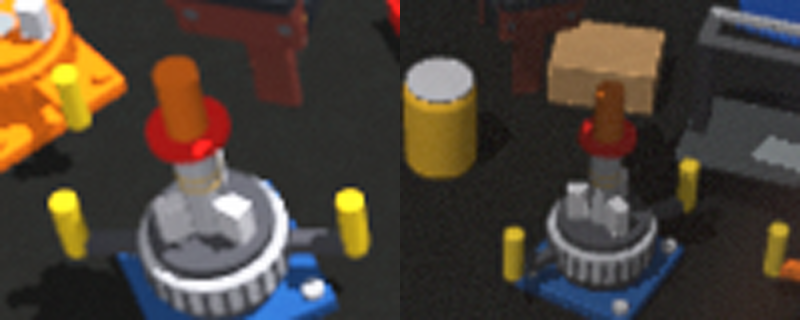

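```bash
python3 -c "
from h import *
plan((590,15,290,0),(550,150,290,42),(515,285,280,86),(495,370,260,86.5))
"
```

```text
at [ 627.1 -101.2  276.9] yaw -44.5 t 70.47 F [ 0.5 -1.   0.8] w 87.9
   [-0.72, -0.379, -0.087] [0.0, 0.0, -0.742] q6~ 1 
   [-0.267, -0.9, 0.0] [0.0, 0.0, -0.7] q6~ -27 
   [0.429, -0.825, 0.067] [0.0, 0.0, -0.733] q6~ -57 
   [0.556, -0.173, 0.133] [0.0, 0.0, -0.008] q6~ -50
```

Emit:
move_arm(motion=[[[-0.144, -0.076, -0.04], [0, 0, -0.148]], [[-0.288, -0.15, -0.087], [0, 0, -0.297]], [[-0.432, -0.227, -0.087], [0, 0, -0.445]], [[-0.576, -0.303, -0.087], [0, 0, -0.594]], [[-0.72, -0.379, -0.087], [0, 0, -0.742]]])

```text
t: 71.1
ee_pos: [589.8, 15.8, 290.2]
orientation: [-3.142, -0.007, -0.0]
ft_force: [0.6, 0.5, 0.6]
width: 87.7
```

Emit:
move_arm(motion=[[[-0.053, -0.18, 0], [0, 0, -0.14]], [[-0.107, -0.36, 0], [0, 0, -0.28]], [[-0.16, -0.54, 0], [0, 0, -0.42]], [[-0.213, -0.72, 0], [0, 0, -0.56]], [[-0.267, -0.9, 0], [0, 0, -0.7]]])

```text
t: 71.72
ee_pos: [549.7, 151.0, 290.2]
orientation: [2.93, 1.132, 0.001]
ft_force: [0.8, 0.9, 0.2]
width: 88.0
```

Emit:
move_arm(motion=[[[0.086, -0.165, 0.01], [0, 0, -0.147]], [[0.17, -0.33, 0.03], [0, 0, -0.293]], [[0.257, -0.495, 0.04], [0, 0, -0.44]], [[0.343, -0.66, 0.05], [0, 0, -0.586]], [[0.429, -0.825, 0.067], [0, 0, -0.733]]])

```text
t: 72.35
ee_pos: [514.9, 286.1, 280.1]
orientation: [2.293, 2.147, 0.001]
ft_force: [-0.4, -0.5, 0.3]
width: 88.1
```

Emit:
move_arm(motion=[[[0.11, -0.035, 0.03], [0, 0, 0]], [[0.22, -0.07, 0.05], [0, 0, 0]], [[0.33, -0.1, 0.08], [0, 0, 0]], [[0.45, -0.14, 0.11], [0, 0, 0]], [[0.556, -0.173, 0.133], [0, 0, 0]]])

```text
t: 72.97
ee_pos: [494.8, 371.2, 259.6]
orientation: [-2.299, -2.141, 0.0]
ft_force: [-0.6, -0.6, 0.5]
width: 88.2
```

```bash
cat > wm.py <<'E'
from h import *
import sys
for i in range(3): ctrl.get_image("side")
im=wsnap(sys.argv[1])
print([(round(float(d["p"]),2),np.round(d["location"],1).tolist()) for d in ctrl.pinpoint("wrist","scraper")])
hsv=cv2.cvtColor(im["pixels"],cv2.COLOR_RGB2HSV);H,S,V=[hsv[...,i].astype(int) for i in range(3)]
yel=((H>22)&(H<35)&(S>150)&(V>90)).astype(np.uint8)
for m,z,nm in((yel,23,"yel"),(((H>95)&(H<125)&(S>100)).astype(np.uint8)|yel,1,"blue")):
    m[240:]=0
    n,l,s,_=cv2.connectedComponentsWithStats(m)
    for i in range(1,n):
        if s[i,4]>400:
            v,u=np.nonzero(l==i); r=cv2.minAreaRect(unproj(im,np.c_[u,v],z)[:,:2].astype(np.float32)); print(nm,s[i,4],[np.round(a,1) for a in r])
E
python3 wm.py w40.png; python3 -c "
from h import *
plan((489,462,150,86.5))"
```

```text
[(0.82, [315.3, 383.0, 0.5]), (0.77, [486.4, 462.7, 2.3]), (0.68, [443.2, 71.9, 3.6])]
yel 2417 [array([489.4, 459.1]), array([ 49.1, 120.3]), np.float64(86.5)]
blue 11284 [array([501. , 425.7]), array([127.5, 179. ]), np.float64(86.0)]
at [495.1 370.  260. ] yaw 86.0 t 73.22 F [0.4 0.8 0.1] w 88.1
   [0.609, -0.083, 0.733] [0.0, 0.0, -0.009] q6~ -43
```

View pics/w40.png

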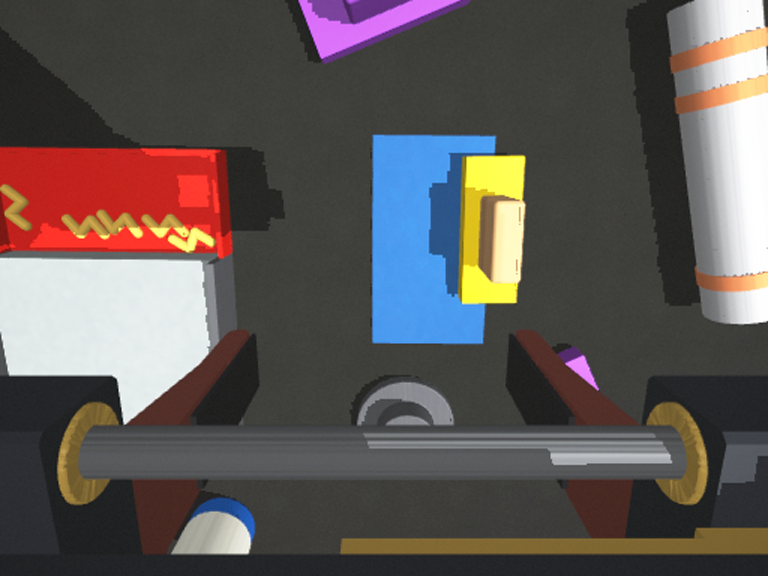

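```bash
python3 -c "
from h import *
plan((489.2,460.5,150,86.5),(489.2,460.5,31,86.5))"
```

```text
at [495.1 370.  260. ] yaw 86.0 t 73.22 F [0.4 0.8 0.1] w 88.1
   [0.599, -0.081, 0.733] [0.0, 0.0, -0.009] q6~ -43 
   [0.0, 0.0, 0.793] [0.0, 0.0, 0.0] q6~ -43
```

Emit:
move_arm(motion=[[[0.12, -0.016, 0.146], [0, 0, 0]], [[0.24, -0.032, 0.292], [0, 0, 0]], [[0.36, -0.048, 0.438], [0, 0, -0.005]], [[0.48, -0.065, 0.585], [0, 0, -0.009]], [[0.599, -0.081, 0.733], [0, 0, -0.009]]])

```text
t: 73.85
ee_pos: [488.8, 461.4, 147.7]
orientation: [-2.289, -2.152, 0.002]
ft_force: [0.5, 0.2, -0.0]
width: 87.7
```

Emit:
move_arm(motion=[[[0, 0, 0.2], [0, 0, 0]], [[0, 0, 0.4], [0, 0, 0]], [[0, 0, 0.6], [0, 0, 0]], [[0, 0, 0.76], [0, 0, 0]], [[0, 0, 0.793], [0, 0, 0]]])

```text
t: 74.47
ee_pos: [487.7, 459.7, 28.0]
orientation: [-2.288, -2.152, 0.007]
ft_force: [-0.2, -0.7, 0.3]
width: 87.9
```

Emit:
move_arm(motion=[[[0, 0, 0], [0, 0, 0]], [[0, 0, 0], [0, 0, 0]], [[0, 0, 0], [0, 0, 0]], [[0, 0, 0], [0, 0, 0]], [[0, 0, 0], [0, 0, 0]]], gripper=0)

```text
t: 75.1
ee_pos: [489.5, 460.7, 31.5]
orientation: [-2.288, -2.152, -0.001]
ft_force: [0.7, -0.6, -0.6]
width: 41.2
```

Emit:
move_arm(motion=[[[0, 0, 0], [0, 0, 0]], [[0, 0, 0], [0, 0, 0]], [[0, 0, 0], [0, 0, 0]], [[0, 0, 0], [0, 0, 0]], [[0, 0, 0], [0, 0, 0]]])

```text
t: 75.72
ee_pos: [489.3, 460.6, 31.1]
orientation: [2.288, 2.152, -0.0]
ft_force: [-0.3, -1.2, 0.8]
width: 21.9
```

```bash
python3 -c "
from h import *
plan((489.2,460.5,75,86.5),(500.5,412.3,75,85.7),(500.5,412.3,33,85.7))"
```

```text
at [489.3 460.6  31.1] yaw 86.5 t 75.72 F [-0.3 -1.2  0.8] w 21.9
   [-0.001, -0.0, -0.293] [-0.0, 0.0, -0.0] q6~ -43 
   [-0.316, 0.095, 0.0] [0.0, 0.0, 0.013] q6~ -46 
   [0.0, 0.0, 0.28] [0.0, 0.0, 0.0] q6~ -46
```

Emit:
move_arm(motion=[[[0, 0, -0.06], [0, 0, 0]], [[0, 0, -0.12], [0, 0, 0]], [[0, 0, -0.18], [0, 0, 0]], [[0, 0, -0.24], [0, 0, 0]], [[0, 0, -0.29], [0, 0, 0]]])

```text
t: 76.35
ee_pos: [489.4, 460.8, 75.5]
orientation: [-2.288, -2.153, -0.001]
ft_force: [-0.0, -0.2, -2.7]
width: 22.1
```

Emit:
move_arm(motion=[[[-0.07, 0.02, 0], [0, 0, 0]], [[-0.15, 0.045, 0], [0, 0, 0.005]], [[-0.23, 0.07, 0], [0, 0, 0.01]], [[-0.29, 0.087, 0], [0, 0, 0.013]], [[-0.316, 0.095, 0], [0, 0, 0.013]]])

```text
t: 76.97
ee_pos: [500.8, 411.5, 74.5]
orientation: [-2.304, -2.136, 0.001]
ft_force: [0.1, -0.2, -2.2]
width: 21.5
```

Emit:
move_arm(motion=[[[0, 0, 0.07], [0, 0, 0]], [[0, 0, 0.14], [0, 0, 0]], [[0, 0, 0.2], [0, 0, 0]], [[0, 0, 0.25], [0, 0, 0]], [[0, 0, 0.27], [0, 0, 0]]])

```text
t: 77.6
ee_pos: [500.2, 412.4, 33.3]
orientation: [-2.303, -2.137, 0.002]
ft_force: [0.7, 1.4, -1.6]
width: 22.0
```

```bash
python3 -c "
from h import *
plan((500.5,412.3,31.2,85.7))"
```

```text
at [500.2 412.4  33.3] yaw 85.7 t 77.6 F [ 0.7  1.4 -1.6] w 22.0
   [-0.0, 0.002, 0.014] [-0.001, 0.001, 0.001] q6~ -46
```

Emit:
move_arm(motion=[[[0, 0, 0.005], [0, 0, 0]], [[0, 0, 0.01], [0, 0, 0]], [[0, 0, 0.015], [0, 0, 0]], [[0, 0, 0.018], [0, 0, 0]], [[0, 0, 0.018], [0, 0, 0]]])

```text
t: 78.22
ee_pos: [500.6, 412.5, 31.5]
orientation: [-2.303, -2.137, -0.0]
ft_force: [0.3, -0.3, -1.5]
width: 21.8
```

Emit:
move_arm(motion=[[[0, 0, 0], [0, 0, 0]], [[0, 0, 0], [0, 0, 0]], [[0, 0, 0], [0, 0, 0]], [[0, 0, 0], [0, 0, 0]], [[0, 0, 0], [0, 0, 0]]], gripper=1)

```text
t: 78.85
ee_pos: [500.6, 412.5, 31.5]
orientation: [-2.303, -2.137, -0.0]
ft_force: [1.1, 0.2, -0.8]
width: 68.6
```

Emit:
move_arm(motion=[[[0, 0, 0], [0, 0, 0]], [[0, 0, -0.1], [0, 0, 0]], [[0, 0, -0.3], [0, 0, 0]], [[0, 0, -0.6], [0, 0, 0]], [[0, 0, -1], [0, 0, 0]]])

```text
t: 79.47
ee_pos: [499.9, 411.9, 182.7]
orientation: [-2.303, -2.137, 0.003]
ft_force: [0.9, 0.6, 0.4]
width: 87.8
```

Emit:
move_arm(motion=[[[-0.1, 0, -0.1], [0, 0, 0]], [[-0.2, 0, -0.2], [0, 0, 0]], [[-0.35, 0, -0.4], [0, 0, 0]], [[-0.55, 0, -0.5], [0, 0, 0]], [[-0.65, 0, -0.55], [0, 0, 0]]])

```text
t: 80.1
ee_pos: [492.7, 313.3, 263.9]
orientation: [-2.304, -2.135, 0.002]
ft_force: [-0.3, -0.1, -0.2]
width: 87.8
```

```bash
python3 wm.py w41.png; python3 sc.py; python3 -c "
from h import *
snap('scene','s41.png');snap('side','sd41.png')"
```

```text
[(0.93, [669.2, 541.0, -3.3]), (0.86, [310.7, 382.7, -3.1]), (0.76, [500.5, 413.3, -0.7])]
yel 2326 [array([500.6, 410.6]), array([ 48.3, 118.3]), np.float64(85.7)]
blue 8895 [array([500.3, 412.2]), array([100.9, 178.7]), np.float64(85.6)]
scene [(0.92, [501.0, 413.0, -1.0]), (0.8, [313.0, 384.0, 1.0]), (0.71, [446.0, 65.0, 6.0]), (0.59, [666.0, 542.0, 0.0])]
foot [array([502.1, 411. ]), array([ 55. , 131.4]), np.float64(88.0)]
mat [array([500.2, 413.6]), array([105.8, 185.2]), np.float64(85.7)]
pics/sc_scene_80.5.png
side [(0.98, [313.0, 386.0, 1.0]), (0.85, [501.0, 415.0, 3.0]), (0.81, [669.0, 537.0, 2.0]), (0.42, [462.0, 153.0, 12.0])]
foot [array([500.3, 413.3]), array([ 52.9, 123.8]), np.float64(85.6)]
mat [array([498.6, 412.9]), array([103.5, 182.7]), np.float64(85.5)]
pics/sc_side_80.5.png
```

View pics/s41.png

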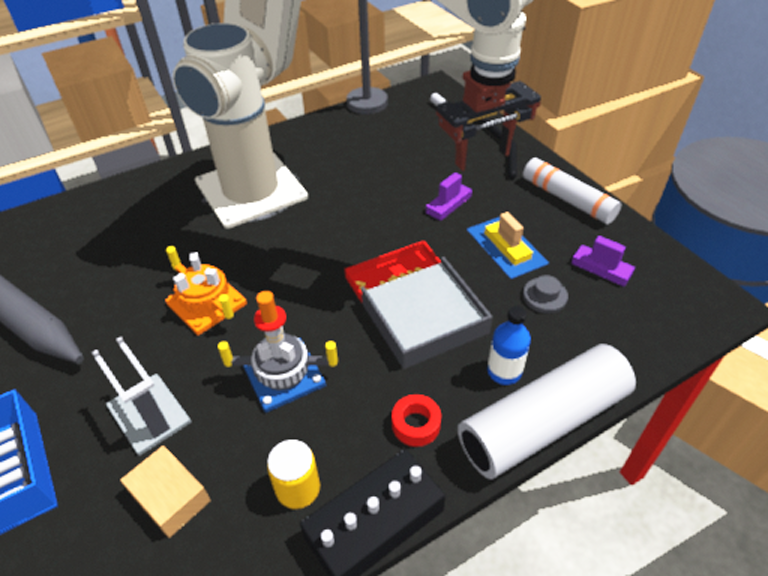

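View pics/w41.png

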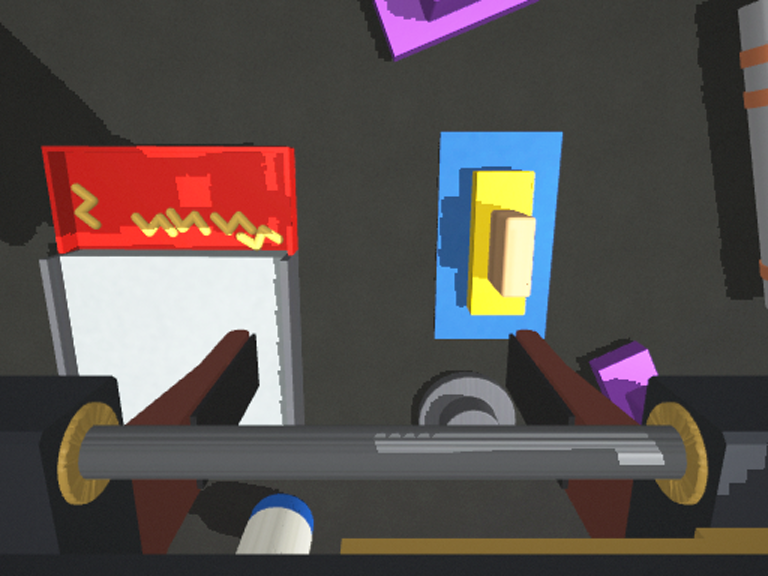

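View pics/sd41.png

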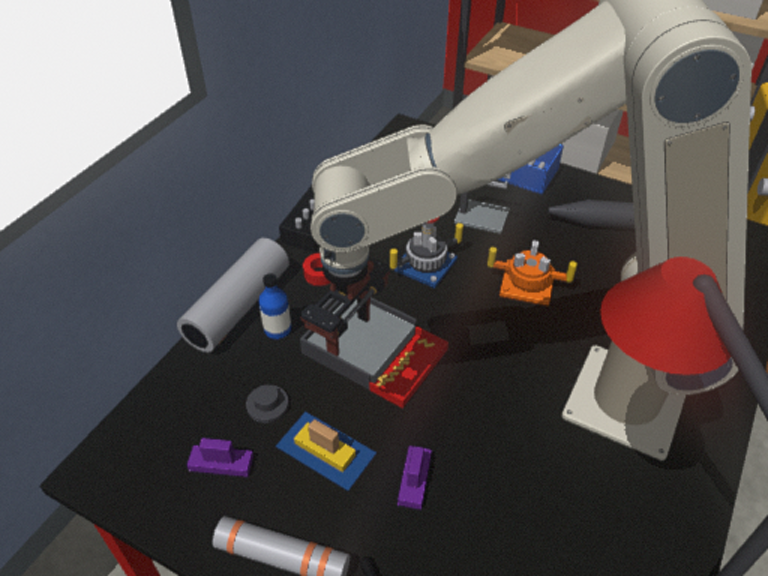

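```bash
python3 -c "
from h import *
print(ctrl.close_job())
o=ctrl.get_obs();print(o['t'])"
```

```text
the job is handed in; nothing more can be done
None
the job is handed in; nothing more can be done
```

The station is ready and I handed the job in at about 81 s of the 208 s allowed.

- **Chips:** All five brass chips are flat in the red tray and the plate is clear, as the last wrist picture shows. One chip had stayed leaning on the tray rim, so I knocked it down with the scraper.
- **Scraper:** It was knocked about 50 mm aside while I was working on the bit, so I put it back after finishing the chuck. The last check has it upright and along the mat, about 1 mm from the middle (500.6, ~412 against the mat's 500.3, 412.2).
- **Chuck and bit:** I opened the sleeve to its stop (about 2.7 rad) and lifted the bit straight up off the hook. I stood it on the chuck face and turned the sleeve clockwise to about 2.3 rad, where the resistance at the knob was about 18 N. After I let go, the knobs stayed where they were and the bit stood upright.

**Less certain:**
- The networks' positions for the bit's foot differed between cameras by up to about 9 mm, roughly (555 to 560, -161 to -169). The chuck centre I measured is (561, -164.5).
- The third jaw was hidden, so I judged that all three jaws hold from the sleeve angle and the resistance.

I left the other things on the bench alone.

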